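Put the service spanners back into the tapered rack by size

ROBOT

A 7-joint arm with a two-finger parallel gripper is mounted at the origin on a cart in front of the work surface, level with it; the furniture and walls round the work are solid. World frame = base frame: x ahead of the robot, y to its left, z up, the work surface at z = 0. Lengths are in m, angles in rad, forces in N, time in s.
With the tool pointing down it reaches from about 0.4 to 0.9 m from the base axis. Payload 5.5 kg.
Tool frame: the origin (TCP) lies between the finger pads; the fingertips stand 17 mm ahead of it and the grasp point (between the pads) lies 2 mm behind it (finger_overhang is the distance from the TCP to the fingertips, in m); z points along the fingers, y is the direction in which the jaws open and shut (so a half turn about z gives the same grasp; the last joint's range is limited). The gripper opens to 92 mm and grips with 3 to 60 N. Pads are 19 mm wide; open, the fingers measure 130 mm over their backs; the gripper's body (75 mm by 190 mm) begins 47 mm behind the grasp point.
Start: joints at [1.509, 0.501, -0.427, 1.55, 0.221, 1.138, -0.21], TCP at [0.207, -0.616, 0.217] pointing down, gripper open.
Joint ranges: [-2.88, 2.88], [-0.31, 2.03], [-1.54, 1.56], [0.2, 2.42], [-1.41, 4.55], [0.19, 2.02], [-2.57, 2.57]. Speed limits (rad/s): [2.57, 2.57, 3.14, 3.14, 3.14, 3.14, 3.14].

INTERFACE

Orientations are given as a 3x3 rotation matrix whose columns are the frame's x, y, z axes.
In Python, from cell import get_obs, snapshot, sign_off, look_for, silhouettes, finger_overhang gives the robot as it stands. The module is installed in compiled form; this text tells all that it offers.
- The arm moves only by the tool drive_tool, never from a script. Its argument "deltas" is a list of rows, each a list of 4 numbers: the shift along the tool's x, y, z in cm, then the turn about the tool's z in degrees. A call has 1 to 8 rows; each row shifts and turns the pose as measured when the row begins, along the tool's axes as they then stand; what a row does not reach is not made up. A row lasts 1/10 s, in which the tool goes at most 50 mm and 8.59 degrees, less where a joint would pass 70% of its speed; a pose out of reach is approached as far as the arm can. A call is refused whole if a number of a shift passes 5 or a number of a turn 8.59, either way. A call with a gripper value outside its range is refused whole. "grip" is the closure in counts, from 0 (fully open) to 255 (shut), set as the call begins (left out, the last holds). The fingers move at their own pace and stop on an object; "force" is the grip in N (left out, the last holds). Time passes only in rows, so rows that do not move let the fingers close. It gives the time, the measured TCP pose, the force and the opening at its end, in the units of the state.
- get_obs(): the state, without advancing time (a new reading comes with each control period).
- snapshot(name): name is "scene" or "top"; returns a dict with "color" (420x560x3 uint8, blue, green, red), "camera_matrix" (3x3 intrinsics, pixels), "cam_to_world" (4x4, takes a point from camera to world coordinates). Camera axes: x right, y down, z forward; pixel columns grow to the right and rows downward; lengths in m; the calibration is good to about 2 mm. A picture is of the moment at which its call begins. There is no depth.
- sign_off(): hands the job in, once; it reports no verdict.
Trained networks look in a picture, given as the dict that the camera call returned (one of the last four; its "shot" number tells which), for a name from the list of things; names that differ only in an ending like _2 or _b are one class to them, and where a whole thing is asked for, a point or a joint stands for the part that bears it (a point fixed in the world has none). Each returns a list of dicts, best first, with "p" (0 to 1); they miss things now and then, are a little off and sometimes report something else, mostly with a low value. They report only what shows in the picture. A call takes as long as a camera call. They do not tell look-alikes from the thing itself.
- look_for(picture, target): "point" ([row, column] in pixels, amid what is visible of it).
- silhouettes(picture, target): "pixels" (420x560 bool, what is visible of it) and "point" ([row, column] in pixels, amid what is visible of it).
The state is a dict: "time_s": time; "q": joint angles; "qvel": joint speeds; "effort": joint torques, N m; "position": TCP position; "orientation": TCP orientation; "contact_force": force on the tool from outside, world axes, zero at the start; "ft_torque": the same for the moment, N m; "grip_width": finger opening in m.
Only numpy, scipy, OpenCV 4.12 (cv2) and the standard library are available. Lean on these libraries where they do the work, as an engineer would, in place of code of your own. Each camera call takes 0.05 s, during which the arm holds its last target.

TASK

The four open-ended spanners left on the left-hand table after the machine service have to go back into the blue tapered spanner rack on the right-hand table, in order of size: the largest across the widest end, then each next smaller one in the next slot, down to the smallest across the narrow end. Lay each one flat across both rails with its shank fully down in the two facing notches and its heads outside the rails. Leave the oil bottle and the spool of thread standing where they are.

Things in the scene. Friction and masses are not known exactly. Their poses are not given: they have to be found in the camera images.
- spanner_1: largest of four alike dark steel double open-ended spanners lying flat on the left-hand table: 182 mm long, 7 mm thick, straight shank 14 mm wide, a round open head 37 mm wide at each end, beginning 59 mm from the middle; same either way round. Origin: middle of the underside, below the centre of mass; x along the length, z up. Grip across the shank at the middle.
- spanner_2: second largest of four alike dark steel double open-ended spanners lying flat on the left-hand table: 158 mm long, 7 mm thick, straight shank 12 mm wide, a round open head 32 mm wide at each end, beginning 51 mm from the middle; same either way round. Origin: middle of the underside, below the centre of mass; x along the length, z up. Grip across the shank at the middle.
- spanner_3: second smallest of four alike dark steel double open-ended spanners lying flat on the left-hand table: 134 mm long, 7 mm thick, straight shank 10.5 mm wide, a round open head 27 mm wide at each end, beginning 43 mm from the middle; same either way round. Origin: middle of the underside, below the centre of mass; x along the length, z up. Grip across the shank at the middle.
- spanner_4: smallest of four alike dark steel double open-ended spanners lying flat on the left-hand table: 110 mm long, 7 mm thick, straight shank 9 mm wide, a round open head 23 mm wide at each end, beginning 35 mm from the middle; same either way round. Origin: middle of the underside, below the centre of mass; x along the length, z up. Grip across the shank at the middle.
- slot_1: slot at the wide end of the rack, for the largest spanner: facing notches in both rails (5 mm thick, 102 mm over their outsides here, nothing between), 22 mm wide at the floor, 12 mm wider 11 mm above; slots 46 mm apart. Origin: midway between them at floor height, 24 mm over the table; a seated spanner's origin lies here; x along the spanner, y to the wide end, z up. Blue fixed rack.
- slot_2: slot next to the wide end, for the second largest spanner: facing notches in both rails (5 mm thick, 86 mm over their outsides here, nothing between), 20 mm wide at the floor, 12 mm wider 11 mm above; slots 46 mm apart. Origin: midway between them at floor height, 24 mm over the table; a seated spanner's origin lies here; x along the spanner, y to the wide end, z up. Blue fixed rack.
- slot_3: slot next to the narrow end, for the second smallest spanner: facing notches in both rails (5 mm thick, 71 mm over their outsides here, nothing between), 18.5 mm wide at the floor, 12 mm wider 11 mm above; slots 46 mm apart. Origin: midway between them at floor height, 24 mm over the table; a seated spanner's origin lies here; x along the spanner, y to the wide end, z up. Blue fixed rack.
- slot_4: slot at the narrow end of the rack, for the smallest spanner: facing notches in both rails (5 mm thick, 55 mm over their outsides here, nothing between), 17 mm wide at the floor, 12 mm wider 11 mm above; slots 46 mm apart. Origin: midway between them at floor height, 24 mm over the table; a seated spanner's origin lies here; x along the spanner, y to the wide end, z up. Blue fixed rack.
- oil_bottle: plastic oil bottle with a red spout, 46 mm across and 128 mm tall, standing on the left-hand table among the spanners; not to be moved. Origin: centre of its foot, z up.
- spool_3: small spool of thread, 35 mm across and 49 mm tall, standing near the rack; not to be moved. Origin: centre of its foot, z up.
Things that resemble listed ones, but are neither listed nor needed, are in the scene too. What is shaped like the spanner_3 but purple is not meant.

How it is judged:
At the end, for the whole second after the job is handed in: Each spanner lies at rest and level in its own slot, largest at the wide end: middle within 12 mm and length within 0.2 rad of the slot's, underside within 4 mm of the notch floor, tilt below 0.1 rad; oil bottle and spool upright within 3 cm of where they stood (horizontal distance between spanner_1 and slot_1 below 0.012 m and angle between the x axis of spanner_1 and the x axis of slot_1, either way round below 0.2 rad and z of spanner_1 in the frame of slot_1 between -0.004 and 0.004 m and angle between each of spanner_1, spanner_2, spanner_3, spanner_4's own z axis and vertical below 0.1 rad and linear speed of each of spanner_1, spanner_2, spanner_3, spanner_4 below 0.02 m/s and horizontal distance between spanner_2 and slot_2 below 0.012 m and angle between the x axis of spanner_2 and the x axis of slot_2, either way round below 0.2 rad and z of spanner_2 in the frame of slot_2 between -0.004 and 0.004 m and horizontal distance between spanner_3 and slot_3 below 0.012 m and angle between the x axis of spanner_3 and the x axis of slot_3, either way round below 0.2 rad and z of spanner_3 in the frame of slot_3 between -0.004 and 0.004 m and horizontal distance between spanner_4 and slot_4 below 0.012 m and angle between the x axis of spanner_4 and the x axis of slot_4, either way round below 0.2 rad and z of spanner_4 in the frame of slot_4 between -0.004 and 0.004 m and distance of each of oil_bottle, spool_3 from where it was at the start of the episode below 0.03 m and angle between each of oil_bottle, spool_3's own z axis and vertical below 0.3 rad); the robot touches nothing.
It fails at once if the oil bottle is pushed more than 3 cm away or tipped over (distance of oil_bottle from where it was at the start of the episode above 0.03 m or angle between oil_bottle's own z axis and vertical above 0.5 rad).
It fails at once if the thread spool is pushed more than 3 cm away or tipped over (distance of spool_3 from where it was at the start of the episode above 0.03 m or angle between spool_3's own z axis and vertical above 0.5 rad).
It also fails if it takes over 128 s, if anything falls off the work surface, if the arm or the gripper's body presses on something with over 40 N, if the wrist force passes 120 N, or if a joint passes its speed limit or range.

## Working session

There is one attempt and no reset: what is moved stays moved. The work goes in short steps, Python scripts to look and compute and a tool call to move; the robot and the scene stay as the last step left them, time stands still between calls to the robot, and variables do not carry over. Pictures are saved under pics/ and viewed, and the job is handed in when it is done.

Besides the shell and the picture viewer there is one more tool, called after "Emit:" by a JSON object that holds its "fn" and its "kwargs". drive_tool: Moves the arm, as the interface text tells. Its arguments: {"type":"object","properties":{"deltas":{"type":"array","items":{"type":"array","items":{"type":"number"}}},"grip":{"type":"number"},"force":{"type":"number"}},"required":["deltas"]}

```bash
mkdir -p pics; cat > h.py <<'E'
import numpy as np,cv2
from cell import *
def px2w(p,rc,z):
    K=p["camera_matrix"];T=p["cam_to_world"]
    d=T[:3,:3]@np.linalg.solve(K,[rc[1],rc[0],1.]);o=T[:3,3]
    return o+d*(z-o[2])/d[2]
def w2px(p,w):
    T=p["cam_to_world"];c=T[:3,:3].T@(np.array(w)-T[:3,3]);u=p["camera_matrix"]@c
    return u[1]/u[2],u[0]/u[2]
E
python3 - <<'E'
from h import *
np.set_printoptions(precision=4,suppress=True)
s=get_obs();print(s["time_s"],s["position"],s["orientation"],s["grip_width"],finger_overhang)
for n in("top","scene"):
    p=snapshot(n);cv2.imwrite(f"pics/{n}0.png",cv2.resize(p["color"],(800,600)));print(n,p["cam_to_world"],p["camera_matrix"])
    for t in("spanner_1","slot_1","oil_bottle","spool_3"):
        for r in silhouettes(p,t):
            ys,xs=np.nonzero(r["pixels"])
            (c,sz,a)=cv2.minAreaRect(np.c_[xs,ys].astype(np.float32))
            z=.0035 if t[1]=="p" and t[2]=="a" else 0.02
            print(t,round(r["p"],2),np.round(r["point"]),len(xs),px2w(p,(c[1],c[0]),z)[:2],np.round(sz),round(a))
print(get_obs()["time_s"])
E
```

```text
0.0 [ 0.2071 -0.6153  0.2155] [[ 0.9477  0.3191 -0.0006]
 [ 0.3191 -0.9477  0.0019]
 [ 0.0001 -0.002  -1.    ]] 0.09164701823930842 0.017
top [[ 0.099  -0.9728  0.2093  0.1885]
 [-0.9951 -0.0973  0.0185  0.0193]
 [ 0.0023 -0.2101 -0.9777  1.3124]
 [ 0.      0.      0.      1.    ]] [[493.2562   0.     275.4417]
 [  0.     493.2562 201.9984]
 [  0.       0.       1.    ]]
spanner_1 0.82 [222. 213.] 255 [0.3941 0.2059] [10. 50.] 19
spanner_1 0.75 [173. 124.] 282 [0.5076 0.4641] [57. 12.] 65
spanner_1 0.68 [190. 171.] 195 [0.4615 0.3324] [37.  8.] 73
spanner_1 0.68 [276. 385.] 236 [ 0.2923 -0.2589] [47.  9.] 22
spanner_1 0.51 [152. 224.] 264 [0.5925 0.2011] [10. 55.] 4
oil_bottle 0.69 [135. 166.] 335 [0.6215 0.3596] [25. 16.] 63
spool_3 0.69 [146. 361.] 145 [ 0.6516 -0.1778] [11. 16.] 31
scene [[-0.6245 -0.2982  0.7219 -0.3683]
 [-0.781   0.2429 -0.5754  0.7135]
 [-0.0038 -0.9231 -0.3846  0.5232]
 [ 0.      0.      0.      1.    ]] [[441.258    0.     282.1047]
 [  0.     441.258  211.0609]
 [  0.       0.       1.    ]]
spanner_1 0.79 [268. 250.] 239 [0.3871 0.2071] [36. 11.] 48
spanner_1 0.71 [275. 187.] 240 [0.4554 0.3333] [42.  8.] 16
spanner_1 0.7 [283. 128.] 552 [0.5048 0.4633] [73. 12.] 12
spanner_1 0.66 [238. 214.] 247 [0.5818 0.2025] [42. 10.] 28
spanner_1 0.64 [226. 406.] 136 [ 0.2915 -0.2556] [ 5. 37.] 79
oil_bottle 0.9 [236. 146.] 604 [0.6835 0.3285] [44. 18.] 86
0.5
```

View pics/top0.png

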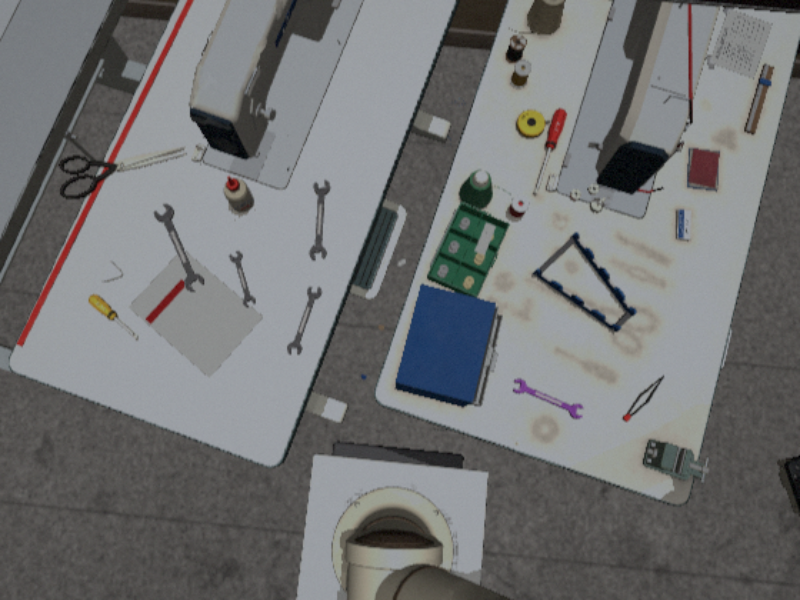

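View pics/scene0.png

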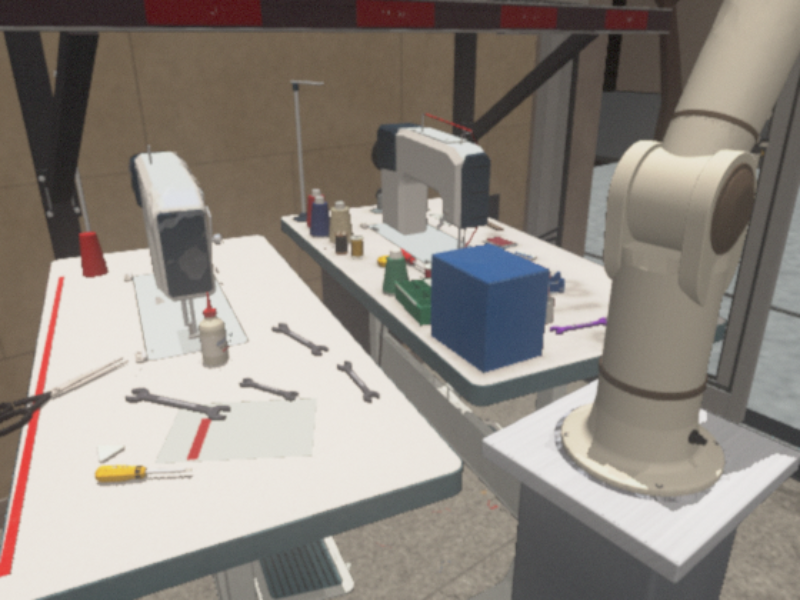

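The top view (800x600) shows four dark spanners on the left table at (180,245), (243,278), (320,220) and (304,320). The purple one at (547,398) is the decoy. The rack is at (585,285), with its wide end upper-left, and the white/red spool is at (517,208). Next I'll zoom in and measure.

```bash
python3 - <<'E'
from h import *
p=snapshot("top");np.save("pics/p.npy",p["color"])
c=p["color"]
a=cv2.resize(c[155:240,365:455],None,fx=7,fy=7,interpolation=cv2.INTER_CUBIC);cv2.imwrite("pics/rack.png",a)
b=cv2.resize(c[115:260,90:250],None,fx=4,fy=4,interpolation=cv2.INTER_CUBIC);cv2.imwrite("pics/spa.png",b)
for t in("spanner_1","purple"):
    if t=="purple":break
    for r in silhouettes(p,t):
        ys,xs=np.nonzero(r["pixels"])
        w=np.array([px2w(p,(y,x),.005)[:2] for y,x in zip(ys,xs)]).astype(np.float32)
        m=w.mean(0);u=np.linalg.svd(w-m)[2][0] if 0 else np.linalg.eigh(np.cov(w.T))[1][:,1]
        q=(w-m)@u; print(round(r["p"],2),np.round(r["point"]),m,"mid",m+u*(q.max()+q.min())/2,"len",np.ptp(q),"ang",np.degrees(np.arctan2(u[1],u[0])))
for nm,rc in dict(rackW1=(237*.7,575*.7),rackW2=(273*.7,537*.7),N1=(312*.7,632*.7),N2=(328*.7,615*.7)).items(): print(nm,px2w(p,rc,.03)[:2])
E
```

```text
0.83 [173. 127.] [0.50847703 0.4623533 ] mid [0.51118134 0.46396917] len 0.18387156301767815 ang -149.14079210121497
0.74 [188. 172.] [0.464548   0.33417434] mid [0.46372327 0.33384275] len 0.10505339455430582 ang -158.09704567477365
0.6 [276. 383.] [ 0.29239133 -0.25876328] mid [ 0.29254427 -0.25831774] len 0.13177637411566676 ang 71.05412409315079
0.55 [151. 226.] [0.5932878 0.2011777] mid [0.59015995 0.20101335] len 0.15138763103073088 ang -176.9921702912491
rackW1 [ 0.59645148 -0.28834775]
rackW2 [ 0.51932454 -0.22070811]
N1 [ 0.46273471 -0.39982279]
N2 [ 0.429648   -0.36950356]
```

View pics/rack.png

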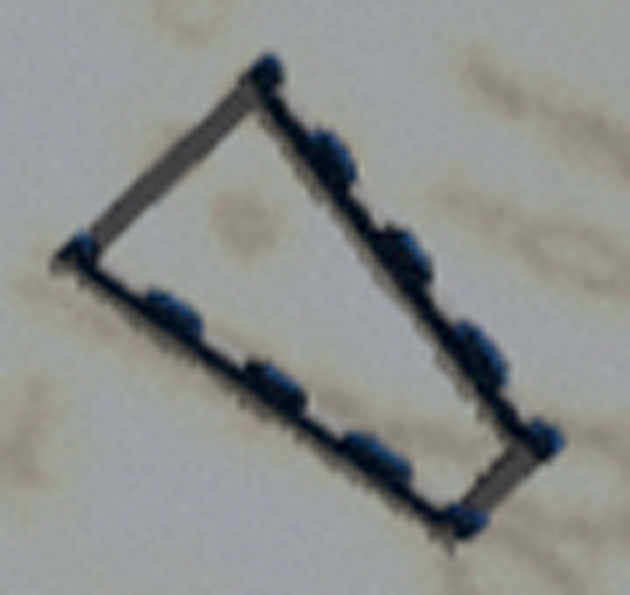

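View pics/spa.png

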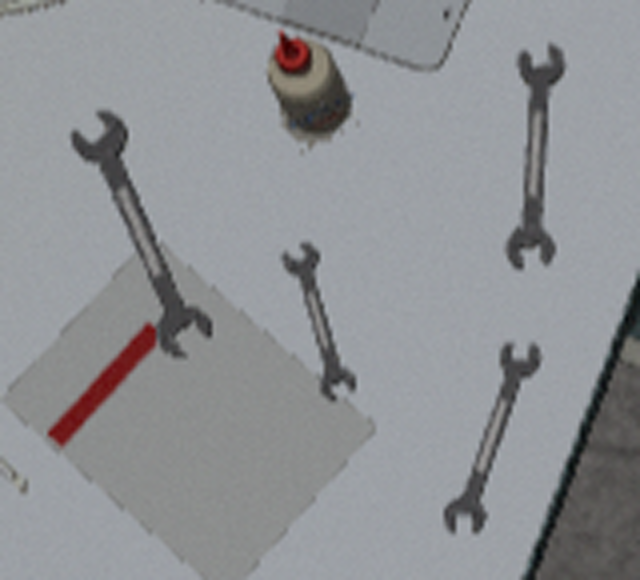

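```bash
cat > rack.py <<'E'
from h import *
np.set_printoptions(precision=4,suppress=True)
p=snapshot("top")
f=lambda x,y,z=.035: px2w(p,(155+(y+.5)/7-.5,365+(x+.5)/7-.5),z)[:2]
R=np.array([f(*q) for q in[(268,72),(335,158),(408,255),(480,355),(545,440)]])
L=np.array([f(*q) for q in[(80,243),(175,312),(278,385),(380,455),(468,520)]])
C=(R+L)/2
print(R,L,C,np.linalg.norm(R-L,axis=1),np.linalg.norm(np.diff(C,axis=0),axis=1))
d=C[3]-C[1];y=-d/np.linalg.norm(d)  # to wide end
x=np.array([y[1],-y[0]]);xx=(R-L).mean(0);xx/=np.linalg.norm(xx);print("y",y,"x perp",x,"x meas",xx,np.degrees(np.arctan2(xx[1],xx[0])),np.degrees(np.arctan2(x[1],x[0])))
m=C[1:4].mean(0)
S=[m+y*.046*k for k in(1.5,.5,-.5,-1.5)];print("slots",np.array(S))
a=cv2.resize(p["color"][155:240,365:455],None,fx=7,fy=7,interpolation=cv2.INTER_CUBIC)
W=[.102,.086,.071,.055]
for s,w in zip(S,W):
    for e in(-1,1):
        r,c=w2px(p,[*(s+x*e*(w/2-.0025)),.024]);cv2.circle(a,(int((c-365+.5)*7),int((r-155+.5)*7)),4,(0,0,255),-1)
    for e in(-1,1):
        for k in (-1,1):
            r,c=w2px(p,[*(s+x*e*(w/2-.0025)+k*y*.023),.035]);cv2.circle(a,(int((c-365+.5)*7),int((r-155+.5)*7)),3,(0,255,0),-1)
cv2.imwrite("pics/rack2.png",a)
E
python3 rack.py
```

```text
[[ 0.5979 -0.288 ]
 [ 0.5662 -0.315 ]
 [ 0.5308 -0.3443]
 [ 0.4946 -0.3728]
 [ 0.4643 -0.3982]] [[ 0.523  -0.2198]
 [ 0.4997 -0.2571]
 [ 0.4754 -0.2973]
 [ 0.4524 -0.3366]
 [ 0.4309 -0.3703]] [[ 0.5605 -0.2539]
 [ 0.533  -0.2861]
 [ 0.5031 -0.3208]
 [ 0.4735 -0.3547]
 [ 0.4476 -0.3843]] [0.1013 0.0882 0.0726 0.0556 0.0435] [0.0424 0.0458 0.045  0.0393]
y [0.6551 0.7555] x perp [ 0.7555 -0.6551] x meas [ 0.754  -0.6569] -41.06425456563702 -40.92999191483708
slots [[ 0.5484 -0.2684]
 [ 0.5182 -0.3031]
 [ 0.4881 -0.3379]
 [ 0.458  -0.3726]]
```

View pics/rack2.png

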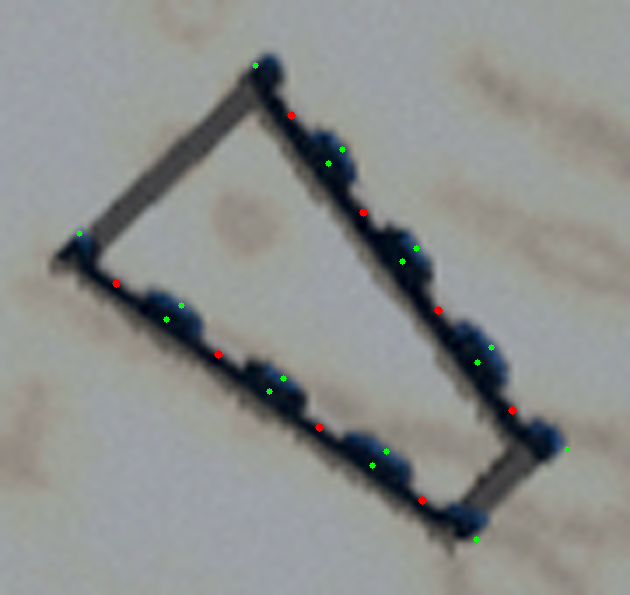

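```bash
cat > spa.py <<'E'
from h import *
np.set_printoptions(precision=4,suppress=True)
p=snapshot("top");c=p["color"]
g=cv2.cvtColor(c,cv2.COLOR_BGR2GRAY).astype(int)
bg=cv2.medianBlur(g.astype(np.uint8),31).astype(int)
hsv=cv2.cvtColor(c,cv2.COLOR_BGR2HSV)
m=((bg-g>22)).astype(np.uint8)
n,l,st,ce=cv2.connectedComponentsWithStats(cv2.morphologyEx(m,cv2.MORPH_CLOSE,np.ones((3,3))))
for nm,(r,q) in dict(s1=(173,127),s2=(151,225),s3=(222,213),s4=(190,171),bot=(138,166)).items():
    k=np.bincount(l[r-8:r+9,q-8:q+9].ravel(),minlength=n);k[0]=0;k=k.argmax()
    ys,xs=np.nonzero(l==k)
    w=np.array([px2w(p,(y,x),.005)[:2] for y,x in zip(ys,xs)])
    mm=w.mean(0);u=np.linalg.eigh(np.cov(w.T))[1][:,1];u*=np.sign(u[0]);q=(w-mm)@u
    print(nm,len(ys),"mean",mm,"mid",mm+u*(q.max()+q.min())/2,"len",np.ptp(q),"ang",np.degrees(np.arctan2(u[1],u[0])),"range",np.hypot(*mm))
for nm,rc,z in[("bottle foot front",(148,169),0),("bottle tip",(124,162),.128),("Lmachine front z.1",(109,157),.1),("Lmach z.25",(109,157),.25),("Rmach z.1",(133,440),.1),("Rmach z.25",(133,440),.25),("spool foot",(151,361),0),("boxtop far",(204,305),.15),("boxtop R",(213,348),.15)]:
    print(nm,px2w(p,rc,z)[:2])
E
python3 spa.py
python3 - <<'E'
import sys;sys.path.insert(0,'.')
from h import *
p=snapshot("scene")
cv2.imwrite("pics/sc_a.png",cv2.resize(p["color"][130:320,60:420],(800,422),interpolation=cv2.INTER_CUBIC))
for r in silhouettes(p,"oil_bottle")[:1]:
    ys,xs=np.nonzero(r["pixels"]);print(ys.min(),ys.max(),xs.min(),xs.max(), px2w(p,(ys.max(),xs[ys>ys.max()-5].mean()),0)[:2])
# candidate sewing machine lower front corner
for rc,z in[((208,133),.1),((208,133),.15),((208,133),.2),((108,110),.3),((108,110),.35)]:print(rc,z,px2w(p,rc,z))
E
```

```text
s1 705 mean [0.4759 0.4656] mid [0.4816 0.4667] len 0.23469843242954075 ang 10.657121282350364 range 0.6657856900415209
s2 373 mean [0.5889 0.2006] mid [0.5902 0.2007] len 0.16280105789530802 ang 3.012957115264117 range 0.6220994476628957
s3 293 mean [0.392  0.2056] mid [0.3924 0.2055] len 0.13974699261043494 ang -12.692772732503137 range 0.44266494587160254
s4 217 mean [0.4596 0.333 ] mid [0.4594 0.3329] len 0.11356845121518433 ang 23.35648223056029 range 0.5675355822584536
bot 340 mean [0.6193 0.3639] mid [0.6236 0.367 ] len 0.08203730556168728 ang 35.04384388423124 range 0.7182838646220535
bottle foot front [0.593  0.3544]
bottle tip [0.615  0.3486]
Lmachine front z.1 [0.665  0.3755]
Lmach z.25 [0.606  0.3314]
Rmach z.1 [ 0.6726 -0.3644]
Rmach z.25 [ 0.6127 -0.3169]
spool foot [ 0.6376 -0.1786]
boxtop far [ 0.4394 -0.03  ]
boxtop R [ 0.4277 -0.1346]
209 255 139 160 [0.59838846 0.36316239]
(208, 133) 0.1 [0.68146556 0.36192486 0.1       ]
(208, 133) 0.15 [0.5574341  0.40346514 0.15      ]
(208, 133) 0.2 [0.43340265 0.44500541 0.2       ]
(108, 110) 0.3 [1.01081946 0.27719809 0.3       ]
(108, 110) 0.35 [0.7018577  0.37494419 0.35      ]
```

View pics/sc_a.png

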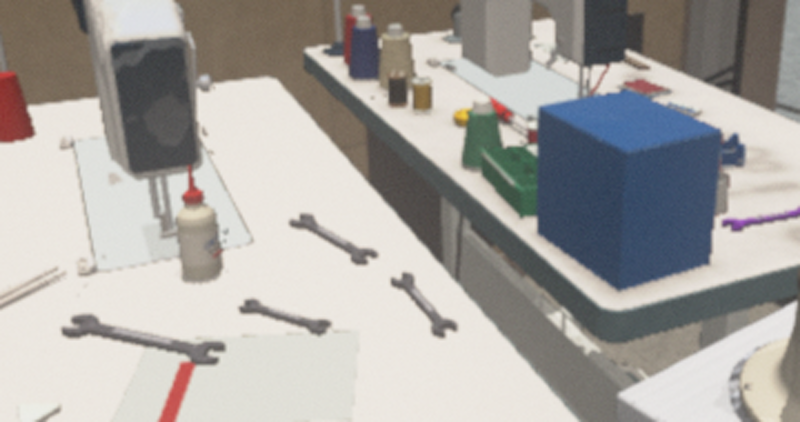

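```bash
cat > plan.py <<'E'
from h import *
def wrap(a): return (a+180)%360-180
def plan(wps,step=4.5,turn=8.5,start=None):
    """wps: (x,y,z,psi,[step cm]) world; prints rows"""
    s=get_obs();R=s["orientation"];pos=np.array(s["position"]);psi=np.degrees(np.arctan2(R[1,0],R[0,0]))
    print("t %.2f pos %s psi %.2f w %.4f F %s q %s"%(s["time_s"],np.round(pos,4),psi,s["grip_width"],np.round(s["contact_force"],1),np.round(s["q"],2)))
    rows=[]
    for w in wps:
        st=w[4] if len(w)>4 else step
        t=np.array(w[:3]);dp=w[3]-psi if abs(w[3])>180 or len(w)>5 else wrap(w[3]-psi)
        n=max(int(np.ceil(max(np.abs(t-pos).max(),np.linalg.norm(t-pos))*100/st-1e-6)),int(np.ceil(abs(dp)/turn-1e-6)),1)
        for i in range(n):
            k=n-i;d=(t-pos)/k;a=wrap(w[3]-psi)/k if not(len(w)>5) else (w[3]-psi)/k
            c,si=np.cos(np.radians(psi)),np.sin(np.radians(psi))
            r=[round(100*(c*d[0]+si*d[1]),1),round(100*(si*d[0]-c*d[1]),1),round(-100*d[2],1),round(-a,1)]
            rows.append(r)
            pos=pos+np.array([c*r[0]+si*r[1],si*r[0]-c*r[1],-r[2]])/100;psi-=r[3]
    for i in range(0,len(rows),8): print(str(rows[i:i+8]).replace(" ",""))
E
python3 - <<'E'
from plan import *
plan([(.42,-.5,.28,75,4.5,1),(.48,-.3,.28,110,4.5,1),(.52,-.1,.28,140,4.5,1),(.52,.1,.28,170,4.5,1),(.5,.35,.26,205,4.5,1),(.509,.463,.13,211,4.5,1)])
E
```

```text
t 0.80 pos [ 0.2075 -0.616   0.2166] psi 18.61 w 0.0920 F [-0.7  0.6 -0.2] q [ 1.51  0.5  -0.43  1.55  0.22  1.14 -0.21]
[[np.float64(3.4),np.float64(-0.6),np.float64(-0.9),np.float64(-8.1)],[np.float64(3.5),np.float64(-0.1),np.float64(-0.9),np.float64(-8.0)],[np.float64(3.4),np.float64(0.4),np.float64(-0.9),np.float64(-8.1)],[np.float64(3.4),np.float64(0.8),np.float64(-0.9),np.float64(-8.0)],[np.float64(3.2),np.float64(1.3),np.float64(-0.9),np.float64(-8.1)],[np.float64(3.0),np.float64(1.7),np.float64(-0.9),np.float64(-8.0)],[np.float64(2.7),np.float64(2.2),np.float64(-0.9),np.float64(-8.1)],[np.float64(4.2),np.float64(0.1),np.float64(-0.0),np.float64(-7.0)]]
[[np.float64(4.1),np.float64(0.6),np.float64(-0.0),np.float64(-7.0)],[np.float64(4.0),np.float64(1.1),np.float64(-0.0),np.float64(-7.0)],[np.float64(3.8),np.float64(1.6),np.float64(-0.0),np.float64(-7.0)],[np.float64(3.7),np.float64(2.1),np.float64(-0.0),np.float64(-7.0)],[np.float64(3.5),np.float64(2.1),np.float64(-0.0),np.float64(-6.0)],[np.float64(3.2),np.float64(2.5),np.float64(-0.0),np.float64(-6.0)],[np.float64(3.0),np.fl
[... 503 characters left out ...]
0),np.float64(-6.0)],[np.float64(1.1),np.float64(4.1),np.float64(0.3),np.float64(-5.8)],[np.float64(0.6),np.float64(4.1),np.float64(0.3),np.float64(-5.8)]]
[[np.float64(0.2),np.float64(4.2),np.float64(0.3),np.float64(-5.8)],[np.float64(-0.2),np.float64(4.2),np.float64(0.4),np.float64(-5.9)],[np.float64(-0.6),np.float64(4.1),np.float64(0.3),np.float64(-5.8)],[np.float64(-1.1),np.float64(4.1),np.float64(0.4),np.float64(-5.9)],[np.float64(-1.4),np.float64(2.5),np.float64(3.2),np.float64(-1.5)],[np.float64(-1.4),np.float64(2.4),np.float64(3.3),np.float64(-1.5)],[np.float64(-1.5),np.float64(2.4),np.float64(3.2),np.float64(-1.5)],[np.float64(-1.6),np.float64(2.3),np.float64(3.3),np.float64(-1.5)]]
```

Emit:
{"fn": "drive_tool", "kwargs": {"deltas": [[3.4,-0.6,-0.9,-8.1],[3.5,-0.1,-0.9,-8.0],[3.4,0.4,-0.9,-8.1],[3.4,0.8,-0.9,-8.0],[3.2,1.3,-0.9,-8.1],[3.0,1.7,-0.9,-8.0],[2.7,2.2,-0.9,-8.1],[4.2,0.1,0,-7.0]], "grip": 116, "force": 40}}

```text
time_s: 1.6
position: [0.431, -0.4597, 0.2801]
orientation: [[0.113, 0.994, -0.002], [0.994, -0.113, -0.003], [-0.003, -0.002, -1.0]]
contact_force: [-0.1, 0.3, 0.5]
grip_width: 0.0502
```

```bash
sed -i 's/rows.append(r)/rows.append([float(v)+0.0 for v in r])/' plan.py; python3 - <<'E'
from plan import *
plan([(.48,-.3,.28,110,4.5,1),(.52,-.1,.28,140,4.5,1),(.52,.1,.28,170,4.5,1),(.5,.35,.26,205,4.5,1),(.509,.463,.13,211,4.5,1)])
E
```

```text
t 1.60 pos [ 0.431  -0.4597  0.2801] psi 83.50 w 0.0502 F [-0.1  0.3  0.5] q [ 1.3   0.47 -0.74  1.52  0.33  1.27  0.4 ]
[[4.1,0.8,0.0,-6.6],[4.0,1.2,0.0,-6.6],[3.8,1.7,0.0,-6.7],[3.6,2.1,0.0,-6.6],[3.5,2.1,0.0,-6.0],[3.2,2.5,0.0,-6.0],[3.0,2.8,0.0,-6.0],[2.7,3.1,0.0,-6.0]]
[[2.3,3.4,0.0,-6.0],[2.6,3.1,0.0,-6.0],[2.2,3.3,0.0,-6.0],[1.9,3.5,0.0,-6.0],[1.5,3.7,0.0,-6.0],[1.1,3.8,0.0,-6.0],[1.1,4.0,0.3,-5.8],[0.6,4.1,0.3,-5.8]]
[[0.2,4.2,0.4,-5.9],[-0.2,4.2,0.3,-5.8],[-0.6,4.2,0.4,-5.9],[-1.1,4.0,0.3,-5.8],[-1.4,2.5,3.3,-1.5],[-1.5,2.4,3.2,-1.5],[-1.5,2.4,3.3,-1.5],[-1.6,2.3,3.2,-1.5]]
```

Emit:
{"fn": "drive_tool", "kwargs": {"deltas": [[4.1,0.8,0.0,-6.6],[4.0,1.2,0.0,-6.6],[3.8,1.7,0.0,-6.7],[3.6,2.1,0.0,-6.6],[3.5,2.1,0.0,-6.0],[3.2,2.5,0.0,-6.0],[3.0,2.8,0.0,-6.0],[2.7,3.1,0.0,-6.0]]}}

```text
time_s: 2.4
position: [0.51, -0.1264, 0.2805]
orientation: [[-0.721, 0.693, 0.002], [0.693, 0.721, -0.007], [-0.006, -0.003, -1.0]]
contact_force: [-0.0, -1.0, 0.9]
grip_width: 0.05
```

```bash
python3 - <<'E'
from plan import *
plan([(.52,.1,.28,170,4.5,1),(.5,.35,.26,205,4.5,1),(.509,.463,.13,211,4.5,1)])
E
```

```text
t 2.40 pos [ 0.51   -0.1264  0.2805] psi 136.14 w 0.0500 F [-0.  -1.   0.9] q [ 1.06  0.35 -1.07  1.77  0.33  1.21  0.7 ]
[[2.5,2.8,0.0,-5.6],[2.2,3.1,0.0,-5.7],[1.9,3.3,0.0,-5.6],[1.6,3.4,0.0,-5.7],[1.2,3.6,0.0,-5.6],[0.8,3.7,0.0,-5.7],[1.1,4.0,0.3,-5.8],[0.6,4.1,0.3,-5.8]]
[[0.2,4.2,0.4,-5.8],[-0.2,4.2,0.3,-5.9],[-0.6,4.1,0.4,-5.8],[-1.1,4.1,0.3,-5.9],[-1.4,2.5,3.3,-1.5],[-1.5,2.4,3.2,-1.5],[-1.5,2.4,3.3,-1.5],[-1.5,2.3,3.2,-1.5]]
```

Emit:
{"fn": "drive_tool", "kwargs": {"deltas": [[2.5,2.8,0.0,-5.6],[2.2,3.1,0.0,-5.7],[1.9,3.3,0.0,-5.6],[1.6,3.4,0.0,-5.7]]}}

```text
time_s: 2.8
position: [0.5156, 0.0311, 0.2806]
orientation: [[-0.938, 0.347, 0.005], [0.347, 0.938, -0.009], [-0.008, -0.006, -1.0]]
contact_force: [0.7, -0.3, 0.3]
grip_width: 0.05
```

```bash
python3 - <<'E'
from plan import *
plan([(.52,.1,.28,170,4.5,1),(.5,.35,.26,205,4.5,1),(.509,.463,.13,211,4.5,1)])
E
```

```text
t 2.80 pos [0.5156 0.0311 0.2806] psi 159.70 w 0.0500 F [ 0.7 -0.3  0.3] q [ 0.85  0.37 -1.2   1.79  0.38  1.23  0.76]
[[1.0,3.3,0.0,-5.2],[0.7,3.4,0.1,-5.1],[1.0,4.0,0.3,-5.8],[0.6,4.1,0.3,-5.8],[0.2,4.2,0.3,-5.9],[-0.2,4.2,0.4,-5.8],[-0.6,4.1,0.3,-5.9],[-1.1,4.1,0.4,-5.8]]
[[-1.4,2.5,3.2,-1.5],[-1.4,2.4,3.3,-1.5],[-1.5,2.4,3.2,-1.5],[-1.6,2.3,3.3,-1.5]]
```

Emit:
{"fn": "drive_tool", "kwargs": {"deltas": [[1.0,3.3,0.0,-5.2],[0.7,3.4,0.1,-5.1],[1.0,4.0,0.3,-5.8],[0.6,4.1,0.3,-5.8],[0.2,4.2,0.3,-5.9]]}}

```text
time_s: 3.3
position: [0.5105, 0.2299, 0.2696]
orientation: [[-0.989, -0.145, 0.01], [-0.145, 0.989, -0.011], [-0.008, -0.012, -1.0]]
contact_force: [0.8, -0.5, 1.5]
grip_width: 0.0504
```

```bash
python3 - <<'E'
from plan import *
plan([(.5,.35,.26,205,4.5,1),(.509,.463,.13,211,4.5,1)])
E
```

```text
t 3.30 pos [0.5105 0.2299 0.2696] psi -171.64 w 0.0504 F [ 0.8 -0.5  1.5] q [ 0.42  0.53 -1.23  1.71  0.53  1.28  0.79]
[[0.0,0.3,0.0,-8.4],[-0.1,0.3,0.0,-8.4],[-0.1,0.2,0.0,-8.4],[-0.1,0.2,0.0,-8.4],[-0.2,0.2,0.0,-8.4],[-0.2,0.2,0.0,-8.4],[-0.2,0.2,0.0,-8.4],[-0.2,0.1,0.0,-8.4]]
[[-0.3,0.1,0.0,-8.4],[-0.3,0.1,0.0,-8.4],[-0.3,0.0,0.0,-8.4],[-0.3,0.0,0.0,-8.4],[-0.3,-0.1,0.0,-8.4],[-0.2,-0.1,0.0,-8.4],[-0.2,-0.1,0.0,-8.4],[-0.2,-0.2,0.0,-8.4]]
[[-0.2,-0.2,0.0,-8.4],[-0.1,-0.2,0.0,-8.4],[-0.1,-0.2,0.0,-8.3],[-0.1,-0.3,0.0,-8.4],[0.0,-0.3,0.0,-8.3],[0.0,-0.3,0.0,-8.4],[0.0,-0.3,0.0,-8.3],[0.1,-0.3,0.0,-8.4]]
[[0.1,-0.2,0.0,-8.3],[0.1,-0.2,0.0,-8.4],[0.2,-0.2,0.1,-8.3],[0.2,-0.2,0.0,-8.4],[0.2,-0.1,0.1,-8.3],[0.2,-0.1,0.0,-8.4],[0.3,-0.1,0.1,-8.3],[0.3,0.0,0.0,-8.4]]
[[0.3,0.0,0.1,-8.3],[0.3,0.0,0.0,-8.4],[0.2,0.1,0.1,-8.3],[0.2,0.1,0.0,-8.4],[0.2,0.1,0.1,-8.3],[0.2,0.2,0.0,-8.4],[0.2,0.2,0.1,-8.3],[0.1,0.2,0.0,-8.4]]
[[0.1,0.2,0.1,-8.3],[0.1,0.3,0.0,-8.4],[0.0,0.3,0.1,-8.3],[0.0,0.2,0.0,-8.4],[-0.1,0.2,0.1,-8.3],[-1.4,2.5,3.2,-1.5],[-1.5,2.4,3.3,-1.5],[-1.5,2.4,3.2,-1.5]]
[[-1.6,2.4,3.3,-1.5]]
```

```bash
sed -i 's/ if not(len(w)>5) else (w\[3\]-psi)\/k//; s/dp=w\[3\]-psi if .* else wrap/dp=wrap/' plan.py; python3 - <<'E'
from plan import *
plan([(.5,.35,.24,205),(.509,.463,.13,211)])
E
```

```text
t 3.30 pos [0.5105 0.2299 0.2696] psi -171.64 w 0.0504 F [ 0.8 -0.5  1.5] q [ 0.42  0.53 -1.23  1.71  0.53  1.28  0.79]
[[-0.2,4.0,1.0,-5.5],[-0.6,4.0,1.0,-5.6],[-1.1,3.9,1.0,-5.5],[-1.4,2.5,2.7,-1.5],[-1.4,2.4,2.8,-1.5],[-1.5,2.4,2.7,-1.5],[-1.6,2.3,2.8,-1.5]]
```

Emit:
{"fn": "drive_tool", "kwargs": {"deltas": [[-0.2,4.0,1.0,-5.5],[-0.6,4.0,1.0,-5.6],[-1.1,3.9,1.0,-5.5],[-1.4,2.5,2.7,-1.5],[-1.4,2.4,2.8,-1.5],[-1.5,2.4,2.7,-1.5],[-1.6,2.3,2.8,-1.5]]}}

```text
time_s: 4.0
position: [0.5096, 0.4757, 0.1263]
orientation: [[-0.848, -0.53, 0.017], [-0.53, 0.848, -0.007], [-0.011, -0.015, -1.0]]
contact_force: [0.3, 0.5, 0.3]
grip_width: 0.0497
```

```bash
python3 - <<'E'
from plan import *
plan([(.509,.463,.10,211),(.509,.463,.0195,211,2.7)])
for n in("scene","top"):
    p=snapshot(n);o=(200,330,60,260) if n=="scene" else (100,240,60,260)
    cv2.imwrite(f"pics/a_{n}.png",cv2.resize(p["color"][o[0]:o[1],o[2]:o[3]],None,fx=4,fy=4,interpolation=cv2.INTER_CUBIC))
E
```

```text
t 4.00 pos [0.5096 0.4757 0.1263] psi -147.96 w 0.0497 F [0.3 0.5 0.3] q [-0.17  0.89 -1.06  1.49  0.82  1.24  0.79]
[[0.7,-1.0,2.6,1.0],[0.0,0.0,2.7,0.0],[0.0,0.0,2.7,0.0],[0.0,0.0,2.7,0.0]]
```

View pics/a_scene.png

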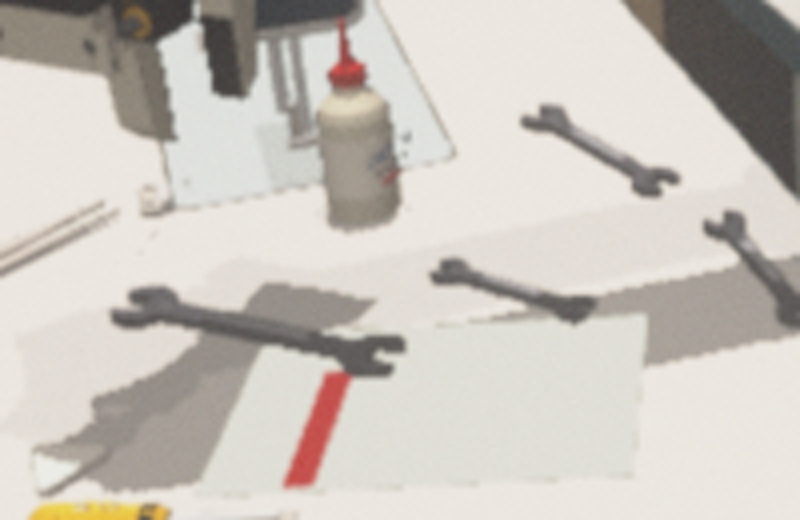

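View pics/a_top.png

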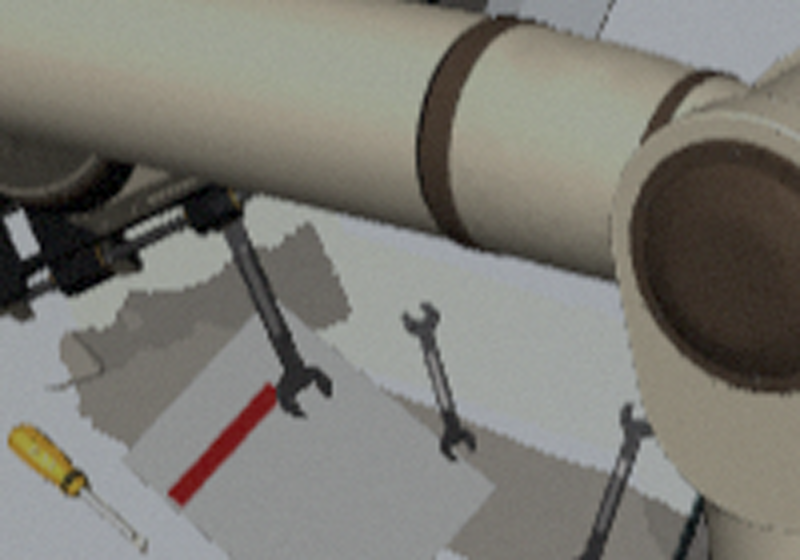

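Emit:
{"fn": "drive_tool", "kwargs": {"deltas": [[0.7,-1.0,2.6,1.0],[0,0,2.7,0],[0,0,2.7,0]]}}

```text
time_s: 4.4
position: [0.5081, 0.467, 0.0452]
orientation: [[-0.855, -0.518, 0.016], [-0.518, 0.855, -0.003], [-0.012, -0.011, -1.0]]
contact_force: [-0.3, -0.3, 0.9]
grip_width: 0.0504
```

```bash
python3 - <<'E'
from plan import *
plan([(.509,.463,.0195,211,1.5)])
for n in("scene",):
    p=snapshot(n);o=(200,330,60,260)
    cv2.imwrite(f"pics/b_{n}.png",cv2.resize(p["color"][o[0]:o[1],o[2]:o[3]],None,fx=4,fy=4,interpolation=cv2.INTER_CUBIC))
E
```

```text
t 4.40 pos [0.5081 0.467  0.0452] psi -148.79 w 0.0504 F [-0.3 -0.3  0.9] q [-0.18  0.97 -0.99  1.55  0.89  1.12  0.73]
[[0.1,-0.2,1.3,0.1],[0.0,-0.2,1.3,0.1]]
```

View pics/b_scene.png

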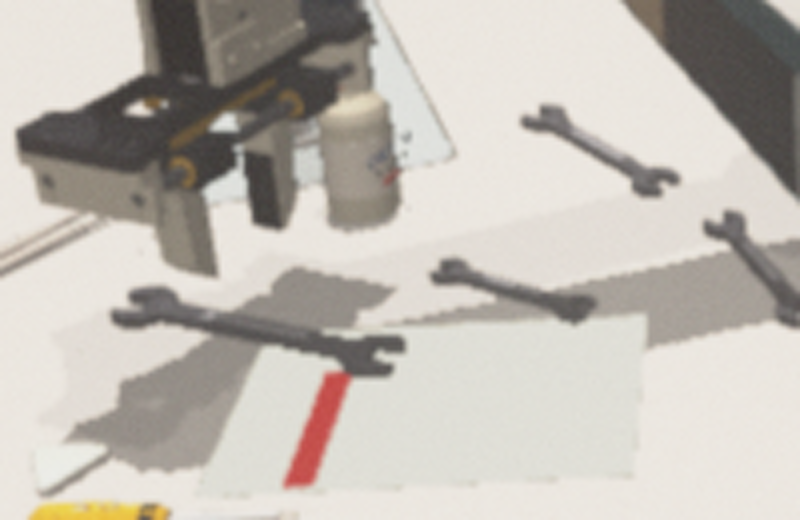

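Emit:
{"fn": "drive_tool", "kwargs": {"deltas": [[0.1,-0.2,1.3,0.1],[0,-0.2,1.3,0.1],[0,0,0,0]]}}

```text
time_s: 4.75
position: [0.5101, 0.4576, 0.0135]
orientation: [[-0.859, -0.512, 0.013], [-0.512, 0.859, -0.009], [-0.006, -0.015, -1.0]]
contact_force: [0.2, 0.0, 0.2]
grip_width: 0.05
```

Emit:
{"fn": "drive_tool", "kwargs": {"deltas": [[0,0,0,0],[0,0,0,0],[0,0,0,0]], "grip": 255, "force": 40}}

```text
time_s: 5.05
position: [0.5116, 0.4587, 0.0164]
orientation: [[-0.86, -0.511, 0.015], [-0.511, 0.86, -0.007], [-0.01, -0.014, -1.0]]
contact_force: [-0.3, -0.5, -0.5]
grip_width: 0.0304
```

```bash
python3 - <<'E'
from plan import *
plan([(.509,.463,.06,211,2),(.509,.463,.12,211,2)])
E
```

```text
t 5.05 pos [0.5116 0.4587 0.0164] psi -149.27 w 0.0304 F [-0.3 -0.5 -0.5] q [-0.17  1.   -0.97  1.56  0.92  1.08  0.72]
[[0.0,0.2,-1.5,-0.1],[0.0,0.2,-1.4,-0.1],[0.0,0.1,-1.5,-0.1],[0.0,0.0,-2.0,0.0],[0.0,0.0,-2.0,0.0],[0.0,0.0,-2.0,0.0]]
```

Emit:
{"fn": "drive_tool", "kwargs": {"deltas": [[0,0,0,0],[0,0,0,0],[0,0,0,0],[0,0,0,0]]}}

```text
time_s: 5.45
position: [0.5121, 0.46, 0.0184]
orientation: [[-0.859, -0.511, 0.017], [-0.511, 0.859, -0.005], [-0.013, -0.013, -1.0]]
contact_force: [0.4, 0.3, -1.3]
grip_width: 0.0015
```

Emit:
{"fn": "drive_tool", "kwargs": {"deltas": [[0,0,0,0]]}}

```text
time_s: 5.55
position: [0.512, 0.4601, 0.0184]
orientation: [[-0.859, -0.511, 0.017], [-0.512, 0.859, -0.005], [-0.013, -0.013, -1.0]]
contact_force: [-0.4, -0.1, 0.8]
grip_width: 0.0005
```

Emit:
{"fn": "drive_tool", "kwargs": {"deltas": [[0,0,0,0]]}}

```text
time_s: 5.65
position: [0.512, 0.4601, 0.0184]
orientation: [[-0.859, -0.511, 0.017], [-0.512, 0.859, -0.005], [-0.013, -0.013, -1.0]]
contact_force: [-0.4, -0.2, 0.1]
grip_width: 0.0005
```

```bash
python3 - <<'E'
from plan import *
for n in("scene","top"):
    p=snapshot(n);o=(200,330,60,260) if n=="scene" else (100,240,60,260)
    cv2.imwrite(f"pics/c_{n}.png",cv2.resize(p["color"][o[0]:o[1],o[2]:o[3]],None,fx=4,fy=4,interpolation=cv2.INTER_CUBIC))
E
```

```text
(no output)
```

View pics/c_scene.png

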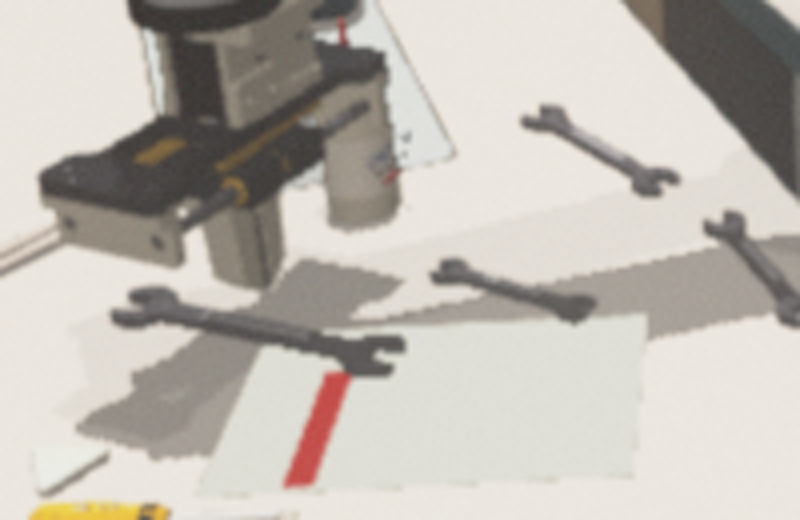

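View pics/c_top.png

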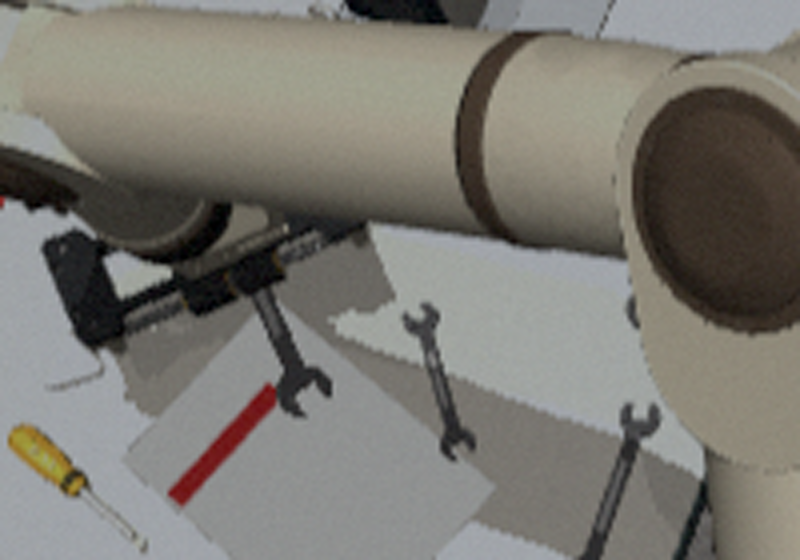

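```bash
python3 - <<'E'
from plan import *
s=get_obs();R=s["orientation"];t=s["position"]+R[:,2]*.017
print(s["position"],t,s["grip_width"])
p=snapshot("scene")
im=cv2.resize(p["color"][200:330,60:260],None,fx=4,fy=4,interpolation=cv2.INTER_CUBIC)
def dot(w,c):
    r,q=w2px(p,w);cv2.circle(im,(int((q-60+.5)*4),int((r-200+.5)*4)),4,c,-1)
dot(t,(0,0,255));dot(s["position"],(0,255,0))
for k in(-1,1):
    dot(t+R[:,0]*.0095*k,(255,0,255)); 
u=np.array([np.cos(np.radians(30.9)),np.sin(np.radians(30.9)),0])
for a in(-.091,0,.091): dot(np.array([.509,.463,.005])+u*a,(255,0,0))
cv2.imwrite("pics/d.png",im)
E
```

```text
[0.51197873 0.46008303 0.01838405] [0.51227196 0.46000442 0.00138676] 0.00021908989614557873
```

View pics/d.png

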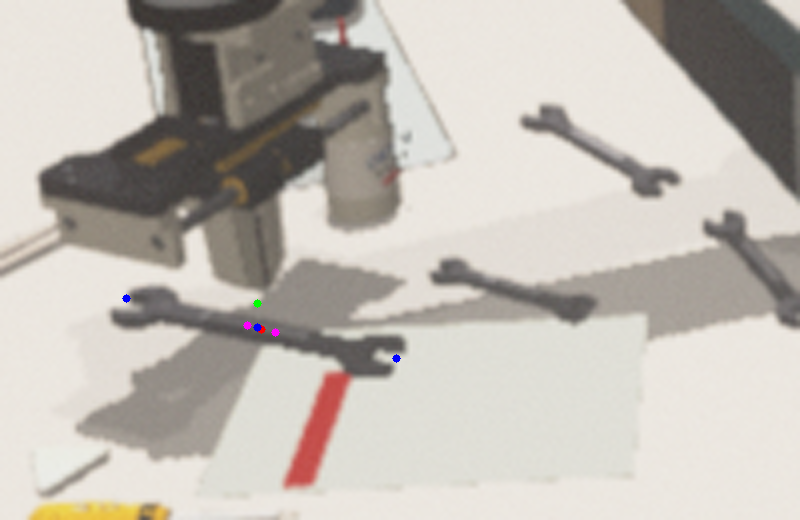

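Emit:
{"fn": "drive_tool", "kwargs": {"deltas": [[0,0,-1,0],[0,0,0,0],[0,0,0,0],[0,0,0,0],[0,0,0,0],[0,0,0,0]], "grip": 116}}

```text
time_s: 6.4
position: [0.5119, 0.4602, 0.0296]
orientation: [[-0.859, -0.511, 0.018], [-0.511, 0.859, -0.004], [-0.013, -0.013, -1.0]]
contact_force: [-0.0, -0.5, -0.4]
grip_width: 0.0435
```

```bash
cat > ov.py <<'E'
from plan import *
import sys
def ov(fn,name="scene",box=(200,330,60,260),f=4):
    s=get_obs();R=s["orientation"];p=snapshot(name);r0,r1,c0,c1=box
    im=cv2.resize(p["color"][r0:r1,c0:c1],None,fx=f,fy=f,interpolation=cv2.INTER_CUBIC)
    for k in(-1,1):
      for b in (-1,1):
        for L,c in((.017,(0,0,255)),(-.03,(0,255,0))):
          w=s["position"]+R[:,2]*L+R[:,1]*k*s["grip_width"]/2+R[:,0]*.0095*b
          r,q=w2px(p,w);cv2.circle(im,(int((q-c0+.5)*f),int((r-r0+.5)*f)),3,c,-1)
    cv2.imwrite(fn,im);print(s["position"],s["grip_width"],s["contact_force"])
    return p
E
python3 -c "
from ov import *
ov('pics/e.png')
ov('pics/e2.png','top',(110,210,60,160),6)"
```

```text
[0.51189447 0.46021994 0.02960107] 0.04352477605999089 [-0.01496909 -0.48181876 -0.37927179]
[0.51191261 0.46020226 0.02956844] 0.04700094610044194 [ 0.68182901 -0.48841421 -0.17238133]
```

View pics/e.png

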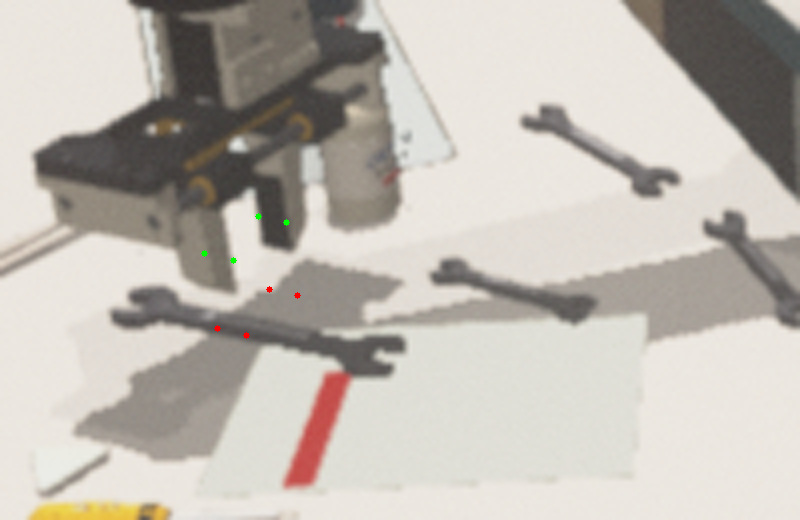

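View pics/e2.png

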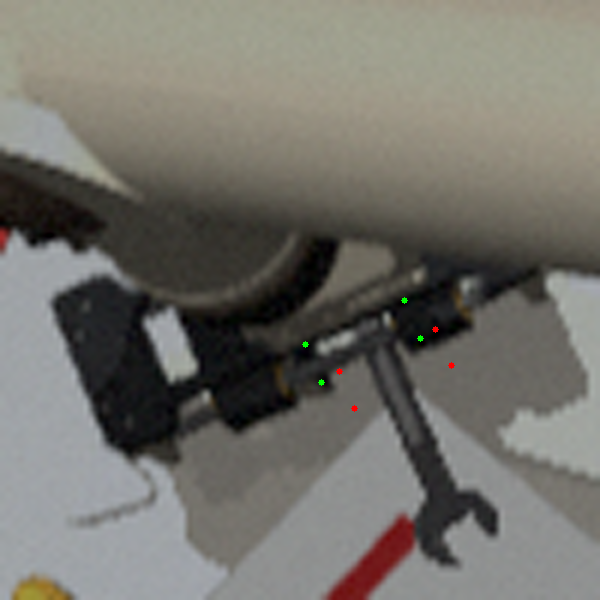

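Emit:
{"fn": "drive_tool", "kwargs": {"deltas": [[0,0,1.0,0],[0,0,0.6,0],[0,0,0,0],[0,0,0,0]]}}

```text
time_s: 6.9
position: [0.5118, 0.4596, 0.0111]
orientation: [[-0.859, -0.511, 0.017], [-0.511, 0.859, -0.005], [-0.011, -0.013, -1.0]]
contact_force: [-0.7, -0.2, -0.1]
grip_width: 0.0501
```

```bash
python3 -c "
from ov import *
ov('pics/f.png')"
```

```text
[0.51183177 0.4595962  0.01111071] 0.05014340844812866 [-0.68985981 -0.21049552 -0.12602561]
```

View pics/f.png

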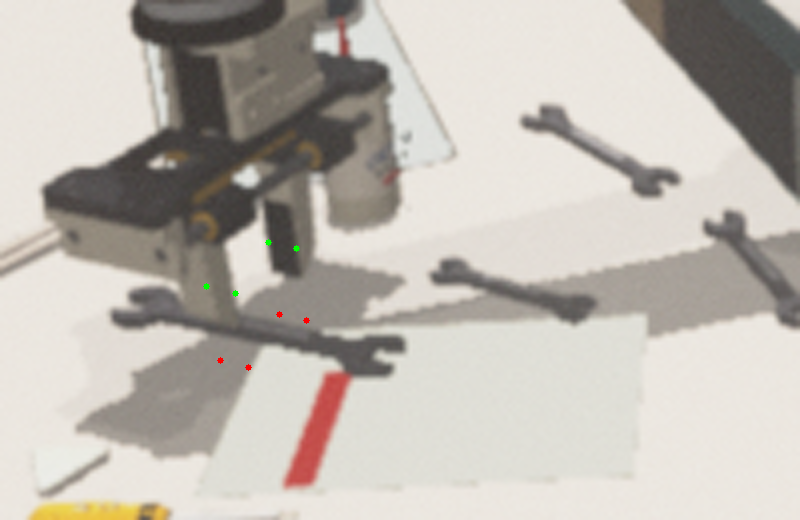

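Emit:
{"fn": "drive_tool", "kwargs": {"deltas": [[0,0,0.8,0],[0,0,0.3,0],[0,0,0,0]]}}

```text
time_s: 7.25
position: [0.5121, 0.4596, -0.0006]
orientation: [[-0.859, -0.511, 0.017], [-0.511, 0.859, -0.005], [-0.012, -0.013, -1.0]]
contact_force: [-0.3, -0.5, -0.4]
grip_width: 0.0498
```

Emit:
{"fn": "drive_tool", "kwargs": {"deltas": [[0,0,0.3,0],[0,0,0,0]]}}

```text
time_s: 7.45
position: [0.5122, 0.4595, -0.004]
orientation: [[-0.859, -0.511, 0.017], [-0.511, 0.859, -0.005], [-0.012, -0.013, -1.0]]
contact_force: [0.3, 0.3, -0.3]
grip_width: 0.0501
```

```bash
python3 -c "
from ov import *
ov('pics/g.png')"
```

```text
[ 0.51216121  0.45953993 -0.00397803] 0.05007198683330423 [ 0.33691626  0.27868704 -0.25716369]
```

View pics/g.png

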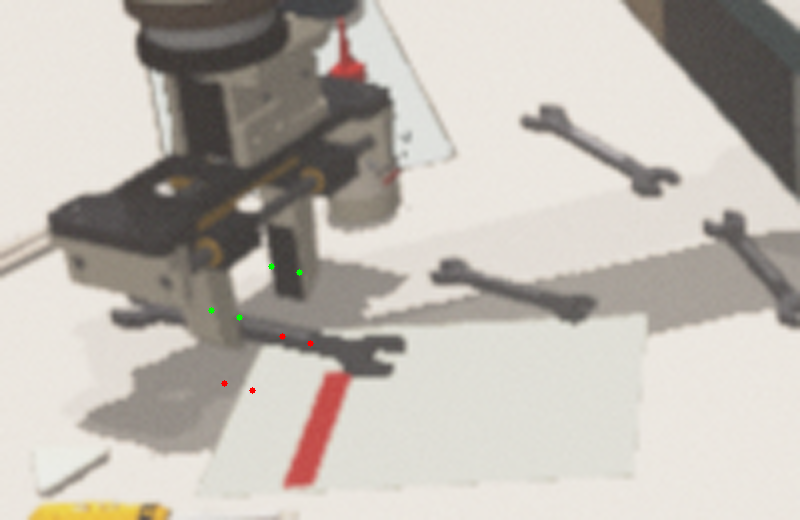

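Emit:
{"fn": "drive_tool", "kwargs": {"deltas": [[0,0,0.3,0],[0,0,0,0]]}}

```text
time_s: 7.7
position: [0.5124, 0.46, -0.0066]
orientation: [[-0.859, -0.511, 0.017], [-0.511, 0.859, -0.005], [-0.012, -0.013, -1.0]]
contact_force: [0.0, -0.1, -0.5]
grip_width: 0.0499
```

Emit:
{"fn": "drive_tool", "kwargs": {"deltas": [[0,0,0.2,0],[0,0,0,0]]}}

```text
time_s: 7.9
position: [0.5126, 0.46, -0.0086]
orientation: [[-0.859, -0.511, 0.017], [-0.511, 0.859, -0.004], [-0.013, -0.013, -1.0]]
contact_force: [-0.4, -0.8, -0.5]
grip_width: 0.0503
```

Emit:
{"fn": "drive_tool", "kwargs": {"deltas": [[0,0,0.2,0],[0,0,0,0]]}}

```text
time_s: 8.1
position: [0.513, 0.4607, -0.0091]
orientation: [[-0.859, -0.511, 0.018], [-0.511, 0.859, -0.004], [-0.014, -0.012, -1.0]]
contact_force: [0.3, -0.8, -0.3]
grip_width: 0.0501
```

```bash
python3 -c "
from ov import *
ov('pics/g1.png')"
```

```text
[ 0.51296411  0.46065411 -0.00911813] 0.0501447633447047 [ 0.26381253 -0.83361792 -0.34713525]
```

View pics/g1.png

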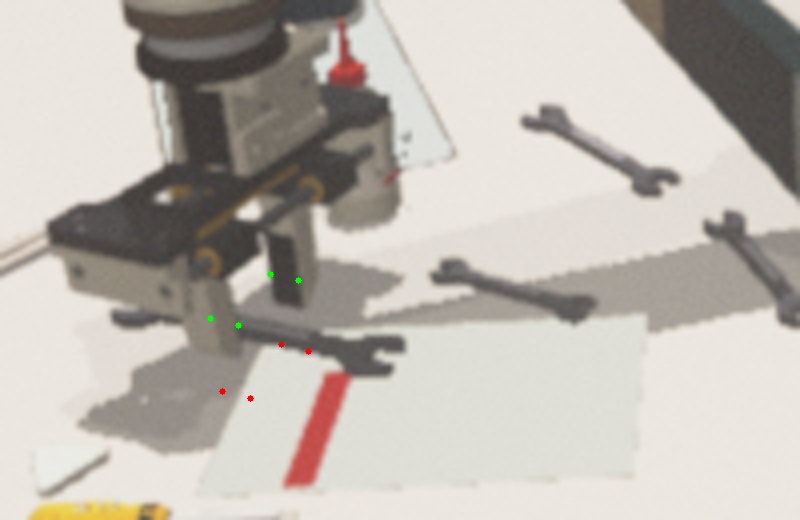

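Emit:
{"fn": "drive_tool", "kwargs": {"deltas": [[0,0,0.3,0],[0,0,0,0]]}}

```text
time_s: 8.35
position: [0.5132, 0.4612, -0.0088]
orientation: [[-0.859, -0.511, 0.02], [-0.511, 0.859, -0.004], [-0.015, -0.013, -1.0]]
contact_force: [-0.7, -0.1, -0.2]
grip_width: 0.0501
```

```bash
python3 -c "
from ov import *
s=get_obs();print(s['q'],s['effort'],s['ft_torque'])
ov('pics/g2.png')"
```

```text
[-0.18861286  1.02776801 -0.94425376  1.5639724   0.95056792  1.04916355
  0.70069335] [ 7.94126163e-02 -6.55931783e+01 -2.14931703e+01 -1.65101498e+01
  2.34697462e-02  2.99222991e-01  2.34436397e-03] [ 0.15117388 -0.07520455 -0.0397814 ]
[ 0.51323461  0.46119851 -0.00879915] 0.050110012710097976 [-0.74636262 -0.05934983 -0.15189346]
```

View pics/g2.png

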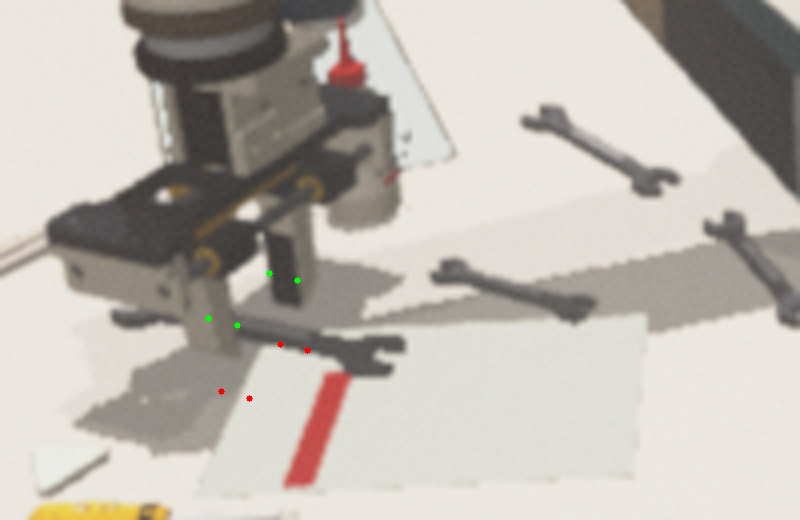

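Emit:
{"fn": "drive_tool", "kwargs": {"deltas": [[0,0,-0.4,0],[0,0,0,0]]}}

```text
time_s: 8.6
position: [0.5133, 0.4613, -0.0052]
orientation: [[-0.859, -0.511, 0.02], [-0.511, 0.859, -0.003], [-0.016, -0.013, -1.0]]
contact_force: [0.6, -1.2, 0.6]
grip_width: 0.0496
```

```bash
python3 -c "
from ov import *
s=get_obs();print(s['q'],s['effort'],s['position'])
cv2.imwrite('pics/full.png',cv2.resize(snapshot('scene')['color'],(800,600)))"
```

```text
[-0.18691181  1.02339435 -0.94738812  1.56372185  0.94678141  1.05288252
  0.70284321] [ 2.75205122e-01 -6.47357798e+01 -2.09565336e+01 -1.62816453e+01
  2.66597886e-02  2.02617981e-01  2.22057343e-02] [ 0.51329231  0.46126962 -0.00518343]
```

View pics/full.png

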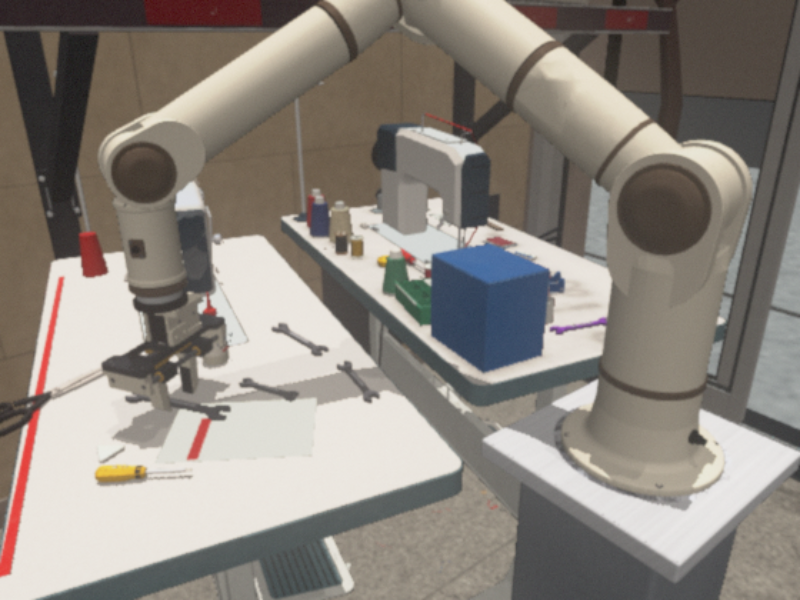

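Emit:
{"fn": "drive_tool", "kwargs": {"deltas": [[0,0,0.2,0],[0,0,0,0]]}}

```text
time_s: 8.85
position: [0.513, 0.4605, -0.0086]
orientation: [[-0.859, -0.511, 0.019], [-0.511, 0.859, -0.004], [-0.014, -0.013, -1.0]]
contact_force: [0.1, -0.3, -0.5]
grip_width: 0.0499
```

Emit:
{"fn": "drive_tool", "kwargs": {"deltas": [[0,0,0,0],[0,0,0,0],[0,0,0,0],[0,0,0,0],[0,0,0,0],[0,0,0,0]], "grip": 255, "force": 40}}

```text
time_s: 9.45
position: [0.5124, 0.4606, -0.0094]
orientation: [[-0.859, -0.511, 0.018], [-0.511, 0.859, -0.004], [-0.013, -0.013, -1.0]]
contact_force: [0.6, 0.4, -1.2]
grip_width: 0.013
```

Emit:
{"fn": "drive_tool", "kwargs": {"deltas": [[0,0,0,0]]}}

```text
time_s: 9.55
position: [0.5124, 0.4606, -0.0094]
orientation: [[-0.859, -0.511, 0.018], [-0.511, 0.859, -0.004], [-0.013, -0.013, -1.0]]
contact_force: [-0.9, 0.0, -0.8]
grip_width: 0.0131
```

Emit:
{"fn": "drive_tool", "kwargs": {"deltas": [[0,0,-1.5,0],[0,0,-2.5,0],[0,0,-3,0],[0,0,-3.0,0],[0,0,0,0]]}}

```text
time_s: 10.05
position: [0.5095, 0.4601, 0.0956]
orientation: [[-0.859, -0.512, 0.015], [-0.512, 0.859, -0.007], [-0.01, -0.014, -1.0]]
contact_force: [-0.2, 0.9, -1.8]
grip_width: 0.013
```

```bash
python3 -c "
from ov import *
ov('pics/i.png')
plan([(.49,.38,.20,195,3.5),(.5,.25,.23,180,3.5),(.5,.1,.23,165,3.5),(.5,-.05,.23,150,3.5),(.52,-.2,.20,139,3.5)])"
```

```text
[0.5094627  0.46007181 0.09556843] 0.013025705099843047 [-0.15033393  0.90878265 -1.7921574 ]
t 10.10 pos [0.509  0.4589 0.0934] psi -149.20 w 0.0134 F [ 0.7  1.  -1.4] q [-0.15  0.91 -1.03  1.54  0.84  1.18  0.76]
[[1.4,-1.4,-2.7,4.0],[1.3,-1.6,-2.7,3.9],[1.2,-1.6,-2.6,4.0],[1.1,-1.7,-2.7,3.9],[0.6,-3.2,-0.7,3.8],[0.4,-3.3,-0.8,3.7],[0.2,-3.2,-0.7,3.8],[-0.1,-3.3,-0.8,3.7]]
[[0.0,-3.0,0.0,3.0],[-0.1,-3.0,0.0,3.0],[-0.3,-3.0,0.0,3.0],[-0.5,-3.0,0.0,3.0],[-0.6,-2.9,0.0,3.0],[-0.8,-2.9,0.0,3.0],[-0.9,-2.8,0.0,3.0],[-1.1,-2.8,0.0,3.0]]
[[-1.2,-2.8,0.0,3.0],[-1.4,-2.6,0.0,3.0],[-1.8,-2.4,0.6,2.2],[-1.9,-2.3,0.6,2.2],[-2.0,-2.3,0.6,2.2],[-2.2,-2.2,0.6,2.2],[-2.2,-2.1,0.6,2.2]]
```

View pics/i.png

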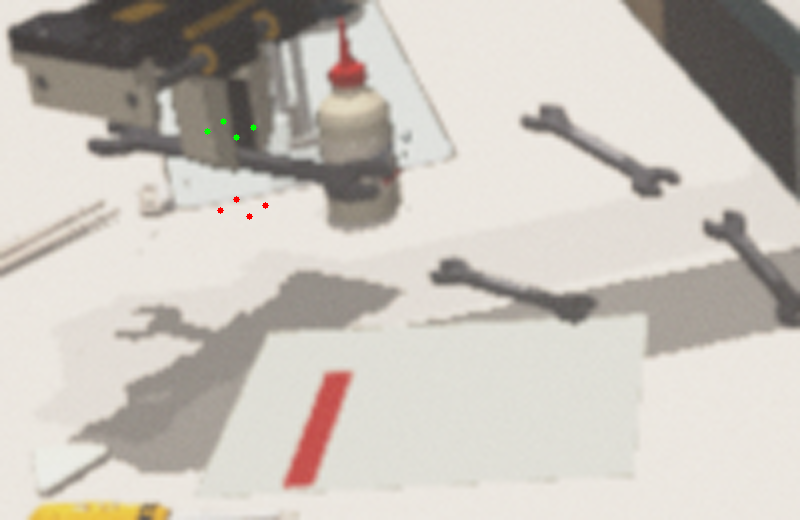

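Emit:
{"fn": "drive_tool", "kwargs": {"deltas": [[0,0,-3.0,0],[0,0,-3.5,0],[0,0,-3.5,0],[1.4,-1.4,-0.5,4.0],[1.3,-1.6,-0.5,3.9],[1.2,-1.6,0,4.0],[1.1,-1.7,0,3.9]]}}

```text
time_s: 10.8
position: [0.4845, 0.3774, 0.2008]
orientation: [[-0.967, -0.253, 0.006], [-0.253, 0.967, -0.017], [-0.001, -0.018, -1.0]]
contact_force: [-0.8, -0.3, -2.1]
grip_width: 0.0134
```

Emit:
{"fn": "drive_tool", "kwargs": {"deltas": [[0.6,-3.2,-0.7,3.8],[0.4,-3.3,-0.8,3.7],[0.2,-3.2,-0.7,3.8],[-0.1,-3.3,-0.8,3.7],[0.0,-3.0,0.0,3.0],[-0.1,-3.0,0.0,3.0],[-0.3,-3.0,0.0,3.0],[-0.5,-3.0,0.0,3.0]]}}

```text
time_s: 11.6
position: [0.4841, 0.1135, 0.229]
orientation: [[-0.973, 0.23, -0.007], [0.23, 0.973, -0.025], [0.001, -0.026, -1.0]]
contact_force: [1.5, -0.8, -1.7]
grip_width: 0.0135
```

```bash
python3 -c "
from ov import *
plan([(.5,-.05,.23,150,3.5),(.52,-.2,.20,139,3.5),(.535,-.25,.15,139,3)])"
```

```text
t 11.60 pos [0.4841 0.1135 0.229 ] psi 166.69 w 0.0135 F [ 1.5 -0.8 -1.7] q [ 0.66  0.41 -1.18  1.89  0.44  1.15  0.65]
[[-1.1,-3.1,0.0,3.3],[-1.2,-3.0,0.0,3.3],[-1.4,-3.0,0.0,3.4],[-1.6,-2.9,-0.1,3.3],[-1.7,-2.8,0.0,3.4],[-1.9,-2.4,0.6,2.2],[-1.9,-2.3,0.6,2.2],[-2.0,-2.2,0.6,2.2]]
[[-2.1,-2.2,0.6,2.2],[-2.3,-2.1,0.6,2.2],[-1.5,-0.9,1.7,0.0],[-1.4,-0.9,1.6,0.0],[-1.5,-1.0,1.7,0.0]]
```

Emit:
{"fn": "drive_tool", "kwargs": {"deltas": [[-1.1,-3.1,0.0,3.3],[-1.2,-3.0,0.0,3.3],[-1.4,-3.0,0.0,3.4],[-1.6,-2.9,-0.1,3.3],[-1.7,-2.8,0.0,3.4],[-1.9,-2.4,0.6,2.2],[-1.9,-2.3,0.6,2.2],[-2.0,-2.2,0.6,2.2]]}}

```text
time_s: 12.4
position: [0.5025, -0.1545, 0.2128]
orientation: [[-0.791, 0.612, -0.017], [0.612, 0.79, -0.029], [-0.004, -0.034, -0.999]]
contact_force: [1.1, 0.8, -1.6]
grip_width: 0.0131
```

Emit:
{"fn": "drive_tool", "kwargs": {"deltas": [[-2.1,-2.2,0.6,2.2],[-2.3,-2.1,0.6,2.2],[-1.5,-0.9,1.7,0.0],[-1.4,-0.9,1.6,0.0],[-1.5,-1.0,1.7,0.0],[0,0,0,0]]}}

```text
time_s: 13.0
position: [0.52, -0.2856, 0.1457]
orientation: [[-0.727, 0.686, -0.023], [0.686, 0.727, -0.029], [-0.003, -0.037, -0.999]]
contact_force: [-1.0, -0.7, -2.0]
grip_width: 0.0134
```

```bash
python3 -c "
from ov import *
ov('pics/j.png','top',(130,250,330,460),6)
plan([(.548,-.268,.12,139,3)])"
```

```text
[ 0.51998622 -0.28555751  0.14565148] 0.013369269581577864 [-0.95552631 -0.70599065 -1.95803232]
t 13.05 pos [ 0.5207 -0.2838  0.1468] psi 136.73 w 0.0132 F [-0.5 -0.2 -2.2] q [ 1.07  0.61 -0.88  1.75  0.56  1.07  0.81]
[[-0.5,1.5,1.3,-1.1],[-0.4,1.5,1.4,-1.2]]
```

View pics/j.png

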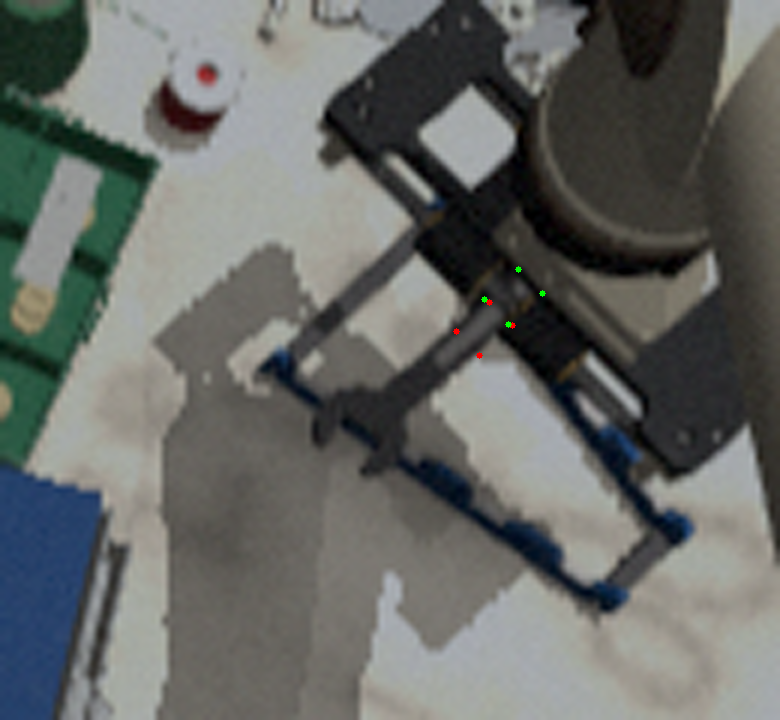

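```bash
cat > sp.py <<'E'
from ov import *
L={1:(.182,.014,.037,.059),2:(.158,.012,.032,.051),3:(.134,.0105,.027,.043),4:(.110,.009,.023,.035)}
def spo(fn,k,off=(0,0),dz=.0094,name="top",box=(130,250,330,460),f=6,dpsi=0,slots=True):
    s=get_obs();R=s["orientation"];p=snapshot(name);r0,r1,c0,c1=box
    im=cv2.resize(p["color"][r0:r1,c0:c1],None,fx=f,fy=f,interpolation=cv2.INTER_CUBIC)
    psi=np.arctan2(R[1,0],R[0,0])+np.radians(dpsi);tx=np.array([np.cos(psi),np.sin(psi),0]);ty=np.array([np.sin(psi),-np.cos(psi),0])
    c=np.array([s["position"][0],s["position"][1],s["position"][2]+dz+.007])+np.array([off[0],off[1],0])
    l,w,h,b=L[k]
    def P(W):
        r,q=w2px(p,W);return (int((q-c0+.5)*f),int((r-r0+.5)*f))
    for e in(-1,1):
        cv2.line(im,P(c+ty*w/2*e-tx*b),P(c+ty*w/2*e+tx*b),(0,0,255),1)
        hc=c+tx*e*(l/2-h/2)
        cv2.polylines(im,[np.array([P(hc+h/2*(np.cos(a)*tx+np.sin(a)*ty)) for a in np.linspace(0,6.28,24)])],True,(0,255,255),1)
    cv2.circle(im,P(c),3,(0,255,0),-1)
    cv2.imwrite(fn,im);print(s["time_s"],s["position"],np.degrees(psi),s["grip_width"],s["contact_force"])
E
python3 -c "
from sp import *
spo('pics/k.png',1,(-.0034,.0024))
plan([(.548,-.268,.12,139,3)])"
```

```text
13.05 [ 0.52065477 -0.28376219  0.14677142] 136.72873764855262 0.013196473550828477 [-0.46161992 -0.17099524 -2.23813732]
t 13.10 pos [ 0.5215 -0.282   0.148 ] psi 136.86 w 0.0133 F [-0.   0.4 -0.6] q [ 1.07  0.6  -0.88  1.75  0.56  1.07  0.81]
[[-0.5,1.4,1.4,-1.1],[-0.5,1.4,1.4,-1.0]]
```

View pics/k.png

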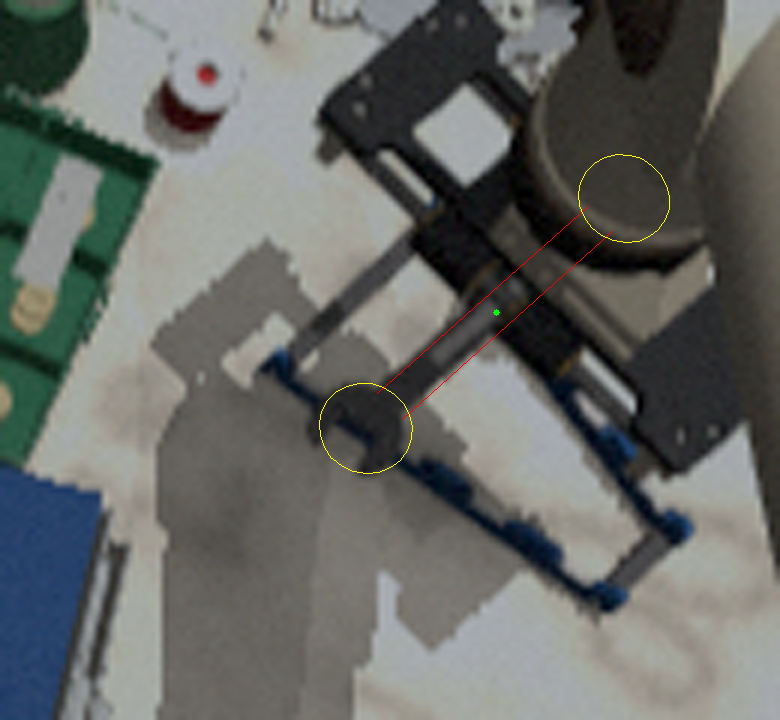

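```bash
python3 -c "
from sp import *
plan([(.5518,-.2708,.075,139,2.5)])"
```

```text
t 13.10 pos [ 0.5215 -0.282   0.148 ] psi 136.86 w 0.0133 F [-0.   0.4 -0.6] q [ 1.07  0.6  -0.88  1.75  0.56  1.07  0.81]
[[-0.4,0.7,1.8,-0.5],[-0.4,0.7,1.8,-0.5],[-0.3,0.7,1.9,-0.6],[-0.4,0.8,1.8,-0.5]]
```

Emit:
{"fn": "drive_tool", "kwargs": {"deltas": [[-0.4,0.7,1.8,-0.5],[-0.4,0.7,1.8,-0.5],[-0.3,0.7,1.9,-0.6],[-0.4,0.8,1.8,-0.5],[0,0,0,0],[0,0,0,0]]}}

```text
time_s: 13.7
position: [0.5562, -0.2668, 0.0749]
orientation: [[-0.76, 0.65, -0.014], [0.65, 0.759, -0.028], [-0.007, -0.031, -1.0]]
contact_force: [-0.7, 0.0, -1.9]
grip_width: 0.0132
```

```bash
python3 -c "
from sp import *
spo('pics/l.png',1,(-.0034,.0024))
plan([(.5518,-.2708,.075,139,2.5)])"
```

```text
13.7 [ 0.55619997 -0.26681504  0.07487457] 139.44746787299167 0.013213628728994864 [-0.70393009  0.02153868 -1.88832518]
t 13.75 pos [ 0.5561 -0.2666  0.075 ] psi 139.45 w 0.0130 F [ 0.7 -0.2 -1.5] q [ 0.96  0.73 -0.81  1.73  0.66  0.98  0.74]
[[0.1,-0.6,0.0,0.5]]
```

View pics/l.png

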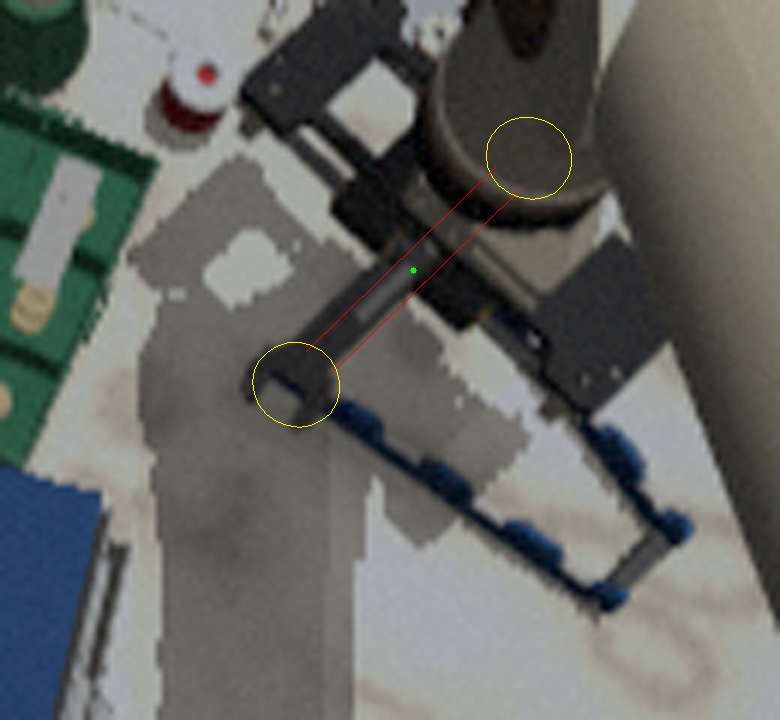

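Emit:
{"fn": "drive_tool", "kwargs": {"deltas": [[0,-0.4,1.0,0.3],[0,-0.3,1.0,0.2],[0,0,1.0,0],[0,0,0,0],[0,0,0,0]]}}

```text
time_s: 14.25
position: [0.5506, -0.2753, 0.045]
orientation: [[-0.752, 0.659, -0.012], [0.659, 0.752, -0.031], [-0.011, -0.031, -0.999]]
contact_force: [0.2, -0.4, -0.6]
grip_width: 0.0133
```

```bash
python3 -c "
from sp import *
spo('pics/m.png',1,(-.0034,.004))
plan([(.5518,-.2725,.016,139,1)])"
```

```text
14.25 [ 0.55060968 -0.27530577  0.04501777] 138.7847075753259 0.0132695517540324 [ 0.16066625 -0.37271798 -0.61023938]
t 14.30 pos [ 0.5504 -0.2753  0.0449] psi 138.78 w 0.0135 F [ 0.1 -0.3 -1.4] q [ 0.96  0.76 -0.78  1.75  0.7   0.93  0.72]
[[0.0,0.1,1.0,-0.1],[0.0,0.1,0.9,-0.1],[0.1,0.1,1.0,0.0]]
```

View pics/m.png

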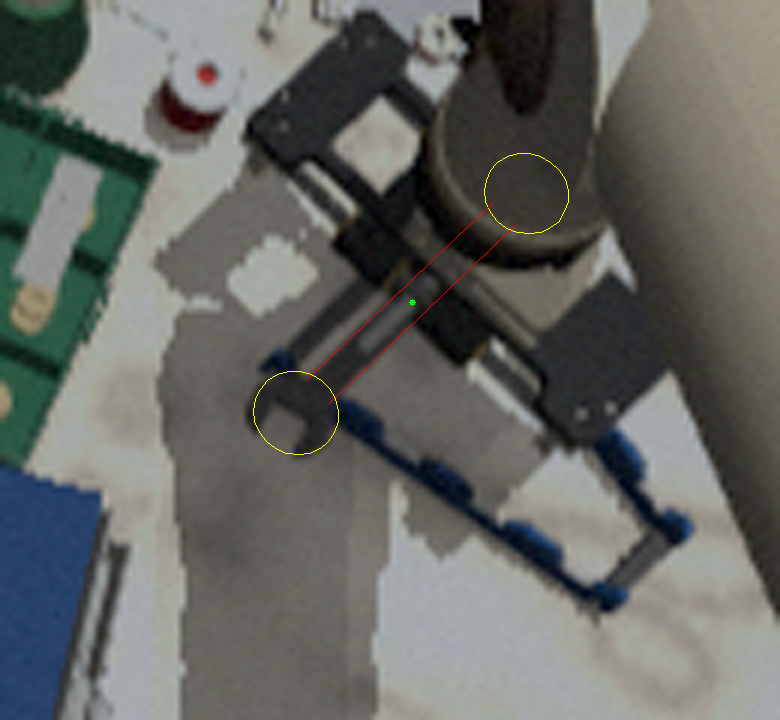

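Emit:
{"fn": "drive_tool", "kwargs": {"deltas": [[0,0.1,1.0,0],[0,0.1,0.8,0],[0,0,0,0],[0,0,0,0]]}}

```text
time_s: 14.7
position: [0.5521, -0.2741, 0.0256]
orientation: [[-0.752, 0.659, -0.012], [0.659, 0.752, -0.031], [-0.011, -0.031, -0.999]]
contact_force: [0.1, -0.3, -0.9]
grip_width: 0.0131
```

```bash
python3 -c "
from sp import *
spo('pics/n.png',1,(-.0034,.004))
plan([(.5518,-.2725,.015,139,1)])"
```

```text
14.7 [ 0.55212156 -0.27411483  0.02562778] 138.78820874244573 0.013145016399803932 [ 0.1038721  -0.33247522 -0.9036263 ]
t 14.75 pos [ 0.552  -0.2741  0.0256] psi 138.79 w 0.0131 F [-0.9 -0.  -2.5] q [ 0.94  0.79 -0.76  1.76  0.72  0.9   0.7 ]
[[0.1,0.1,0.5,-0.1],[0.0,0.0,0.6,-0.1]]
```

View pics/n.png

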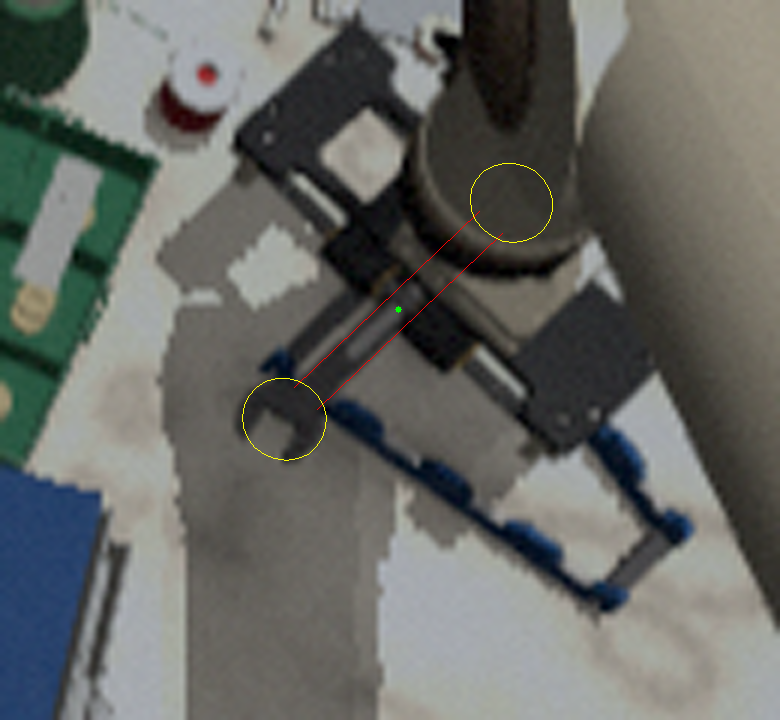

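Emit:
{"fn": "drive_tool", "kwargs": {"deltas": [[0.1,0.1,0.5,0],[0,0,0.4,0],[0,0,0,0],[0,0,0,0]]}}

```text
time_s: 15.15
position: [0.5522, -0.2728, 0.0162]
orientation: [[-0.752, 0.659, -0.011], [0.659, 0.752, -0.031], [-0.012, -0.031, -0.999]]
contact_force: [0.3, 0.2, -2.2]
grip_width: 0.0136
```

Emit:
{"fn": "drive_tool", "kwargs": {"deltas": [[0,0,0.3,0],[0,0,0,0]]}}

```text
time_s: 15.35
position: [0.5529, -0.2731, 0.0148]
orientation: [[-0.752, 0.659, -0.01], [0.659, 0.752, -0.032], [-0.013, -0.031, -0.999]]
contact_force: [-0.1, 0.0, -1.7]
grip_width: 0.0134
```

```bash
python3 -c "
from sp import *
spo('pics/o.png',1,(-.0034,.004))
plan([(.5518,-.2725,.015,139,1)])"
```

```text
15.35 [ 0.5529398  -0.27305666  0.01483458] 138.795621689864 0.013400112725125911 [-0.05167976  0.03986775 -1.71892985]
t 15.40 pos [ 0.5531 -0.2731  0.0147] psi 138.80 w 0.0135 F [ 0.3 -0.4 -1.5] q [ 0.93  0.8  -0.75  1.76  0.74  0.88  0.69]
[[0.1,0.0,0.0,-0.2]]
```

View pics/o.png

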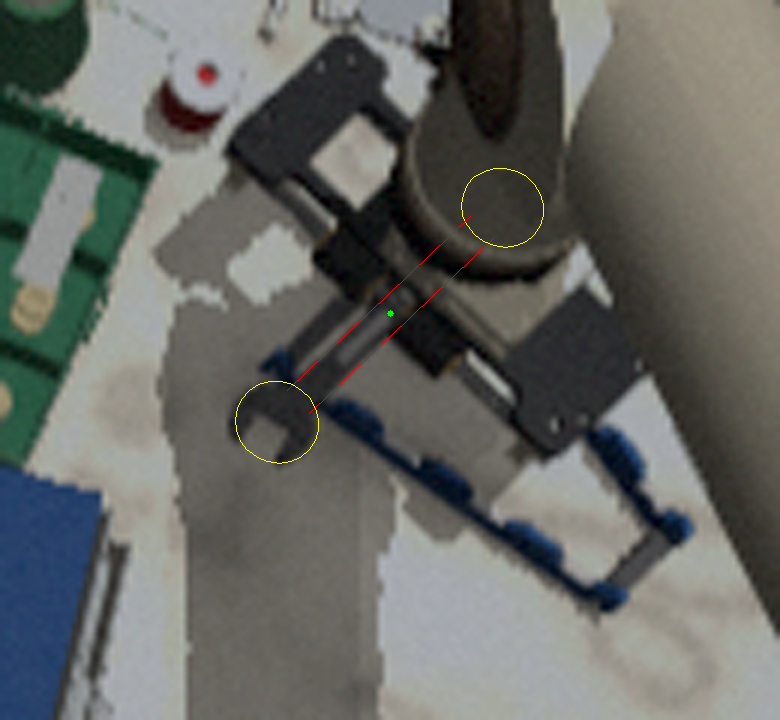

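Emit:
{"fn": "drive_tool", "kwargs": {"deltas": [[0,0,0,0],[0,0,0,0],[0,0,0,0],[0,0,0,0]], "grip": 170}}

```text
time_s: 15.8
position: [0.5537, -0.2735, 0.015]
orientation: [[-0.752, 0.659, -0.009], [0.659, 0.752, -0.033], [-0.015, -0.03, -0.999]]
contact_force: [-0.8, -0.5, -0.2]
grip_width: 0.0307
```

Emit:
{"fn": "drive_tool", "kwargs": {"deltas": [[0,0,-1,0],[0,0,-2,0],[0,0,-4,0],[0,0,-4,0],[0,0,-4,0],[0,0,-4,0]]}}

```text
time_s: 16.4
position: [0.5521, -0.265, 0.2116]
orientation: [[-0.754, 0.657, -0.017], [0.657, 0.753, -0.028], [-0.005, -0.032, -0.999]]
contact_force: [0.1, -0.4, 0.1]
grip_width: 0.0307
```

```bash
python3 -c "
from sp import *
spo('pics/o2.png',1,(-.0034,.004))
plan([(.52,-.1,.25,155),(.52,.1,.25,170),(.57,.17,.18,183),(.593,.198,.09,183,3)])"
```

```text
16.4 [ 0.55211197 -0.26498941  0.21164188] 138.9237405416462 0.03073471989246091 [ 0.08986533 -0.37556709  0.12698972]
t 16.45 pos [ 0.5565 -0.2652  0.2195] psi 138.96 w 0.0308 F [3.  0.1 4.4] q [ 1.04  0.57 -0.93  1.63  0.51  1.2   0.84]
[[3.4,2.5,-0.8,-4.0],[3.2,2.8,-0.8,-4.0],[3.0,2.9,-0.7,-4.0],[2.8,3.2,-0.8,-4.0],[1.7,3.6,0.0,-3.0],[1.5,3.7,0.0,-3.0],[1.3,3.8,0.0,-3.0],[1.1,3.9,0.0,-3.0]]
[[0.9,3.9,0.0,-3.0],[-1.2,2.6,2.3,-4.3],[-1.4,2.5,2.4,-4.4],[-1.6,2.3,2.3,-4.3],[-0.6,0.7,2.3,0.0],[-0.6,0.7,2.2,0.0],[-0.6,0.6,2.3,0.0],[-0.7,0.7,2.2,0.0]]
```

View pics/o2.png

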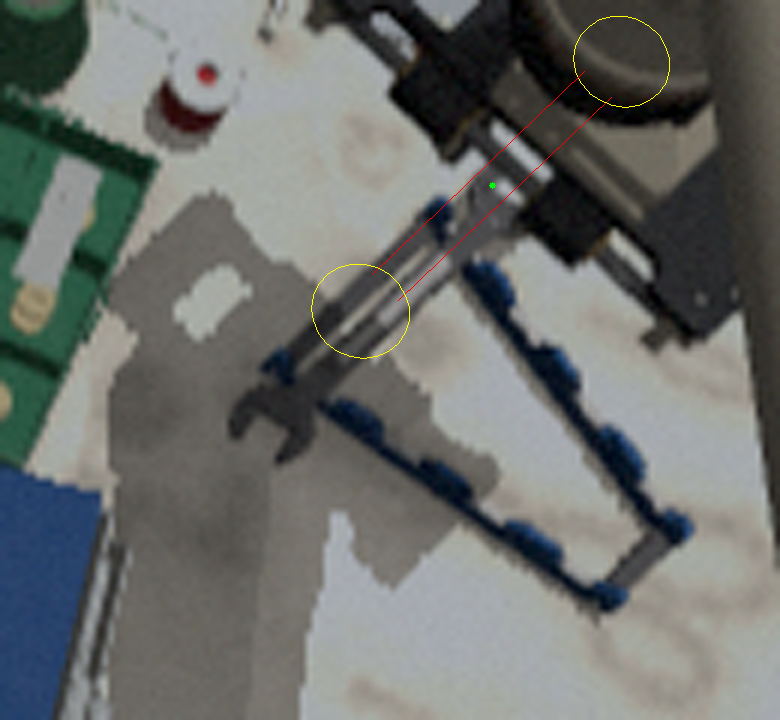

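Emit:
{"fn": "drive_tool", "kwargs": {"deltas": [[3.4,2.5,-0.8,-4.0],[3.2,2.8,-0.8,-4.0],[3.0,2.9,-0.7,-4.0],[2.8,3.2,-0.8,-4.0],[1.7,3.6,0.0,-3.0],[1.5,3.7,0.0,-3.0],[1.3,3.8,0.0,-3.0],[1.1,3.9,0.0,-3.0]], "grip": 116}}

```text
time_s: 17.25
position: [0.5215, 0.0656, 0.2545]
orientation: [[-0.976, 0.218, 0.013], [0.218, 0.975, -0.048], [-0.023, -0.044, -0.999]]
contact_force: [0.6, -0.7, 0.3]
grip_width: 0.0498
```

Emit:
{"fn": "drive_tool", "kwargs": {"deltas": [[0.9,3.9,0.0,-3.0],[-1.2,2.6,2.3,-4.3],[-1.4,2.5,2.4,-4.4],[-1.6,2.3,2.3,-4.3],[-0.6,0.7,2.3,0.0],[-0.6,0.7,2.2,0.0]]}}

```text
time_s: 17.85
position: [0.5855, 0.2016, 0.1444]
orientation: [[-0.996, -0.084, 0.031], [-0.086, 0.995, -0.046], [-0.027, -0.048, -0.998]]
contact_force: [-0.1, 0.1, 0.5]
grip_width: 0.0502
```

```bash
cat >> sp.py <<'E'
def tips(fn,off=(-.0034,.003,.026),name="scene",box=(170,300,130,330),f=4,sp=None):
    s=get_obs();R=s["orientation"];p=snapshot(name);r0,r1,c0,c1=box
    im=cv2.resize(p["color"][r0:r1,c0:c1],None,fx=f,fy=f,interpolation=cv2.INTER_CUBIC)
    P=lambda W:(lambda r,q:(int((q-c0+.5)*f),int((r-r0+.5)*f)))(*w2px(p,W))
    for k in(-1,1):
      for b in (-1,1):
          w=s["position"]+np.array(off)+R[:,2]*.017+R[:,1]*k*s["grip_width"]/2+R[:,0]*.0095*b
          cv2.circle(im,P(w),3,(0,0,255),-1)
    g=s["position"]+np.array(off);cv2.circle(im,P([g[0],g[1],.004]),3,(0,255,0),-1)
    if sp is not None:
        u=np.array([np.cos(np.radians(sp[2])),np.sin(np.radians(sp[2])),0])
        for a in(-1,0,1):cv2.circle(im,P(np.array([sp[0],sp[1],.007])+u*a*sp[3]/2),3,(255,0,0),-1)
    cv2.imwrite(fn,im)
E
python3 -c "
from sp import *
tips('pics/q.png',sp=(.59,.2008,3,.158))
plan([(.5935,.198,.09,183,3)])"
```

```text
t 17.90 pos [0.5843 0.202  0.141 ] psi -175.03 w 0.0501 F [ 0.4  0.8 -2. ] q [ 0.3   0.72 -1.03  1.7   0.74  1.14  0.7 ]
[[-0.4,-0.2,2.6,1.0],[-0.5,-0.3,2.5,1.0]]
```

View pics/q.png

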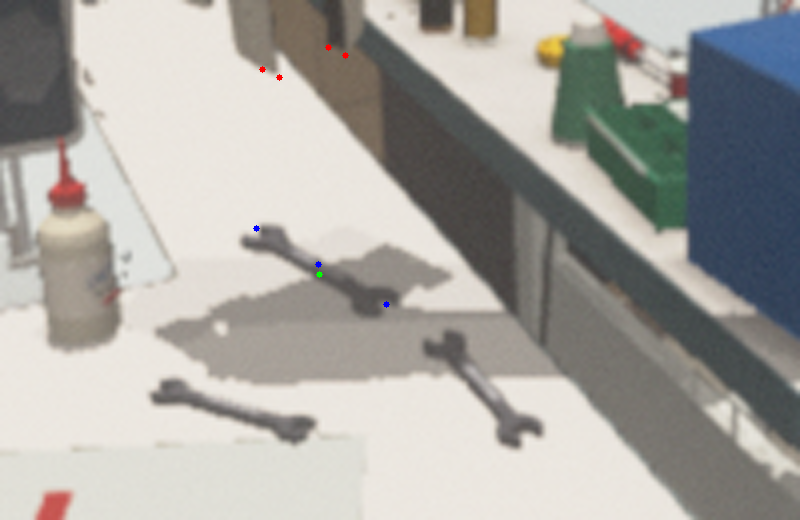

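Emit:
{"fn": "drive_tool", "kwargs": {"deltas": [[-0.3,-0.2,2.6,1.0],[-0.4,-0.2,2.5,1.0],[0,0,3.5,0],[0,0,2.5,0],[0,0,0,0]]}}

```text
time_s: 18.4
position: [0.5975, 0.1949, 0.0348]
orientation: [[-0.998, -0.05, 0.034], [-0.051, 0.998, -0.044], [-0.032, -0.046, -0.998]]
contact_force: [-0.2, -0.5, 0.1]
grip_width: 0.0502
```

```bash
python3 -c "
from sp import *
tips('pics/r.png',sp=(.588,.2015,3,.158))
plan([(.5915,.1985,-.006,183,1)])"
```

```text
t 18.45 pos [0.5985 0.1957 0.0367] psi -177.06 w 0.0500 F [0.  0.5 0.2] q [ 0.24  0.85 -0.91  1.73  0.86  0.99  0.6 ]
[[0.1,0.1,0.9,0.0],[0.1,0.1,0.8,0.0],[0.2,0.0,0.9,0.0],[0.1,0.1,0.8,0.0],[0.2,0.0,0.9,-0.1]]
```

View pics/r.png

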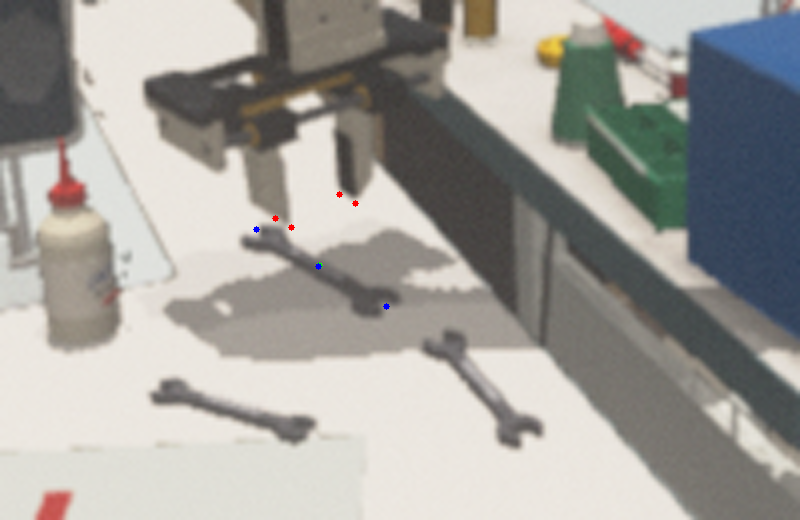

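Emit:
{"fn": "drive_tool", "kwargs": {"deltas": [[0.3,0.2,1.0,0],[0.3,0.2,1.0,0],[0.2,0.1,1.0,0],[0,0,0.6,0],[0,0,0,0]]}}

```text
time_s: 18.95
position: [0.5944, 0.201, 0.0044]
orientation: [[-0.998, -0.049, 0.044], [-0.051, 0.998, -0.04], [-0.042, -0.042, -0.998]]
contact_force: [0.3, -0.4, -0.7]
grip_width: 0.0497
```

```bash
python3 -c "
from sp import *
tips('pics/s.png',sp=(.588,.2015,3,.158))
plan([(.5915,.1985,-.007,183,1)])"
```

```text
t 19.00 pos [0.5945 0.2012 0.0047] psi -177.07 w 0.0501 F [-0.7 -0.5 -0.6] q [ 0.21  0.88 -0.88  1.75  0.91  0.94  0.55]
[[0.2,-0.1,0.6,0.0],[0.1,-0.2,0.6,-0.1]]
```

View pics/s.png

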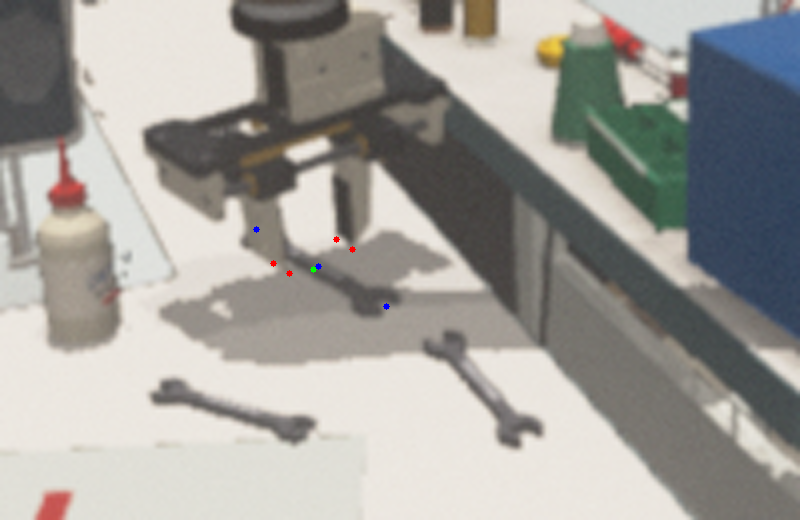

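Emit:
{"fn": "drive_tool", "kwargs": {"deltas": [[0.2,-0.1,0.6,0],[0.1,-0.1,0.5,0],[0,0,0,0],[0,0,0,0]]}}

```text
time_s: 19.4
position: [0.5924, 0.1984, -0.0068]
orientation: [[-0.998, -0.049, 0.045], [-0.051, 0.998, -0.04], [-0.043, -0.042, -0.998]]
contact_force: [0.7, 0.3, -0.0]
grip_width: 0.0502
```

Emit:
{"fn": "drive_tool", "kwargs": {"deltas": [[0,0,0.3,0],[0,0,0,0]]}}

```text
time_s: 19.6
position: [0.5929, 0.1987, -0.0083]
orientation: [[-0.998, -0.049, 0.046], [-0.051, 0.998, -0.04], [-0.044, -0.042, -0.998]]
contact_force: [-1.2, -0.4, 1.5]
grip_width: 0.0497
```

```bash
python3 -c "
from sp import *
tips('pics/t.png',sp=(.588,.2015,3,.158))
plan([(.5915,.1985,-.007,183,1)])"
```

```text
t 19.65 pos [ 0.593   0.1987 -0.0084] psi -177.09 w 0.0502 F [-0.9 -1.4  4.1] q [ 0.21  0.9  -0.86  1.76  0.93  0.92  0.54]
[[0.2,0.0,-0.1,-0.1]]
```

View pics/t.png

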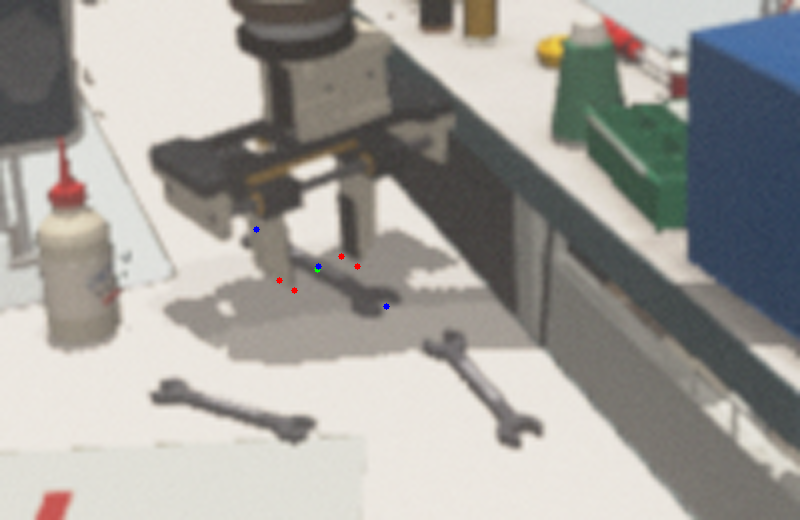

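Emit:
{"fn": "drive_tool", "kwargs": {"deltas": [[0,0,-0.2,0],[0,0,0,0],[0,0,0,0],[0,0,0,0],[0,0,0,0],[0,0,0,0],[0,0,0,0]], "grip": 255}}

```text
time_s: 20.35
position: [0.5933, 0.199, -0.0066]
orientation: [[-0.998, -0.049, 0.047], [-0.051, 0.998, -0.039], [-0.045, -0.041, -0.998]]
contact_force: [-0.2, -0.2, 1.6]
grip_width: 0.011
```

Emit:
{"fn": "drive_tool", "kwargs": {"deltas": [[0,0,0,0]]}}

```text
time_s: 20.45
position: [0.5933, 0.199, -0.0066]
orientation: [[-0.998, -0.049, 0.047], [-0.051, 0.998, -0.039], [-0.045, -0.041, -0.998]]
contact_force: [-1.2, -0.1, 0.3]
grip_width: 0.0107
```

Emit:
{"fn": "drive_tool", "kwargs": {"deltas": [[0,0,-1.5,0],[0,0,-2.5,0],[0,0,-3.5,0],[0,0,-3.5,0],[0,0,0,0]]}}

```text
time_s: 20.95
position: [0.5861, 0.2037, 0.1086]
orientation: [[-0.998, -0.05, 0.043], [-0.052, 0.998, -0.039], [-0.041, -0.042, -0.998]]
contact_force: [0.4, 0.3, -0.1]
grip_width: 0.011
```

```bash
python3 -c "
from sp import *
tips('pics/u.png',sp=(.588,.2015,3,.158))
plan([(.53,.1,.20,165,4),(.50,-.05,.21,150,4),(.5,-.19,.20,139,4),(.522,-.307,.10,139,3)])"
```

```text
t 21.00 pos [0.5853 0.2026 0.1064] psi -177.03 w 0.0108 F [ 0.3 -0.5 -1.2] q [ 0.28  0.75 -0.99  1.73  0.78  1.07  0.63]
[[1.5,-2.5,-2.3,4.5],[1.3,-2.6,-2.4,4.5],[1.1,-2.7,-2.3,4.5],[0.9,-2.8,-2.4,4.5],[-0.2,-3.8,-0.2,3.7],[-0.5,-3.8,-0.3,3.8],[-0.8,-3.7,-0.2,3.7],[-0.9,-3.7,-0.3,3.8]]
[[-1.8,-3.0,0.3,2.7],[-1.9,-3.0,0.2,2.8],[-2.0,-2.8,0.3,2.7],[-2.2,-2.8,0.2,2.8],[-1.6,-1.2,1.7,0.0],[-1.5,-1.2,1.7,0.0],[-1.6,-1.2,1.7,0.0],[-1.5,-1.3,1.6,0.0]]
[[-1.6,-1.2,1.7,0.0],[-1.5,-1.3,1.6,0.0]]
```

View pics/u.png

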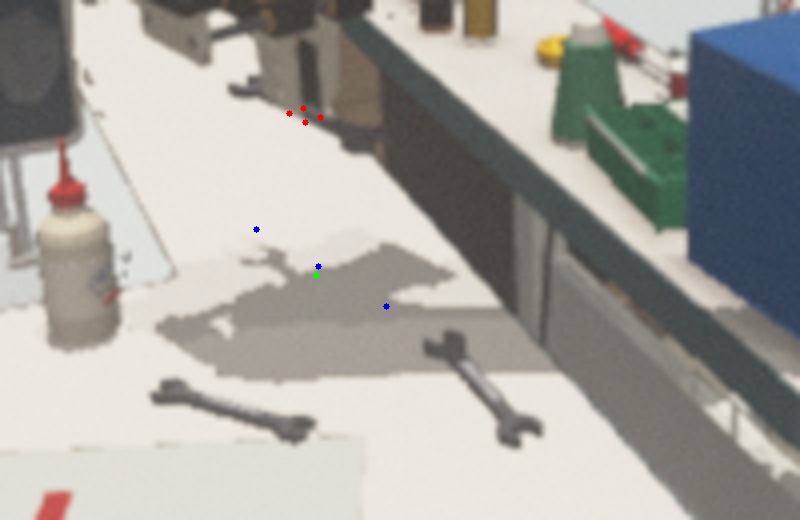

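Emit:
{"fn": "drive_tool", "kwargs": {"deltas": [[1.5,-2.5,-2.3,4.5],[1.3,-2.6,-2.4,4.5],[1.1,-2.7,-2.3,4.5],[0.9,-2.8,-2.4,4.5],[-0.2,-3.8,-0.2,3.7],[-0.5,-3.8,-0.3,3.8],[-0.8,-3.7,-0.2,3.7],[-0.9,-3.7,-0.3,3.8]]}}

```text
time_s: 21.8
position: [0.4841, -0.0488, 0.2141]
orientation: [[-0.859, 0.512, 0.028], [0.511, 0.859, -0.04], [-0.045, -0.02, -0.999]]
contact_force: [0.4, 0.6, -0.4]
grip_width: 0.0109
```

Emit:
{"fn": "drive_tool", "kwargs": {"deltas": [[-1.8,-3.0,0.3,2.7],[-1.9,-3.0,0.2,2.8],[-2.0,-2.8,0.3,2.7],[-2.2,-2.8,0.2,2.8],[-1.6,-1.2,1.7,0.0],[-1.5,-1.2,1.7,0.0],[-1.6,-1.2,1.7,0.0],[0,0,0,0]]}}

```text
time_s: 22.6
position: [0.4827, -0.2678, 0.1546]
orientation: [[-0.729, 0.684, 0.016], [0.683, 0.729, -0.044], [-0.042, -0.022, -0.999]]
contact_force: [0.5, -0.0, -1.4]
grip_width: 0.0109
```

```bash
python3 -c "
from sp import *
spo('pics/v.png',2,(-.0034,.003),dz=.0066)
plan([(.5217,-.3065,.06,139,2.5)])"
```

```text
22.6 [ 0.48265343 -0.26775158  0.15460308] 136.88229135310684 0.010913720254715679 [ 0.46548437 -0.01674961 -1.35489223]
t 22.65 pos [ 0.4832 -0.2658  0.1555] psi 136.98 w 0.0109 F [-0.4 -0.9 -1.4] q [ 1.15  0.5  -0.92  1.88  0.53  0.98  0.81]
[[-1.1,-0.1,1.9,-0.4],[-1.1,-0.1,1.9,-0.4],[-1.1,-0.1,1.9,-0.4],[-1.1,-0.1,1.9,-0.4],[-1.2,0.0,2.0,-0.4]]
```

View pics/v.png

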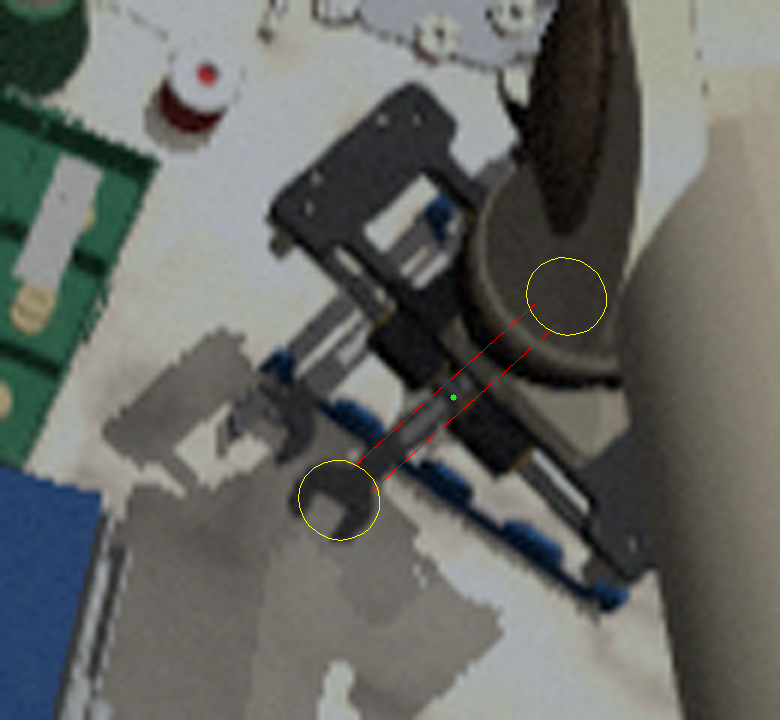

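```bash
python3 -c "
from sp import *
plan([(.521,-.3035,.06,139,2.5)])"
```

```text
t 22.65 pos [ 0.4832 -0.2658  0.1555] psi 136.98 w 0.0109 F [-0.4 -0.9 -1.4] q [ 1.15  0.5  -0.92  1.88  0.53  0.98  0.81]
[[-1.1,0.0,1.9,-0.4],[-1.1,-0.1,1.9,-0.4],[-1.0,0.0,1.9,-0.4],[-1.1,-0.1,1.9,-0.4],[-1.0,0.0,2.0,-0.4]]
```

Emit:
{"fn": "drive_tool", "kwargs": {"deltas": [[-1.1,0.0,1.9,-0.4],[-1.1,-0.1,1.9,-0.4],[-1.0,0.0,1.9,-0.4],[-1.1,-0.1,1.9,-0.4],[-1.0,0.0,1.9,-0.4],[0,0,0,0],[0,0,0,0]]}}

```text
time_s: 23.35
position: [0.5249, -0.2995, 0.0622]
orientation: [[-0.76, 0.65, 0.017], [0.649, 0.76, -0.04], [-0.039, -0.019, -0.999]]
contact_force: [0.3, 0.1, -1.5]
grip_width: 0.0107
```

```bash
python3 -c "
from sp import *
spo('pics/w.png',2,(-.0045,.0045),dz=.0066)
plan([(.5227,-.3076,.06,139,2.5)])"
```

```text
23.35 [ 0.5248716  -0.29946932  0.06215739] 139.51468027784492 0.010681497355386189 [ 0.30603871  0.11158455 -1.45342157]
t 23.40 pos [ 0.5247 -0.2995  0.0622] psi 139.52 w 0.0108 F [-0.6  0.5 -0.4] q [ 1.05  0.71 -0.8   1.81  0.69  0.89  0.79]
[[-0.4,-0.7,0.2,0.5]]
```

View pics/w.png

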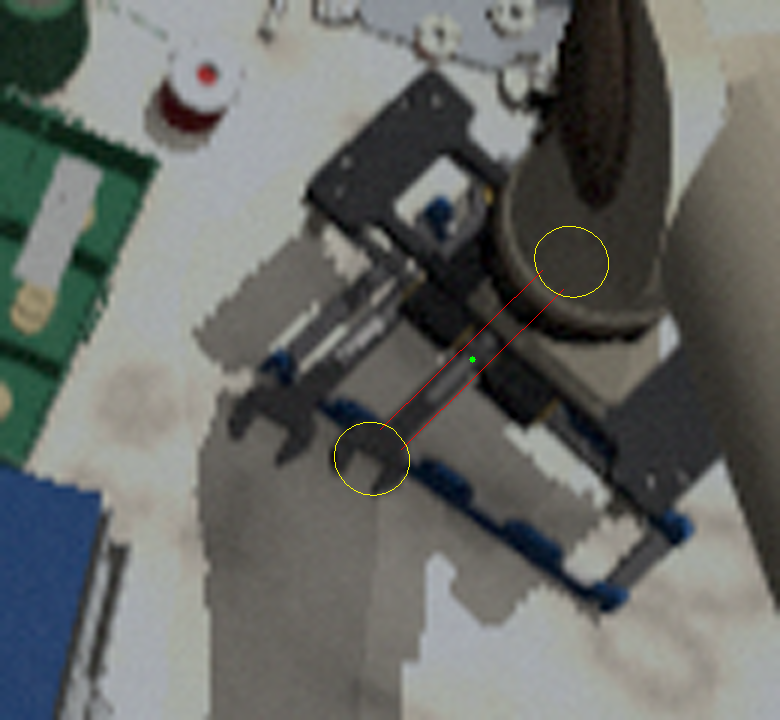

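Emit:
{"fn": "drive_tool", "kwargs": {"deltas": [[-0.1,-0.4,0.6,0.5],[-0.1,-0.3,0.6,0],[0,0,1.0,0],[0,0,0,0],[0,0,0,0]]}}

```text
time_s: 23.9
position: [0.5221, -0.3075, 0.0418]
orientation: [[-0.754, 0.657, 0.019], [0.655, 0.754, -0.043], [-0.043, -0.019, -0.999]]
contact_force: [0.7, 0.1, -0.9]
grip_width: 0.0107
```

```bash
python3 -c "
from sp import *
spo('pics/x.png',2,(-.0045,.0045),dz=.0066)
plan([(.5227,-.3076,.0174,139,1.)])"
```

```text
23.9 [ 0.52211132 -0.30747523  0.04182109] 139.00433185165164 0.010707871500056783 [ 0.72813211  0.10268832 -0.85430933]
t 23.95 pos [ 0.5219 -0.3074  0.0417] psi 139.00 w 0.0107 F [ 0.3 -0.2 -1.4] q [ 1.04  0.73 -0.78  1.81  0.71  0.86  0.77]
[[0.0,0.0,0.8,0.0],[0.0,0.0,0.8,0.0],[-0.1,0.0,0.8,0.0]]
```

View pics/x.png

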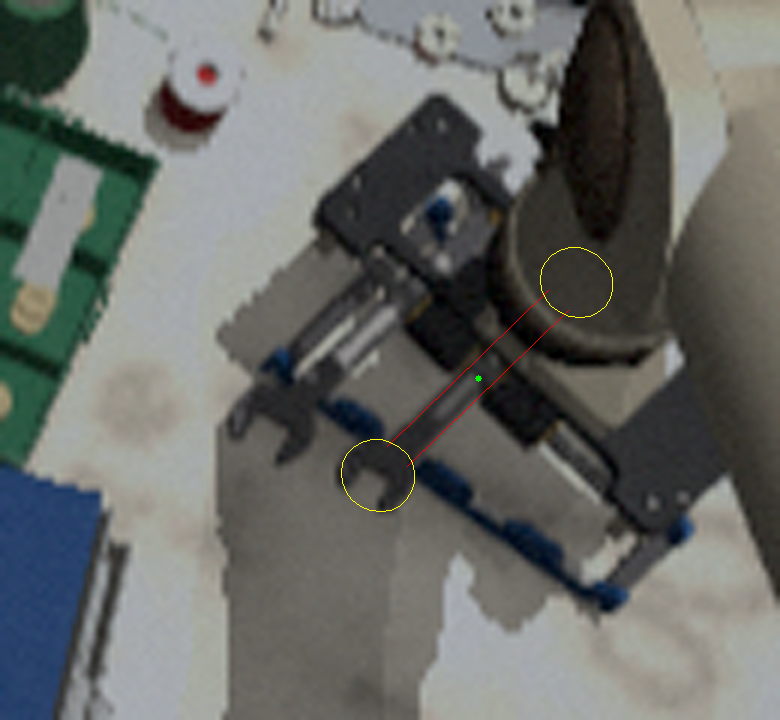

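Emit:
{"fn": "drive_tool", "kwargs": {"deltas": [[0,0.1,1.0,0],[0,0,0.8,0],[0,0,0.4,0],[0,0,0,0],[0,0,0,0]]}}

```text
time_s: 24.45
position: [0.5232, -0.3072, 0.0175]
orientation: [[-0.754, 0.656, 0.019], [0.655, 0.754, -0.042], [-0.042, -0.019, -0.999]]
contact_force: [0.5, -1.1, -0.8]
grip_width: 0.0105
```

Emit:
{"fn": "drive_tool", "kwargs": {"deltas": [[0,0,0.3,0],[0,0,0,0]]}}

```text
time_s: 24.65
position: [0.5239, -0.3073, 0.0181]
orientation: [[-0.754, 0.656, 0.018], [0.655, 0.754, -0.045], [-0.043, -0.022, -0.999]]
contact_force: [0.1, 0.0, -0.9]
grip_width: 0.0102
```

```bash
python3 -c "
from sp import *
spo('pics/y.png',2,(-.0045,.0045),dz=.0066)
plan([(.5227,-.3076,.0174,139,1.)])"
```

```text
24.65 [ 0.52386537 -0.30733982  0.01807781] 139.0364229183101 0.010162803847629591 [ 0.11280339  0.02031891 -0.85282387]
t 24.70 pos [ 0.5242 -0.3074  0.0181] psi 139.04 w 0.0106 F [ 0.5  0.4 -1.2] q [ 1.02  0.77 -0.75  1.82  0.75  0.83  0.74]
[[0.1,-0.1,0.1,0.0]]
```

View pics/y.png

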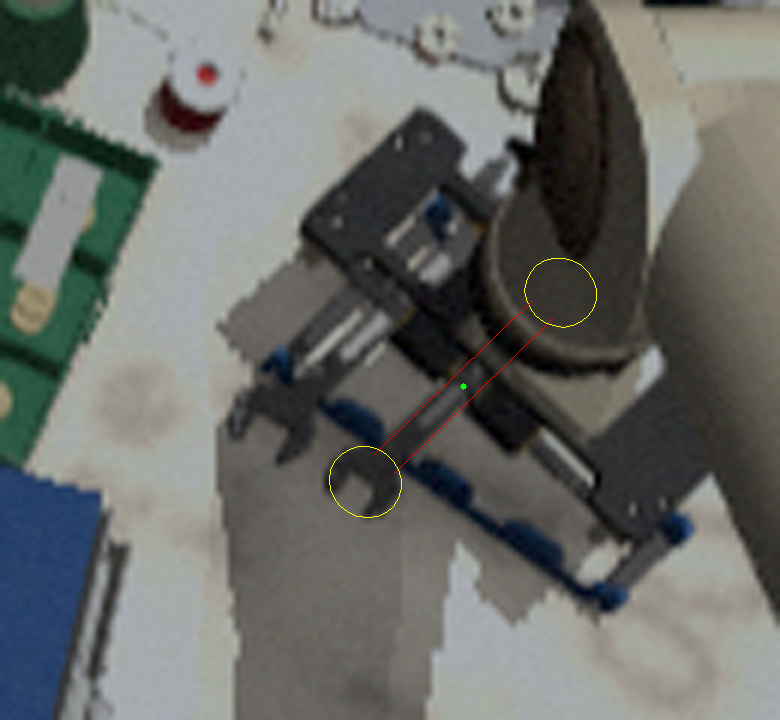

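Emit:
{"fn": "drive_tool", "kwargs": {"deltas": [[0,0,0,0],[0,0,0,0],[0,0,0,0],[0,0,0,0]], "grip": 177}}

```text
time_s: 25.1
position: [0.5249, -0.3078, 0.0184]
orientation: [[-0.754, 0.656, 0.021], [0.655, 0.754, -0.045], [-0.045, -0.021, -0.999]]
contact_force: [0.8, -0.2, -0.0]
grip_width: 0.0276
```

Emit:
{"fn": "drive_tool", "kwargs": {"deltas": [[0,0,-1,0],[0,0,-2,0],[0,0,-4,0],[0,0,-4,0],[0,0,-4,0],[0,0,-4,0],[0,0,0,0]]}}

```text
time_s: 25.8
position: [0.5214, -0.2964, 0.2222]
orientation: [[-0.757, 0.653, 0.022], [0.652, 0.757, -0.044], [-0.045, -0.019, -0.999]]
contact_force: [0.5, -0.1, -0.1]
grip_width: 0.0285
```

```bash
python3 -c "
from sp import *
spo('pics/z.png',2,(-.0045,.0045),dz=.0066)
plan([(.50,-.1,.25,155),(.48,.05,.25,162),(.42,.17,.2,167.3),(.397,.2,.1,167.3,4)])"
```

```text
25.8 [ 0.52138598 -0.29635815  0.22222809] 139.2522825596158 0.02845618380016186 [ 0.47258475 -0.14487935 -0.05379663]
t 25.85 pos [ 0.52   -0.2964  0.2199] psi 139.23 w 0.0279 F [ 0.1 -1.  -0.7] q [ 1.16  0.51 -0.95  1.71  0.5   1.14  0.92]
[[2.9,2.7,-0.6,-3.2],[2.7,2.9,-0.6,-3.1],[2.5,3.0,-0.6,-3.2],[2.4,3.1,-0.6,-3.1],[2.2,3.3,-0.6,-3.2],[2.0,3.2,0.0,-1.7],[2.0,3.2,0.0,-1.8],[1.8,3.3,0.0,-1.7]]
[[1.8,3.4,0.0,-1.8],[2.3,2.4,1.2,-1.3],[2.3,2.4,1.3,-1.3],[2.2,2.5,1.2,-1.3],[2.2,2.6,1.3,-1.4],[1.0,0.8,3.3,0.0],[1.0,0.8,3.3,0.0],[0.9,0.8,3.4,0.0]]
```

View pics/z.png

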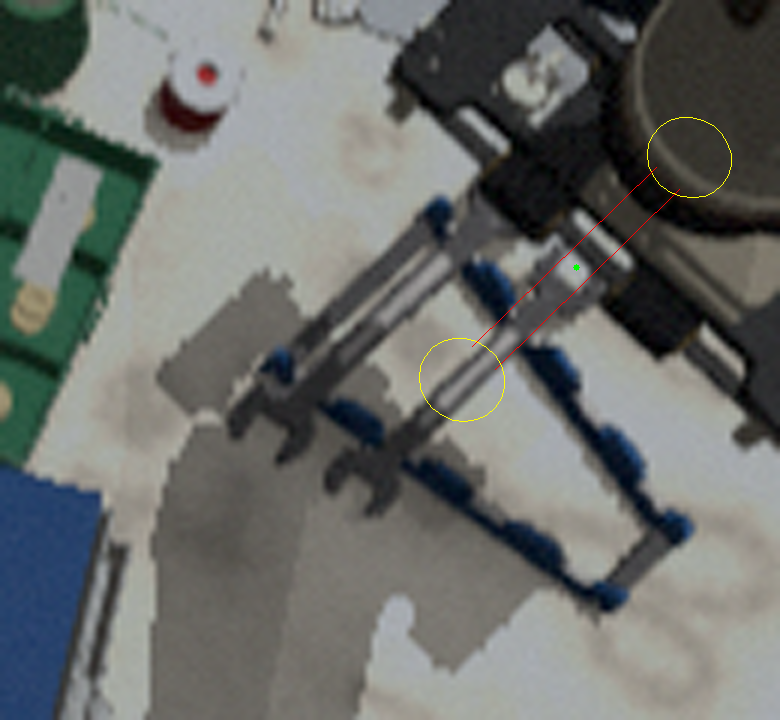

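Emit:
{"fn": "drive_tool", "kwargs": {"deltas": [[2.9,2.7,-0.6,-3.2],[2.7,2.9,-0.6,-3.1],[2.5,3.0,-0.6,-3.2],[2.4,3.1,-0.6,-3.1],[2.2,3.3,-0.6,-3.2],[2.0,3.2,0.0,-1.7],[2.0,3.2,0.0,-1.8],[1.8,3.3,0.0,-1.7]], "grip": 116}}

```text
time_s: 26.65
position: [0.4779, 0.0161, 0.2349]
orientation: [[-0.942, 0.337, 0.013], [0.336, 0.941, -0.049], [-0.029, -0.041, -0.999]]
contact_force: [0.7, 0.1, 0.7]
grip_width: 0.05
```

Emit:
{"fn": "drive_tool", "kwargs": {"deltas": [[1.8,3.4,0.0,-1.8],[2.3,2.4,1.2,-1.3],[2.3,2.4,1.3,-1.3],[2.2,2.5,1.2,-1.3],[2.2,2.6,1.3,-1.4],[0.5,0.8,3.0,0.0],[0,0,0,0]]}}

```text
time_s: 27.35
position: [0.4013, 0.1888, 0.1429]
orientation: [[-0.98, 0.201, 0.012], [0.2, 0.979, -0.051], [-0.022, -0.047, -0.999]]
contact_force: [0.1, -1.0, -0.3]
grip_width: 0.0502
```

```bash
python3 -c "
from sp import *
tips('pics/aa.png',sp=(.392,.2055,-12.7,.134))
print(get_obs()['orientation'])
plan([(.396,.202,.03,167.3,3)])"
```

```text
[[-0.97949918  0.20092755  0.01447294]
 [ 0.20000156  0.97854694 -0.04944951]
 [-0.02409822 -0.04554114 -0.99867176]]
t 27.40 pos [0.4026 0.1895 0.1446] psi 168.46 w 0.0500 F [-0.1  0.5 -0.8] q [ 0.41  0.43 -1.13  2.09  0.54  0.96  0.35]
[[0.2,0.3,2.9,0.3],[0.2,0.3,2.9,0.3],[0.3,0.2,2.8,0.3],[0.2,0.3,2.9,0.3]]
```

View pics/aa.png

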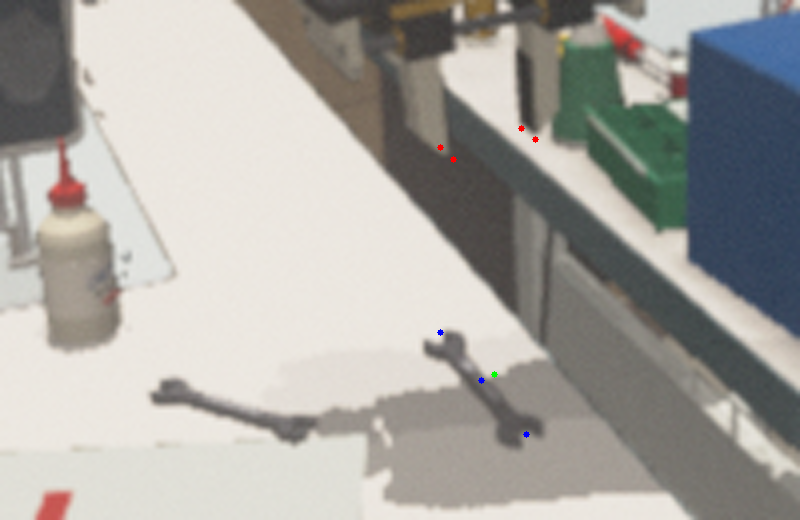

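Emit:
{"fn": "drive_tool", "kwargs": {"deltas": [[0.3,0.4,3,0.4],[0.3,0.4,3,0.4],[0.3,0.4,3,0.4],[0.3,0.3,2,0],[0,0,0,0],[0,0,0,0]]}}

```text
time_s: 28.0
position: [0.4046, 0.1986, 0.0374]
orientation: [[-0.972, 0.232, 0.024], [0.231, 0.972, -0.05], [-0.035, -0.043, -0.998]]
contact_force: [-0.0, 0.6, 0.3]
grip_width: 0.0502
```

```bash
python3 -c "
from sp import *
tips('pics/ab.png',sp=(.391,.2055,-12.7,.134))
print(get_obs()['orientation'])
plan([(.395,.2025,-.007,167.3,3)])"
```

```text
[[-0.9722313   0.23274475  0.02441681]
 [ 0.23135213  0.97160898 -0.04951956]
 [-0.03524901 -0.04249558 -0.99847465]]
t 28.05 pos [0.4049 0.1985 0.0375] psi 166.61 w 0.0498 F [-0.2  0.5  0.2] q [ 0.2   0.6  -0.91  2.15  0.78  0.78  0.09]
[[0.5,0.1,2.2,-0.3],[0.6,0.1,2.3,-0.4]]
```

View pics/ab.png

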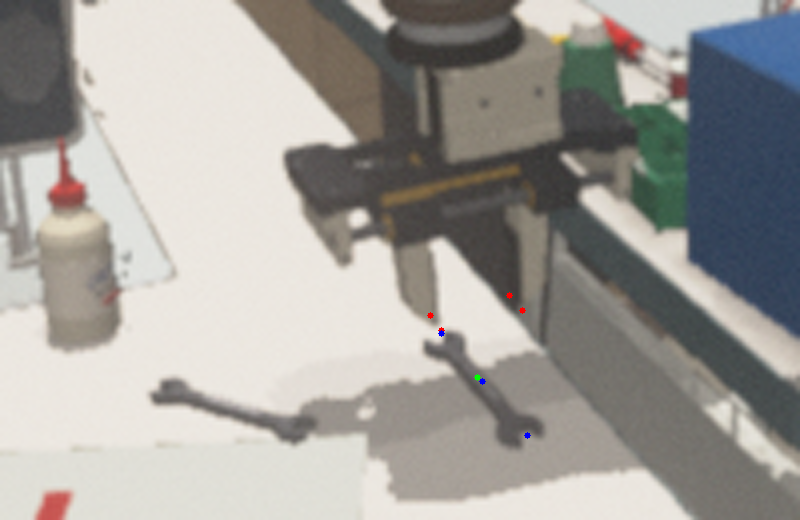

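Emit:
{"fn": "drive_tool", "kwargs": {"deltas": [[0.4,0.1,1.2,-0.4],[0.4,0.1,1.2,-0.3],[0.4,0.1,1.2,0],[0,0,0.5,0],[0,0,0,0],[0,0,0,0]]}}

```text
time_s: 28.65
position: [0.4001, 0.2022, -0.0014]
orientation: [[-0.974, 0.225, 0.034], [0.223, 0.974, -0.047], [-0.044, -0.038, -0.998]]
contact_force: [0.5, -0.0, -0.0]
grip_width: 0.05
```

Emit:
{"fn": "drive_tool", "kwargs": {"deltas": [[0,0,0.3,0],[0,0,0,0]]}}

```text
time_s: 28.85
position: [0.4012, 0.2022, -0.0038]
orientation: [[-0.974, 0.225, 0.036], [0.224, 0.974, -0.047], [-0.045, -0.037, -0.998]]
contact_force: [0.5, 0.4, 0.2]
grip_width: 0.0501
```

```bash
python3 -c "
from sp import *
tips('pics/ac.png',sp=(.391,.2055,-12.7,.134))
print(get_obs()['orientation'])
plan([(.395,.2025,-.007,167.3,3)])"
```

```text
[[-0.97363416  0.225262    0.03596602]
 [ 0.22353762  0.97359005 -0.04640416]
 [-0.04546926 -0.03714092 -0.99827506]]
t 28.90 pos [ 0.4013  0.2023 -0.0036] psi 167.07 w 0.0501 F [0.4 0.2 0.5] q [ 0.11  0.66 -0.83  2.18  0.9   0.7  -0.02]
[[0.6,-0.1,0.3,-0.2]]
```

View pics/ac.png

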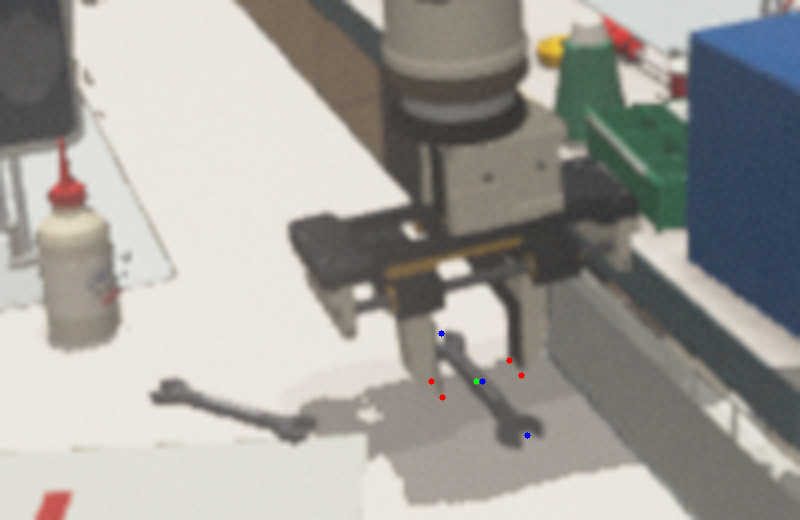

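Emit:
{"fn": "drive_tool", "kwargs": {"deltas": [[0.4,-0.1,0.2,0],[0.3,0,0.2,0],[0,0,0,0],[0,0,0,0]]}}

```text
time_s: 29.3
position: [0.3939, 0.2028, -0.008]
orientation: [[-0.974, 0.225, 0.036], [0.224, 0.974, -0.046], [-0.046, -0.037, -0.998]]
contact_force: [0.9, -0.1, -0.4]
grip_width: 0.0502
```

Emit:
{"fn": "drive_tool", "kwargs": {"deltas": [[0,0,0.2,0],[0,0,0,0]]}}

```text
time_s: 29.5
position: [0.394, 0.2029, -0.0087]
orientation: [[-0.974, 0.225, 0.038], [0.223, 0.974, -0.048], [-0.048, -0.038, -0.998]]
contact_force: [-1.9, -1.9, 6.9]
grip_width: 0.0502
```

```bash
python3 -c "
from sp import *
tips('pics/ad.png',sp=(.391,.2055,-12.7,.134))
plan([(.395,.2025,-.007,167.3,3)])"
```

```text
t 29.55 pos [ 0.394   0.2029 -0.0088] psi 167.12 w 0.0497 F [-4.  -1.8  9.1] q [ 0.1   0.66 -0.82  2.19  0.91  0.68 -0.05]
[[-0.1,0.0,-0.2,-0.2]]
```

View pics/ad.png

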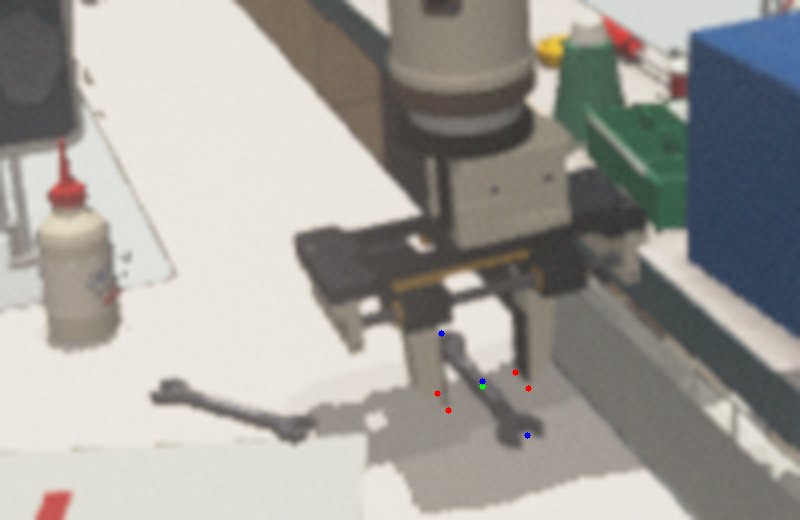

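Contact with the table again (9 N). I'll back off slightly and close.

Emit:
{"fn": "drive_tool", "kwargs": {"deltas": [[-0.1,0,-0.2,0],[0,0,0,0],[0,0,0,0],[0,0,0,0],[0,0,0,0],[0,0,0,0],[0,0,0,0]], "grip": 255}}

```text
time_s: 30.25
position: [0.3954, 0.2029, -0.0068]
orientation: [[-0.974, 0.225, 0.038], [0.223, 0.974, -0.047], [-0.048, -0.037, -0.998]]
contact_force: [-0.5, -0.5, 1.6]
grip_width: 0.0093
```

Emit:
{"fn": "drive_tool", "kwargs": {"deltas": [[0,0,0,0]]}}

```text
time_s: 30.35
position: [0.3954, 0.2029, -0.0068]
orientation: [[-0.974, 0.225, 0.038], [0.223, 0.974, -0.047], [-0.048, -0.037, -0.998]]
contact_force: [0.8, 0.4, 1.6]
grip_width: 0.0093
```

Emit:
{"fn": "drive_tool", "kwargs": {"deltas": [[0,0,-1.5,0],[0,0,-2.5,0],[0,0,-3.5,0],[0,0,-3.5,0],[0,0,-3.5,0],[0,0,0,0]]}}

```text
time_s: 30.95
position: [0.387, 0.2093, 0.1408]
orientation: [[-0.974, 0.223, 0.031], [0.221, 0.974, -0.049], [-0.041, -0.041, -0.998]]
contact_force: [1.1, 0.6, -0.6]
grip_width: 0.0093
```

```bash
python3 -c "
from sp import *
tips('pics/ae.png',sp=(.391,.2055,-12.7,.134))
plan([(.43,.13,.22,162,4),(.47,.0,.24,152,4),(.48,-.12,.24,143,4),(.48,-.2,.2,139,4),(.475,-.29,.13,139,3.5)])"
```

```text
t 31.00 pos [0.3862 0.2079 0.139 ] psi 167.17 w 0.0092 F [-0.2 -0.9 -0.7] q [ 0.35  0.41 -1.12  2.12  0.54  0.93  0.26]
[[-1.5,-1.7,-2.0,1.3],[-1.5,-1.6,-2.0,1.3],[-1.6,-1.6,-2.0,1.3],[-1.6,-1.5,-2.1,1.3],[-2.0,-2.8,-0.5,2.5],[-2.1,-2.7,-0.5,2.5],[-2.2,-2.6,-0.5,2.5],[-2.2,-2.5,-0.5,2.5]]
[[-1.6,-2.5,0.0,2.2],[-1.8,-2.5,0.0,2.3],[-1.8,-2.4,0.0,2.2],[-1.9,-2.3,0.0,2.3],[-1.6,-2.1,1.3,1.3],[-1.7,-2.1,1.4,1.3],[-1.7,-2.1,1.3,1.4],[-1.4,-1.8,1.8,0.0]]
[[-1.4,-1.8,1.7,0.0],[-1.4,-1.7,1.8,0.0],[-1.3,-1.8,1.7,0.0]]
```

View pics/ae.png

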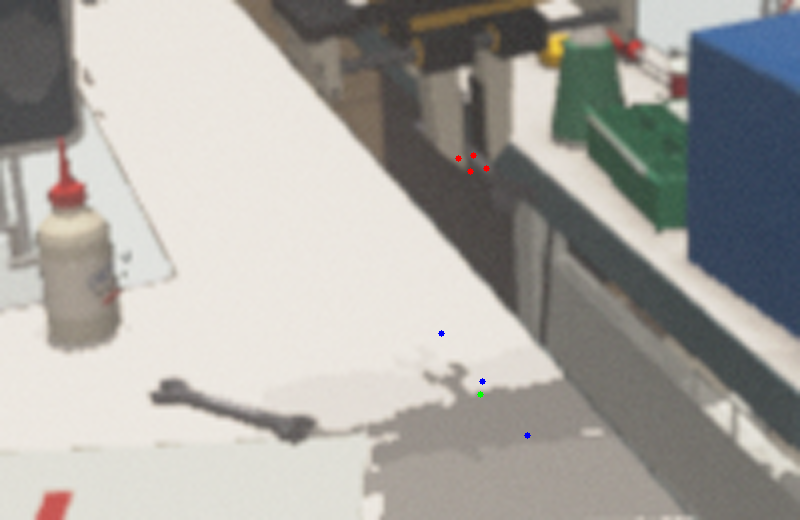

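Emit:
{"fn": "drive_tool", "kwargs": {"deltas": [[-1.5,-1.7,-2.0,1.3],[-1.5,-1.6,-2.0,1.3],[-1.6,-1.6,-2.0,1.3],[-1.6,-1.5,-2.1,1.3],[-2.0,-2.8,-0.5,2.5],[-2.1,-2.7,-0.5,2.5],[-2.2,-2.6,-0.5,2.5],[-2.2,-2.5,-0.5,2.5]]}}

```text
time_s: 31.8
position: [0.462, -0.0014, 0.247]
orientation: [[-0.882, 0.47, 0.015], [0.469, 0.882, -0.053], [-0.038, -0.04, -0.998]]
contact_force: [0.5, -0.1, 0.1]
grip_width: 0.0092
```

Emit:
{"fn": "drive_tool", "kwargs": {"deltas": [[-1.6,-2.5,0.0,2.2],[-1.8,-2.5,0.0,2.3],[-1.8,-2.4,0.0,2.2],[-1.9,-2.3,0.0,2.3],[-1.6,-2.1,1.3,1.3],[-1.7,-2.1,1.4,1.3],[-1.7,-2.1,1.3,1.4],[-1.4,-1.8,1.8,0.0]]}}

```text
time_s: 32.6
position: [0.464, -0.2418, 0.1899]
orientation: [[-0.742, 0.67, 0.003], [0.669, 0.741, -0.053], [-0.038, -0.037, -0.999]]
contact_force: [1.1, 0.6, -0.4]
grip_width: 0.0093
```

```bash
python3 -c "
from sp import *
spo('pics/af.png',3,(-.0045,.004),dz=.0068)
print(get_obs()['orientation'])
plan([(.4926,-.342,.06,139,3)])"
```

```text
32.6 [ 0.46400243 -0.24183902  0.18991399] 137.9455868511887 0.009286601891079126 [ 1.09548947  0.58691912 -0.35460488]
[[-0.73881872  0.6739016  -0.00187724]
 [ 0.67306579  0.73775776 -0.05192232]
 [-0.03360559 -0.03962468 -0.99864936]]
t 32.65 pos [ 0.4607 -0.2462  0.1863] psi 137.67 w 0.0088 F [-1.3 -4.1 -2.9] q [ 1.18  0.41 -0.95  1.91  0.45  1.02  0.86]
[[-1.5,-0.8,2.1,-0.2],[-1.5,-0.8,2.1,-0.2],[-1.4,-0.8,2.1,-0.2],[-1.5,-0.9,2.1,-0.2],[-1.4,-0.9,2.1,-0.3],[-1.5,-0.8,2.1,-0.2]]
```

View pics/af.png

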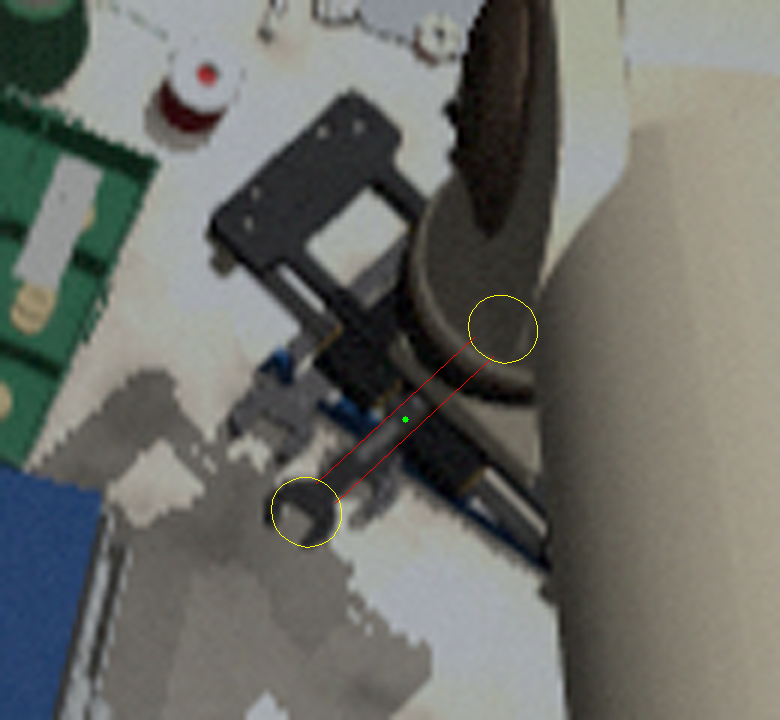

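Emit:
{"fn": "drive_tool", "kwargs": {"deltas": [[-1.4,-0.7,2.1,-0.2],[-1.4,-0.7,2.1,-0.2],[-1.4,-0.8,2.1,-0.2],[-1.4,-0.7,2.1,-0.2],[-1.4,-0.8,2.1,-0.2],[-1.4,-0.7,2.1,-0.3],[0,0,0,0],[0,0,0,0]]}}

```text
time_s: 33.45
position: [0.4824, -0.342, 0.0435]
orientation: [[-0.753, 0.657, -0.025], [0.658, 0.752, -0.042], [-0.008, -0.048, -0.999]]
contact_force: [0.3, 1.1, -0.2]
grip_width: 0.0096
```

```bash
python3 -c "
from sp import *
spo('pics/ag.png',3,(-.0045,.0045),dz=.0068)
print(get_obs()['orientation'])
plan([(.4926,-.3425,.06,139,3)])"
```

```text
33.45 [ 0.48237912 -0.34196812  0.04349152] 138.85854094629113 0.009621755682638653 [ 0.31781059  1.10395767 -0.24416174]
[[-0.75306425  0.65743648 -0.02591339]
 [ 0.65789816  0.75194434 -0.04182965]
 [-0.00801491 -0.04854879 -0.99878865]]
t 33.50 pos [ 0.482  -0.3421  0.0435] psi 138.86 w 0.0093 F [-1.   0.1 -1.4] q [ 1.1   0.72 -0.76  1.82  0.69  0.89  0.85]
[[-0.8,0.7,-1.6,-0.1]]
```

View pics/ag.png

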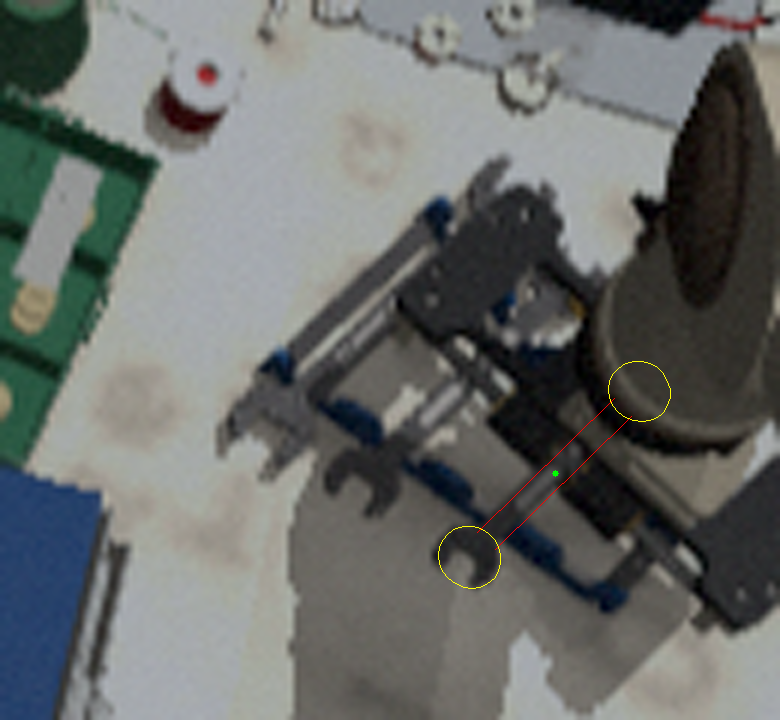

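```bash
python3 -c "
from sp import *
p=snapshot('top');cv2.imwrite('pics/ah.png',cv2.resize(p['color'][150:220,360:430],None,fx=10,fy=10,interpolation=cv2.INTER_CUBIC))"
```

```text
(no output)
```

View pics/ah.png

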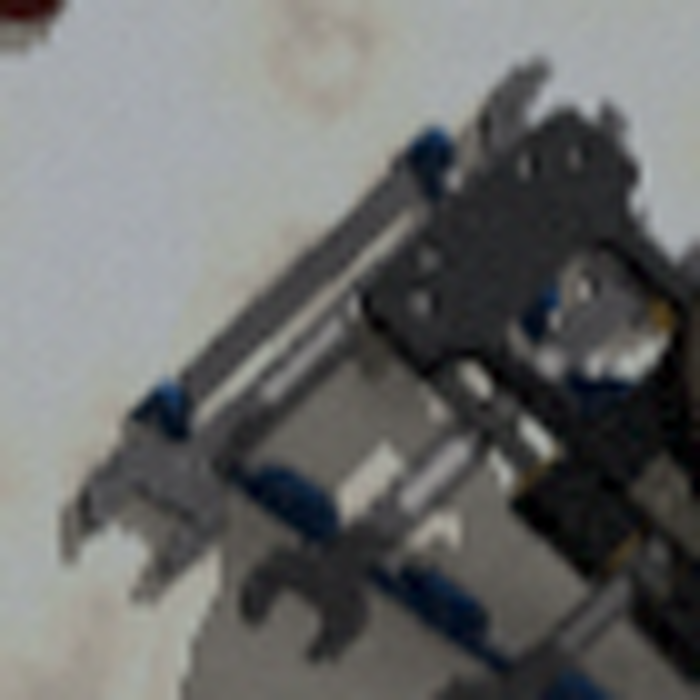

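Emit:
{"fn": "drive_tool", "kwargs": {"deltas": [[-0.4,0.3,0,0],[-0.4,0.4,0,0],[0,0,0,0],[0,0,0,0]]}}

```text
time_s: 33.95
position: [0.4962, -0.3409, 0.0476]
orientation: [[-0.755, 0.655, -0.021], [0.655, 0.754, -0.046], [-0.014, -0.048, -0.999]]
contact_force: [0.7, -0.6, -1.1]
grip_width: 0.0094
```

```bash
python3 -c "
from sp import *
spo('pics/ai.png',3,(-.0045,.0045),dz=.0068)
plan([(.4926,-.3425,.0172,139,3)])"
```

```text
33.95 [ 0.49618185 -0.34094629  0.0475814 ] 139.04717066038452 0.009383578700710379 [ 0.73709729 -0.5540113  -1.05571613]
t 34.00 pos [ 0.4964 -0.3409  0.0477] psi 139.05 w 0.0095 F [ 0.5  0.6 -0.7] q [ 1.08  0.73 -0.76  1.79  0.69  0.9   0.85]
[[0.1,-0.2,1.5,0.0],[0.1,-0.2,1.5,0.1]]
```

View pics/ai.png

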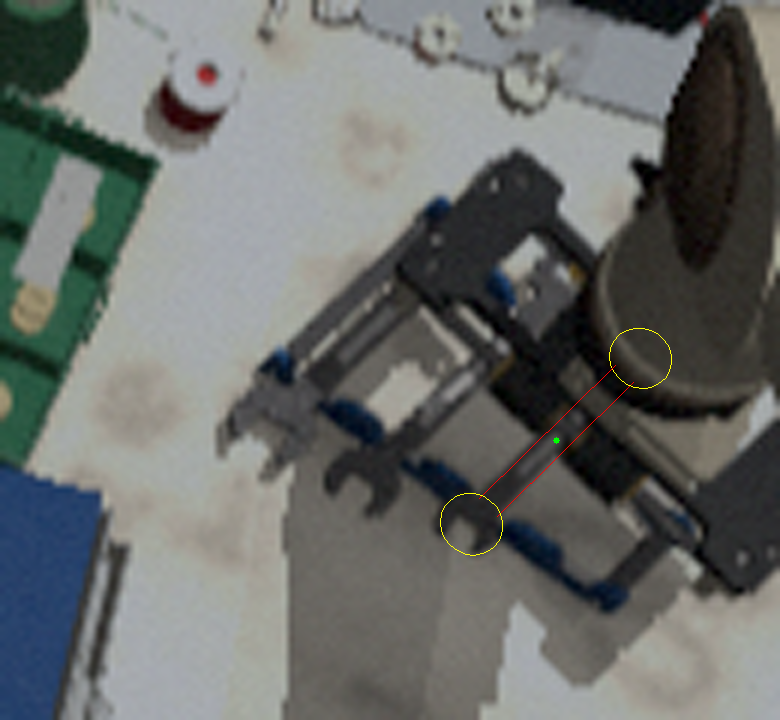

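Emit:
{"fn": "drive_tool", "kwargs": {"deltas": [[0.2,-0.2,0.6,0],[0,0,0.6,0],[0,0,0,0],[0,0,0,0]]}}

```text
time_s: 34.4
position: [0.4923, -0.342, 0.0347]
orientation: [[-0.755, 0.655, -0.021], [0.656, 0.754, -0.046], [-0.014, -0.048, -0.999]]
contact_force: [0.8, 0.0, -1.1]
grip_width: 0.0094
```

```bash
python3 -c "
from sp import *
spo('pics/aj.png',3,(-.0045,.0045),dz=.0068)
plan([(.4926,-.3425,.0172,139,3)])"
```

```text
34.4 [ 0.49234141 -0.34199998  0.03473962] 139.0270438605068 0.009444314891762087 [ 0.79610879  0.02642273 -1.13045338]
t 34.45 pos [ 0.4922 -0.342   0.0347] psi 139.02 w 0.0096 F [-0.5  0.1 -0.7] q [ 1.08  0.74 -0.74  1.8   0.71  0.88  0.84]
[[-0.1,0.0,1.7,0.0]]
```

View pics/aj.png

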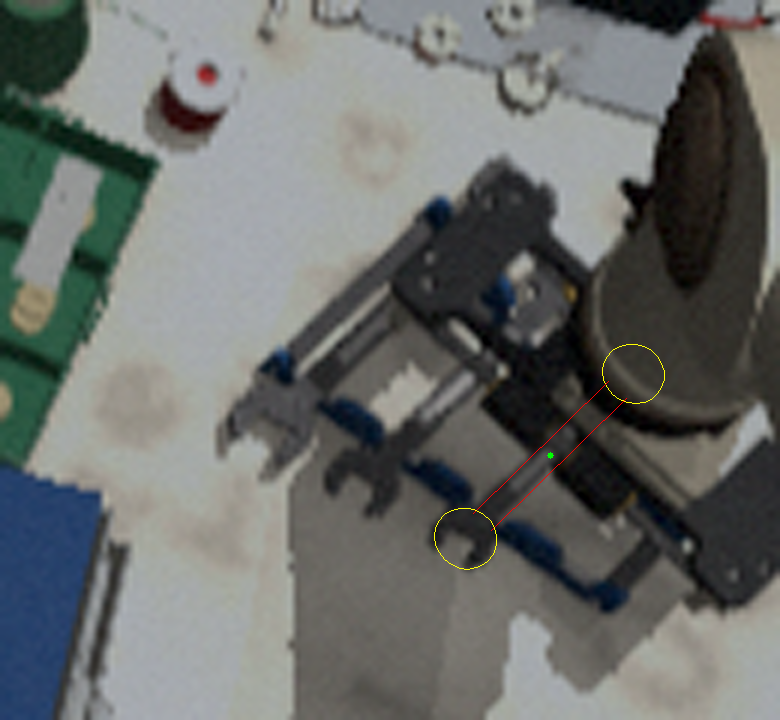

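Emit:
{"fn": "drive_tool", "kwargs": {"deltas": [[0,0.1,0.8,0],[0,0,0.6,0],[0,0,0.3,0],[0,0,0,0]]}}

```text
time_s: 34.85
position: [0.4929, -0.3423, 0.0172]
orientation: [[-0.755, 0.656, -0.021], [0.656, 0.753, -0.047], [-0.015, -0.049, -0.999]]
contact_force: [-2.6, 2.1, 7.9]
grip_width: 0.0095
```

Emit:
{"fn": "drive_tool", "kwargs": {"deltas": [[0,0,0.2,0],[0,0,0,0]]}}

```text
time_s: 35.05
position: [0.4931, -0.3423, 0.0176]
orientation: [[-0.755, 0.655, -0.022], [0.656, 0.754, -0.049], [-0.015, -0.052, -0.999]]
contact_force: [0.1, -0.1, 1.5]
grip_width: 0.0091
```

```bash
python3 -c "
from sp import *
spo('pics/ak.png',3,(-.0045,.0045),dz=.0068)
plan([(.4926,-.3425,.0172,139,3)])"
```

```text
35.05 [ 0.49309652 -0.34225762  0.0176343 ] 139.02815255117793 0.009070466060732245 [ 0.11010004 -0.12053311  1.54808254]
t 35.10 pos [ 0.4933 -0.3423  0.0176] psi 139.03 w 0.0095 F [-1.8  1.6  2.5] q [ 1.06  0.76 -0.72  1.81  0.73  0.86  0.82]
[[0.0,-0.1,0.0,0.0]]
```

View pics/ak.png

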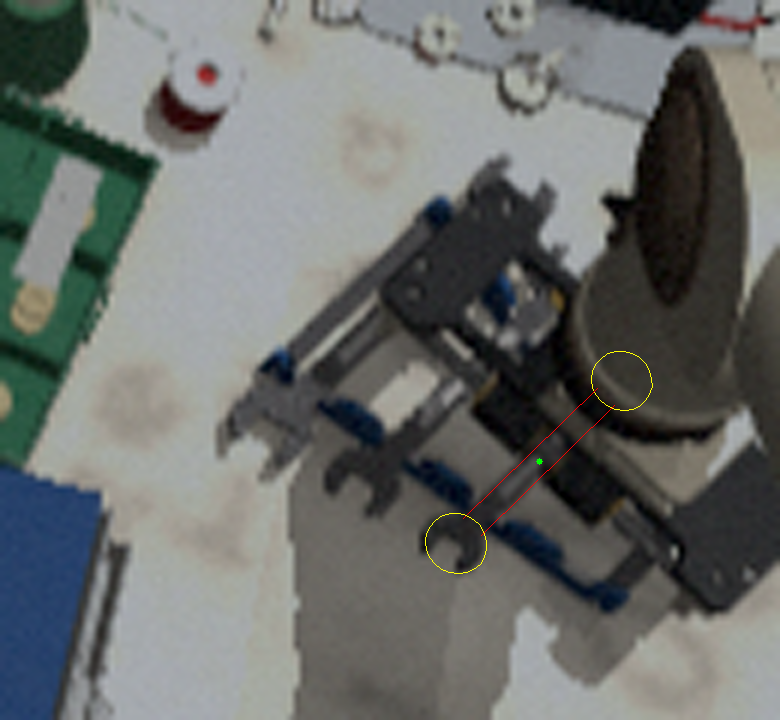

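Emit:
{"fn": "drive_tool", "kwargs": {"deltas": [[0,0,0,0],[0,0,0,0],[0,0,0,0],[0,0,0,0]], "grip": 180}}

```text
time_s: 35.5
position: [0.4936, -0.3424, 0.0169]
orientation: [[-0.755, 0.655, -0.021], [0.655, 0.754, -0.049], [-0.016, -0.051, -0.999]]
contact_force: [-1.2, -0.8, 0.0]
grip_width: 0.0266
```

Emit:
{"fn": "drive_tool", "kwargs": {"deltas": [[0,0,-1,0],[0,0,-2,0],[0,0,-4,0],[0,0,-4,0],[0,0,-4,0],[0,0,-4,0],[0,0,0,0]]}}

```text
time_s: 36.2
position: [0.4976, -0.331, 0.2152]
orientation: [[-0.757, 0.654, -0.023], [0.654, 0.755, -0.045], [-0.012, -0.049, -0.999]]
contact_force: [0.5, -0.2, 1.0]
grip_width: 0.0269
```

```bash
python3 -c "
from sp import *
spo('pics/al.png',3,(-.0045,.0045),dz=.0066)
plan([(.49,-.1,.26,160),(.49,.1,.26,180),(.47,.26,.22,202,4.5),(.463,.32,.12,202.6,4)])"
```

```text
36.2 [ 0.49761459 -0.33098911  0.21516766] 139.16674458925596 0.02690388114496554 [ 0.53689205 -0.17692863  1.01235791]
t 36.25 pos [ 0.496  -0.3309  0.2127] psi 139.14 w 0.0275 F [-0.7 -0.9  0.5] q [ 1.17  0.53 -0.9   1.69  0.5   1.17  0.99]
[[2.6,2.8,-0.8,-3.5],[2.4,3.0,-0.8,-3.5],[2.2,3.1,-0.8,-3.5],[2.0,3.3,-0.8,-3.5],[1.9,3.4,-0.8,-3.4],[1.6,3.5,-0.7,-3.5],[1.4,3.8,0.0,-4.0],[1.1,3.8,0.0,-4.0]]
[[0.8,3.9,0.0,-4.0],[0.6,4.0,0.0,-4.0],[0.2,4.0,0.0,-4.0],[0.5,4.0,1.0,-5.5],[0.1,4.0,1.0,-5.5],[-0.3,4.0,1.0,-5.5],[-0.6,4.0,1.0,-5.5],[-0.5,2.0,3.3,-0.2]]
[[-0.6,1.9,3.3,-0.2],[-0.5,2.0,3.4,-0.2]]
```

View pics/al.png

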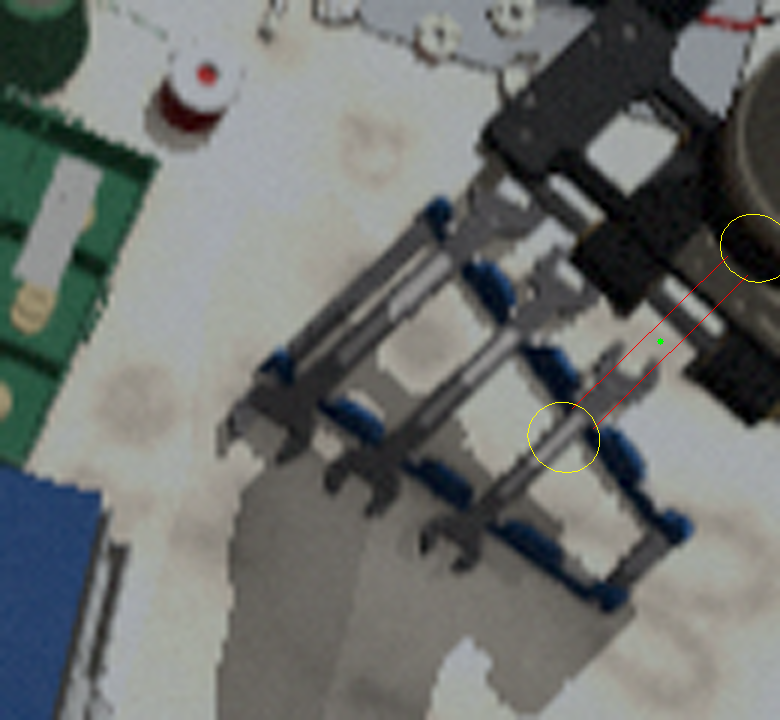

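Emit:
{"fn": "drive_tool", "kwargs": {"deltas": [[2.6,2.8,-0.8,-3.5],[2.4,3.0,-0.8,-3.5],[2.2,3.1,-0.8,-3.5],[2.0,3.3,-0.8,-3.5],[1.9,3.4,-0.8,-3.4],[1.6,3.5,-0.7,-3.5],[1.4,3.8,0.0,-4.0],[1.1,3.8,0.0,-4.0]], "grip": 116}}

```text
time_s: 37.05
position: [0.4834, -0.0165, 0.2412]
orientation: [[-0.979, 0.203, -0.036], [0.204, 0.978, -0.045], [0.026, -0.051, -0.998]]
contact_force: [0.3, 1.1, -1.0]
grip_width: 0.0497
```

Emit:
{"fn": "drive_tool", "kwargs": {"deltas": [[0.8,3.9,0.0,-4.0],[0.6,4.0,0.0,-4.0],[0.2,4.0,0.0,-4.0],[0.5,4.0,1.0,-5.5],[0.1,4.0,1.0,-5.5],[-0.3,4.0,1.0,-5.5],[-0.6,4.0,1.0,-5.5],[-0.5,2.0,3.0,-0.2]]}}

```text
time_s: 37.85
position: [0.4486, 0.292, 0.1527]
orientation: [[-0.912, -0.407, -0.04], [-0.405, 0.913, -0.045], [0.055, -0.024, -0.998]]
contact_force: [-0.5, -0.1, 0.4]
grip_width: 0.05
```

Emit:
{"fn": "drive_tool", "kwargs": {"deltas": [[0,0,0,0]]}}

```text
time_s: 37.95
position: [0.4444, 0.2932, 0.1488]
orientation: [[-0.91, -0.413, -0.047], [-0.411, 0.911, -0.047], [0.062, -0.023, -0.998]]
contact_force: [-0.5, -0.7, -0.2]
grip_width: 0.0499
```

```bash
python3 -c "
from sp import *
tips('pics/am.png',sp=(.461,.3333,22.6,.11))
print(get_obs()['orientation'])
plan([(.465,.330,.03,202.6,3)])"
```

```text
[[-0.91016457 -0.41183309 -0.04465386]
 [-0.40996088  0.91096526 -0.04554525]
 [ 0.05943516 -0.02314733 -0.99796376]]
t 38.00 pos [0.4457 0.2931 0.1507] psi -155.75 w 0.0501 F [ 0.3 -0.1  0.7] q [ 0.19  0.66 -1.14  1.84  0.65  1.16  0.81]
[[-0.7,0.5,2.4,0.3],[-0.6,0.5,2.4,0.3],[-0.7,0.5,2.4,0.3],[-0.6,0.6,2.4,0.4],[-0.6,0.5,2.5,0.3]]
```

View pics/am.png

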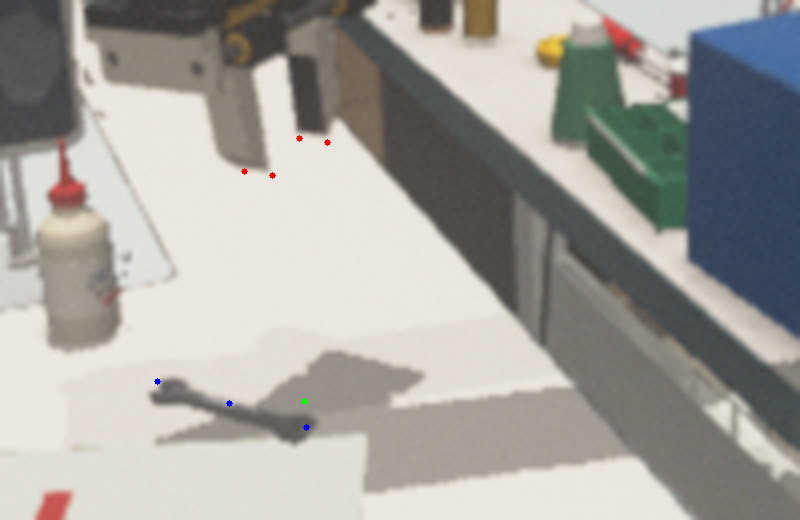

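Emit:
{"fn": "drive_tool", "kwargs": {"deltas": [[-0.9,0.6,2.4,0.4],[-0.9,0.6,2.4,0.4],[-0.8,0.6,2.4,0.4],[-0.8,0.6,2.4,0.4],[-0.5,0.4,2.0,0],[0,0,0,0],[0,0,0,0]]}}

```text
time_s: 38.7
position: [0.4752, 0.3211, 0.0336]
orientation: [[-0.928, -0.372, -0.038], [-0.37, 0.928, -0.049], [0.053, -0.031, -0.998]]
contact_force: [0.5, 1.1, -0.1]
grip_width: 0.0499
```

```bash
python3 -c "
from sp import *
tips('pics/an.png',sp=(.461,.3333,22.6,.11))
print(get_obs()['orientation'])
plan([(.465,.330,-.007,202.6,3)])"
```

```text
[[-0.92776956 -0.37127349 -0.03741182]
 [-0.3693877   0.92798677 -0.04892112]
 [ 0.05288079 -0.03156806 -0.99810174]]
t 38.75 pos [0.4753 0.3208 0.0337] psi -158.29 w 0.0499 F [ 0.  -0.3  0.7] q [ 0.03  0.85 -0.96  1.8   0.82  1.02  0.67]
[[0.3,0.6,2.0,-0.4],[0.3,0.6,2.1,-0.5]]
```

View pics/an.png

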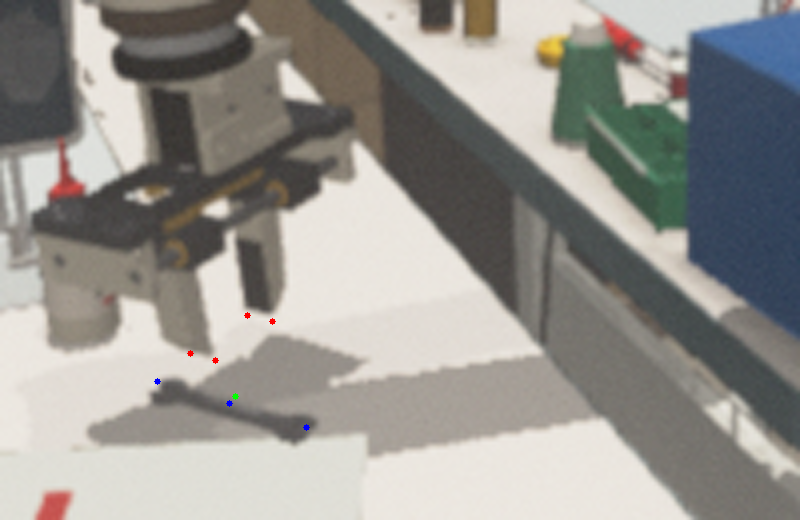

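Emit:
{"fn": "drive_tool", "kwargs": {"deltas": [[0.2,0.5,1.1,-0.5],[0.2,0.5,1.1,-0.4],[0.1,0.4,1.0,0],[0,0,0.6,0],[0,0,0,0],[0,0,0,0]]}}

```text
time_s: 39.35
position: [0.4645, 0.3305, -0.0044]
orientation: [[-0.922, -0.386, -0.034], [-0.384, 0.922, -0.048], [0.05, -0.031, -0.998]]
contact_force: [-0.9, -0.1, -0.5]
grip_width: 0.0501
```

```bash
python3 -c "
from sp import *
tips('pics/ao.png',sp=(.461,.3333,22.6,.11))
print(get_obs()['orientation'])
plan([(.465,.330,-.007,202.6,3)])"
```

```text
[[-0.92186972 -0.38601874 -0.03384894]
 [-0.38431026  0.92197141 -0.0476901 ]
 [ 0.04961703 -0.03095556 -0.99828849]]
t 39.40 pos [ 0.4645  0.3304 -0.0044] psi -157.37 w 0.0499 F [-0.4  0.5 -0.3] q [-0.02  0.89 -0.92  1.82  0.87  0.97  0.62]
[[0.0,-0.1,0.3,0.0]]
```

View pics/ao.png

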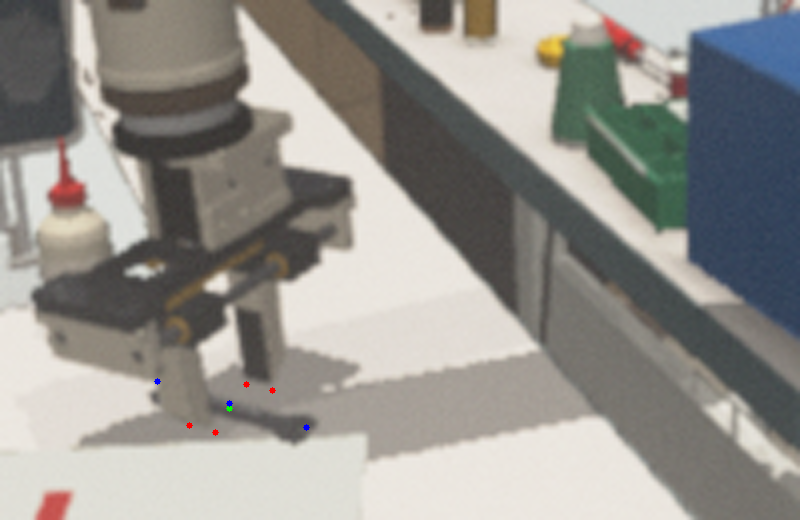

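Emit:
{"fn": "drive_tool", "kwargs": {"deltas": [[0,0,0.3,0],[0,0,0,0],[0,0,0.2,0],[0,0,0,0]]}}

```text
time_s: 39.8
position: [0.4653, 0.3308, -0.0086]
orientation: [[-0.922, -0.385, -0.032], [-0.384, 0.922, -0.047], [0.048, -0.031, -0.998]]
contact_force: [-0.9, -0.5, 0.8]
grip_width: 0.05
```

Emit:
{"fn": "drive_tool", "kwargs": {"deltas": [[0,0,-0.1,0],[0,0,0,0],[0,0,0,0],[0,0,0,0],[0,0,0,0],[0,0,0,0],[0,0,0,0],[0,0,0,0]], "grip": 255}}

```text
time_s: 40.6
position: [0.4655, 0.3306, -0.0077]
orientation: [[-0.922, -0.385, -0.032], [-0.383, 0.922, -0.047], [0.048, -0.031, -0.998]]
contact_force: [-0.9, 0.4, 0.3]
grip_width: 0.008
```

Emit:
{"fn": "drive_tool", "kwargs": {"deltas": [[0,0,-1.5,0],[0,0,-2.5,0],[0,0,-3.5,0],[0,0,-3.5,0],[0,0,-3.5,0],[0,0,0,0]]}}

```text
time_s: 41.2
position: [0.4688, 0.3381, 0.1458]
orientation: [[-0.921, -0.387, -0.034], [-0.386, 0.921, -0.047], [0.05, -0.03, -0.998]]
contact_force: [0.7, 0.2, 0.1]
grip_width: 0.0079
```

```bash
python3 -c "
from sp import *
tips('pics/ap.png',sp=(.461,.3333,22.6,.11))
plan([(.47,.22,.23,185,4),(.48,.05,.25,165,4),(.47,-.1,.25,150,4),(.455,-.22,.2,140,4),(.455,-.32,.13,139,3.5)])"
```

```text
t 41.25 pos [0.4682 0.3369 0.1438] psi -157.30 w 0.0077 F [-0.4  0.6 -0.1] q [ 0.07  0.72 -1.08  1.74  0.68  1.18  0.75]
[[1.1,-2.7,-2.2,4.4],[0.9,-2.8,-2.1,4.4],[0.6,-2.8,-2.2,4.5],[0.5,-2.9,-2.1,4.4],[0.1,-3.4,-0.4,4.0],[-0.2,-3.4,-0.4,4.0],[-0.4,-3.4,-0.4,4.0],[-0.6,-3.4,-0.4,4.0]]
[[-0.8,-3.3,-0.4,4.0],[-0.7,-3.7,0.0,3.8],[-1.0,-3.6,0.0,3.7],[-1.2,-3.6,0.0,3.8],[-1.5,-3.4,0.0,3.7],[-1.2,-2.8,1.2,2.5],[-1.3,-2.7,1.3,2.5],[-1.4,-2.7,1.2,2.5]]
[[-1.5,-2.6,1.3,2.5],[-1.6,-1.9,1.7,0.3],[-1.6,-1.9,1.8,0.2],[-1.6,-1.9,1.7,0.3],[-1.7,-1.9,1.8,0.2]]
```

View pics/ap.png

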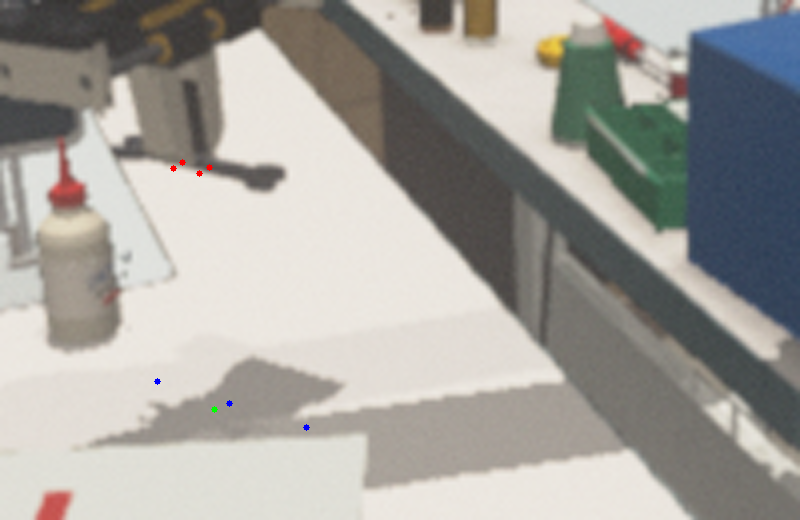

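Emit:
{"fn": "drive_tool", "kwargs": {"deltas": [[1.1,-2.7,-2.2,4.4],[0.9,-2.8,-2.1,4.4],[0.6,-2.8,-2.2,4.5],[0.5,-2.9,-2.1,4.4],[0.1,-3.4,-0.4,4.0],[-0.2,-3.4,-0.4,4.0],[-0.4,-3.4,-0.4,4.0],[-0.6,-3.4,-0.4,4.0]]}}

```text
time_s: 42.05
position: [0.4744, 0.0831, 0.2568]
orientation: [[-0.979, 0.199, -0.047], [0.201, 0.978, -0.052], [0.036, -0.06, -0.998]]
contact_force: [-0.5, -0.3, -0.9]
grip_width: 0.0075
```

Emit:
{"fn": "drive_tool", "kwargs": {"deltas": [[-0.8,-3.3,-0.4,4.0],[-0.7,-3.7,0.0,3.8],[-1.0,-3.6,0.0,3.7],[-1.2,-3.6,0.0,3.8],[-1.5,-3.4,0.0,3.7],[-1.2,-2.8,1.2,2.5],[-1.3,-2.7,1.3,2.5],[-1.4,-2.7,1.2,2.5]]}}

```text
time_s: 42.85
position: [0.4421, -0.205, 0.237]
orientation: [[-0.773, 0.632, -0.053], [0.634, 0.771, -0.055], [0.007, -0.076, -0.997]]
contact_force: [0.5, -0.8, -1.3]
grip_width: 0.0082
```

Emit:
{"fn": "drive_tool", "kwargs": {"deltas": [[-1.5,-2.6,0.5,2.5],[-1.6,-1.9,0.5,0.3],[0,0,0,0]]}}

```text
time_s: 43.15
position: [0.4305, -0.2667, 0.2263]
orientation: [[-0.735, 0.675, -0.061], [0.678, 0.733, -0.053], [0.009, -0.08, -0.997]]
contact_force: [0.3, 0.3, -0.2]
grip_width: 0.0081
```

```bash
python3 -c "
from sp import *
spo('pics/aq.png',4,(-.0045,.004),dz=.0077)
print(get_obs()['orientation'])
plan([(.4625,-.377,.06,139,3)])"
```

```text
43.15 [ 0.43054978 -0.26666853  0.22634472] 137.33486059609723 0.008102787139904637 [ 0.31411656  0.32286944 -0.24622061]
[[-0.7366879   0.67355122 -0.06016387]
 [ 0.67616727  0.73493478 -0.05165931]
 [ 0.00942133 -0.07873763 -0.99685085]]
t 43.20 pos [ 0.4311 -0.2645  0.2265] psi 137.45 w 0.0082 F [-0.4 -0.1 -0.3] q [ 1.21  0.35 -0.93  1.86  0.38  1.14  0.96]
[[-1.4,-0.9,2.4,-0.2],[-1.4,-0.9,2.4,-0.2],[-1.4,-0.9,2.4,-0.2],[-1.4,-0.9,2.4,-0.2],[-1.4,-0.9,2.4,-0.2],[-1.4,-0.9,2.3,-0.3],[-1.5,-0.9,2.4,-0.2]]
```

View pics/aq.png

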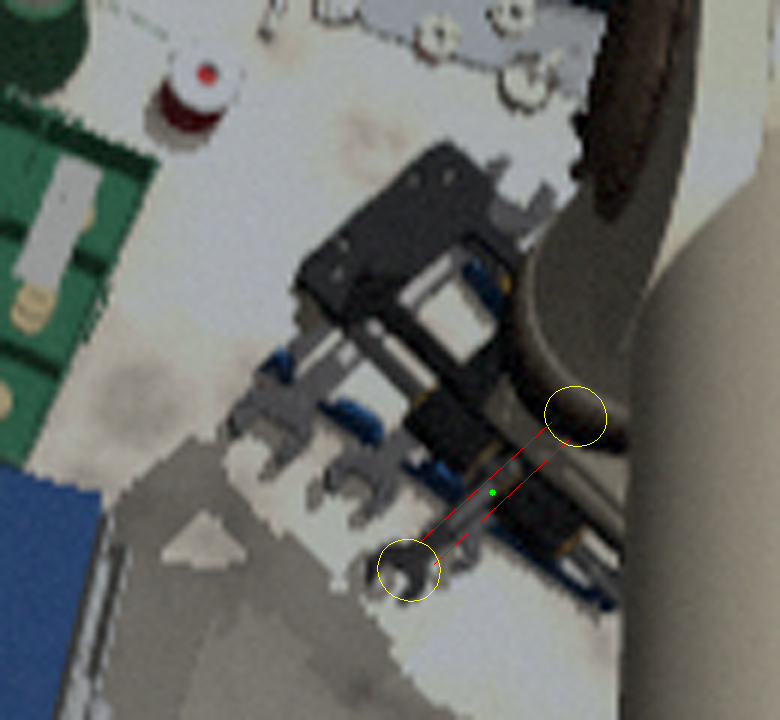

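Emit:
{"fn": "drive_tool", "kwargs": {"deltas": [[-1.4,-0.7,2.1,-0.2],[-1.4,-0.7,2.1,-0.2],[-1.4,-0.7,2.1,-0.2],[-1.4,-0.7,2.1,-0.2],[-1.4,-0.7,2.1,-0.2],[-1.4,-0.7,2.1,-0.2],[-1.4,-0.6,2.0,-0.2],[0,0,0,0]]}}

```text
time_s: 44.0
position: [0.4728, -0.3653, 0.0798]
orientation: [[-0.768, 0.638, -0.055], [0.641, 0.766, -0.048], [0.011, -0.072, -0.997]]
contact_force: [-0.9, 0.7, -0.7]
grip_width: 0.0085
```

Emit:
{"fn": "drive_tool", "kwargs": {"deltas": [[0,0,0,0]]}}

```text
time_s: 44.1
position: [0.4737, -0.3634, 0.0798]
orientation: [[-0.769, 0.637, -0.054], [0.639, 0.768, -0.046], [0.012, -0.07, -0.997]]
contact_force: [-1.0, 0.7, -0.5]
grip_width: 0.0082
```

```bash
python3 -c "
from sp import *
spo('pics/ar.png',4,(-.0045,.0045),dz=.0077)
print(get_obs()['orientation'])
plan([(.4625,-.3771,.045,139,3)])"
```

```text
44.1 [ 0.4737242  -0.3633789   0.07977186] 140.2793393593154 0.008193047025934893 [-1.02873755  0.72047559 -0.53095388]
[[-0.76914553  0.63676395 -0.05428469]
 [ 0.63896041  0.76782903 -0.04656361]
 [ 0.01203133 -0.07049996 -0.99743922]]
t 44.15 pos [ 0.4735 -0.3634  0.0799] psi 140.28 w 0.0081 F [ 0.1  0.8 -0.4] q [ 1.12  0.68 -0.76  1.77  0.63  0.98  0.96]
[[0.0,-0.9,1.7,0.6],[0.0,-0.9,1.8,0.7]]
```

View pics/ar.png

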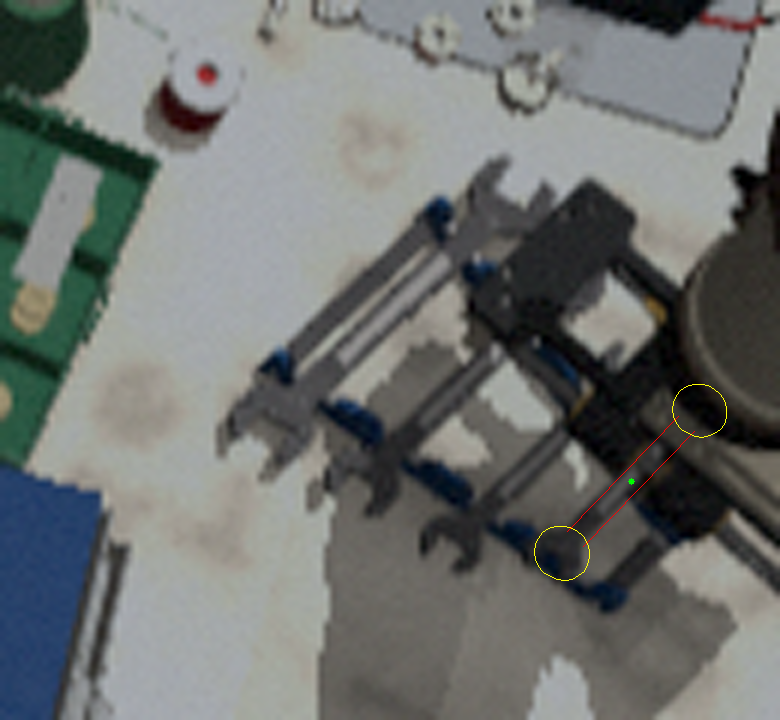

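Emit:
{"fn": "drive_tool", "kwargs": {"deltas": [[0,-0.5,1.0,0.5],[0,-0.5,1.0,0.4],[-0.1,-0.5,1.0,0.4],[0,0,0.3,0],[0,0,0,0],[0,0,0,0]]}}

```text
time_s: 44.75
position: [0.4627, -0.377, 0.0482]
orientation: [[-0.755, 0.654, -0.052], [0.656, 0.753, -0.049], [0.007, -0.071, -0.997]]
contact_force: [-0.2, 0.7, -0.5]
grip_width: 0.0081
```

```bash
python3 -c "
from sp import *
spo('pics/as.png',4,(-.0045,.0045),dz=.0077,box=(170,250,380,470),f=8)
print(get_obs()['orientation'])
p=snapshot('top');cv2.imwrite('pics/as2.png',cv2.resize(p['color'][170:250,380:470],None,fx=8,fy=8,interpolation=cv2.INTER_CUBIC))
plan([(.4625,-.3771,.018,139,3)])"
```

```text
44.75 [ 0.46267667 -0.37699561  0.04824583] 139.00388439661293 0.00814450772129112 [-0.16324545  0.73847962 -0.47344853]
[[-0.75482309  0.65386985 -0.05192616]
 [ 0.65589006  0.75326639 -0.0489691 ]
 [ 0.00709482 -0.07102086 -0.9974496 ]]
t 44.85 pos [ 0.463  -0.3769  0.0485] psi 139.02 w 0.0083 F [ 0.1 -0.2 -0.2] q [ 1.13  0.71 -0.72  1.79  0.67  0.92  0.93]
[[0.0,0.0,1.5,0.0],[0.0,0.0,1.5,0.0]]
```

View pics/as.png

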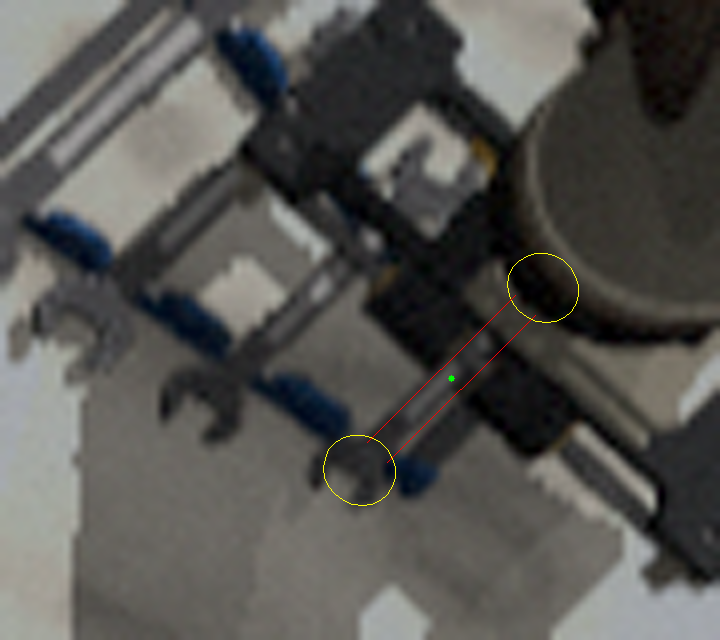

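View pics/as2.png

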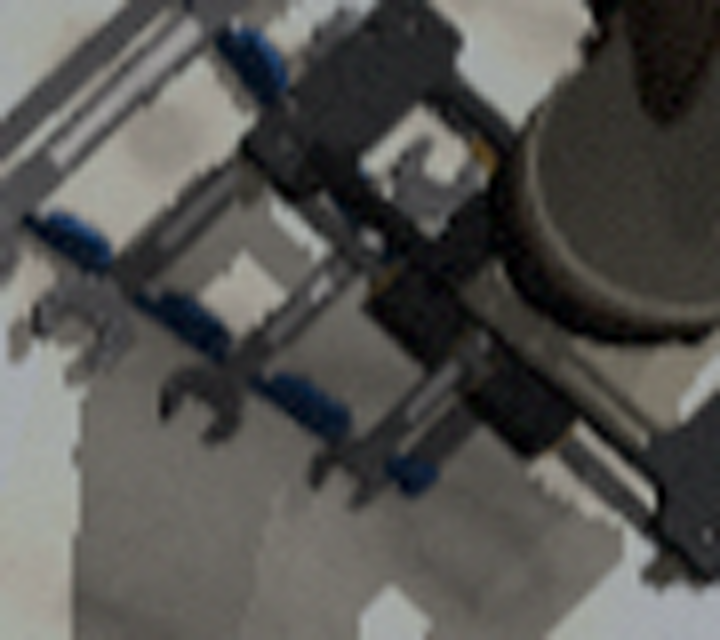

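Emit:
{"fn": "drive_tool", "kwargs": {"deltas": [[-0.2,0.1,0.8,0],[-0.1,0.1,0.8,0],[0,0,0.2,0],[0,0,0,0],[0,0,0,0]]}}

```text
time_s: 45.35
position: [0.4667, -0.3779, 0.029]
orientation: [[-0.756, 0.653, -0.051], [0.655, 0.754, -0.049], [0.006, -0.07, -0.998]]
contact_force: [0.0, 0.1, 0.0]
grip_width: 0.0086
```

```bash
python3 -c "
from sp import *
p=snapshot('top');cv2.imwrite('pics/at.png',cv2.resize(p['color'][170:250,380:470],None,fx=8,fy=8,interpolation=cv2.INTER_CUBIC))
plan([(.4645,-.379,.0163,139,3)])"
```

```text
t 45.40 pos [ 0.4668 -0.3779  0.029 ] psi 139.08 w 0.0082 F [-0.4  0.2 -0.2] q [ 1.11  0.75 -0.7   1.78  0.69  0.9   0.92]
[[0.1,-0.2,1.3,0.1]]
```

View pics/at.png

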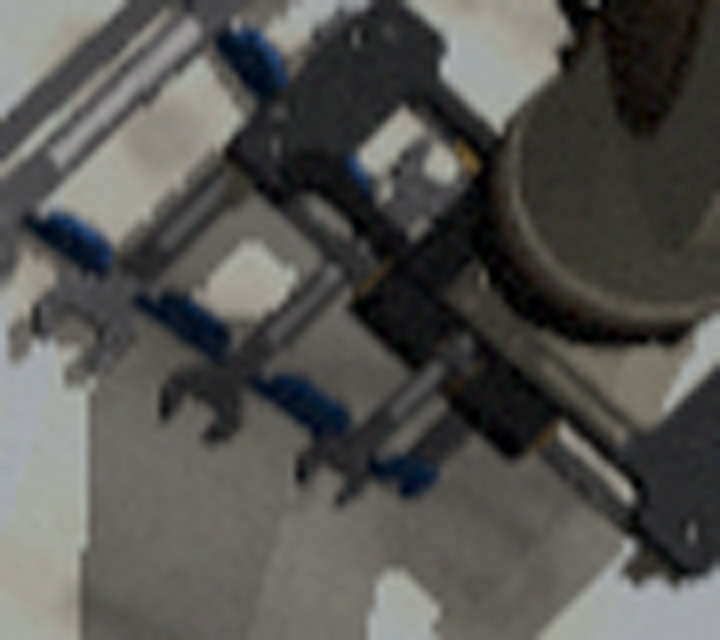

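Emit:
{"fn": "drive_tool", "kwargs": {"deltas": [[0,-0.2,0.5,0],[0,0,0.5,0],[0,0,0,0],[0,0,0,0]]}}

```text
time_s: 45.8
position: [0.4648, -0.3804, 0.0186]
orientation: [[-0.755, 0.653, -0.05], [0.655, 0.754, -0.05], [0.006, -0.071, -0.997]]
contact_force: [-0.7, 0.7, -0.0]
grip_width: 0.0079
```

Emit:
{"fn": "drive_tool", "kwargs": {"deltas": [[0,0,0.3,0],[0,0,0,0]]}}

```text
time_s: 46.0
position: [0.4651, -0.3807, 0.0166]
orientation: [[-0.755, 0.653, -0.05], [0.655, 0.754, -0.05], [0.005, -0.071, -0.997]]
contact_force: [-0.9, 1.9, 3.8]
grip_width: 0.0081
```

```bash
python3 -c "
from sp import *
p=snapshot('top');cv2.imwrite('pics/au.png',cv2.resize(p['color'][170:250,380:470],None,fx=8,fy=8,interpolation=cv2.INTER_CUBIC))
plan([(.4645,-.379,.0163,139,3)])"
```

```text
t 46.05 pos [ 0.4651 -0.3807  0.0166] psi 139.06 w 0.0081 F [-1.4  1.6  3.7] q [ 1.1   0.76 -0.69  1.79  0.71  0.88  0.91]
[[0.2,0.1,0.0,0.1]]
```

View pics/au.png

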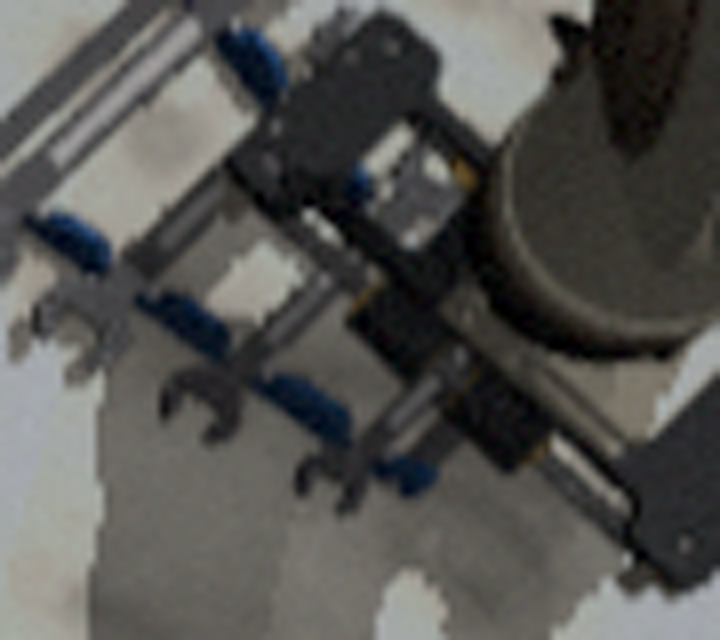

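Emit:
{"fn": "drive_tool", "kwargs": {"deltas": [[0,0,0,0],[0,0,0,0],[0,0,0,0],[0,0,0,0]], "grip": 180}}

```text
time_s: 46.45
position: [0.4654, -0.3807, 0.0165]
orientation: [[-0.756, 0.653, -0.049], [0.655, 0.754, -0.051], [0.004, -0.071, -0.998]]
contact_force: [-0.5, 0.7, -0.4]
grip_width: 0.0263
```

Emit:
{"fn": "drive_tool", "kwargs": {"deltas": [[0,0,-1,0],[0,0,-2,0],[0,0,-4,0],[0,0,-4,0],[0,0,-4,0],[0,0,-4,0],[0,0,-3,0],[0,0,0,0]]}}

```text
time_s: 47.25
position: [0.4768, -0.3677, 0.2475]
orientation: [[-0.757, 0.651, -0.05], [0.653, 0.756, -0.049], [0.005, -0.07, -0.998]]
contact_force: [1.4, -0.5, 0.1]
grip_width: 0.0271
```

Emit:
{"fn": "drive_tool", "kwargs": {"deltas": [[2.5,2.8,0,-3],[2.5,2.8,0,-3],[2.5,2.8,0,-3],[2.5,2.8,0,-3],[2.5,2.8,0,-3],[2.5,2.8,0,-3],[1,3.5,0,-3],[1,3.5,0,-3]]}}

```text
time_s: 48.05
position: [0.4453, -0.0706, 0.2329]
orientation: [[-0.958, 0.283, -0.05], [0.285, 0.957, -0.056], [0.032, -0.068, -0.997]]
contact_force: [0.7, 0.3, 0.3]
grip_width: 0.0272
```

Emit:
{"fn": "drive_tool", "kwargs": {"deltas": [[1,3.5,0,-3],[1,3.5,0,-3],[1,3.5,0,-3],[0,0,0,0],[0,0,0,0]]}}

```text
time_s: 48.55
position: [0.437, 0.0476, 0.2263]
orientation: [[-0.992, 0.112, -0.05], [0.115, 0.992, -0.057], [0.043, -0.063, -0.997]]
contact_force: [0.9, -0.7, -0.5]
grip_width: 0.0268
```

```bash
cat > fin.py <<'E'
from sp import *
p=snapshot('top');f=6;r0,r1,c0,c1=140,240,350,460
im=cv2.resize(p['color'][r0:r1,c0:c1],None,fx=f,fy=f,interpolation=cv2.INTER_CUBIC);cv2.imwrite('pics/fin0.png',im)
S=np.array([[.5484,-.2684],[.5182,-.3031],[.4881,-.3379],[.458,-.3726]]);x=np.array([.755,-.656]);y=np.array([.656,.755])
P=lambda W:(lambda r,q:(int((q-c0+.5)*f),int((r-r0+.5)*f)))(*w2px(p,W))
for k,c in enumerate(S):
    l,w,h,b=L[k+1]
    for e in(-1,1):
        hc=c+x*e*(l/2-h/2)
        cv2.polylines(im,[np.array([P([*(hc+h/2*(np.cos(a)*x+np.sin(a)*y)),.031]) for a in np.linspace(0,6.28,24)])],True,(0,255,255),1)
        cv2.line(im,P([*(c+y*e*w/2-x*b),.031]),P([*(c+y*e*w/2+x*b),.031]),(0,0,255),1)
cv2.imwrite('pics/fin1.png',im)
print(get_obs()['time_s'],get_obs()['position'])
for t in("oil_bottle","spool_3"):
    for n in("top","scene"):
        q=snapshot(n)
        for r in look_for(q,t)[:1]:print(t,n,r)
cv2.imwrite('pics/finS.png',cv2.resize(q["color"],(800,600)))
E
python3 fin.py
```

```text
48.6 [0.43690167 0.04779394 0.22631514]
oil_bottle top {'point': [135.6, 166.4], 'p': 0.92}
oil_bottle scene {'point': [233.6, 146.8], 'p': 0.93}
spool_3 top {'point': [141.8, 361.0], 'p': 0.64}
spool_3 scene {'point': [187.9, 294.8], 'p': 0.42}
```

View pics/fin1.png

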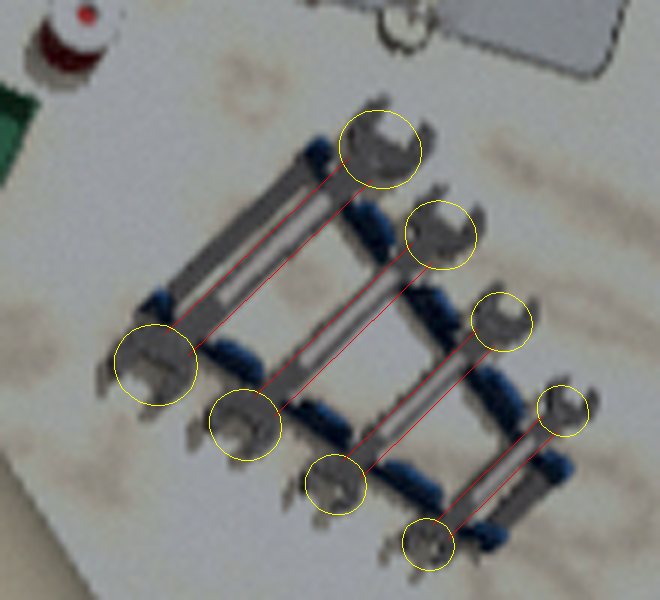

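View pics/fin0.png

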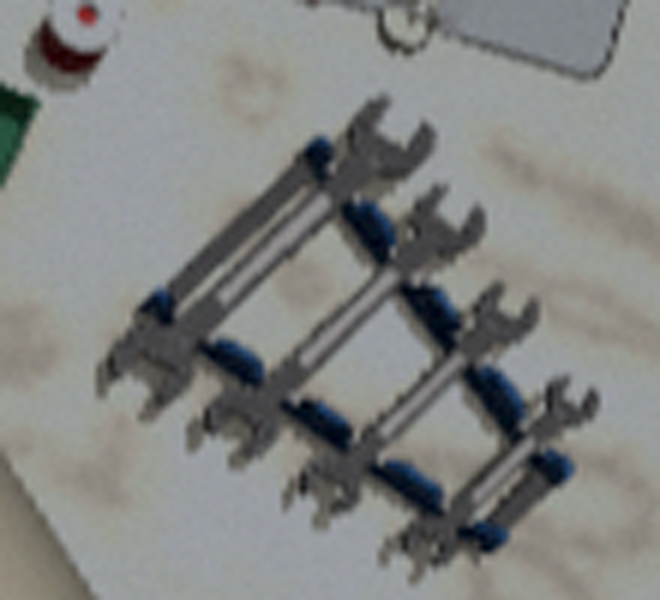

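View pics/finS.png

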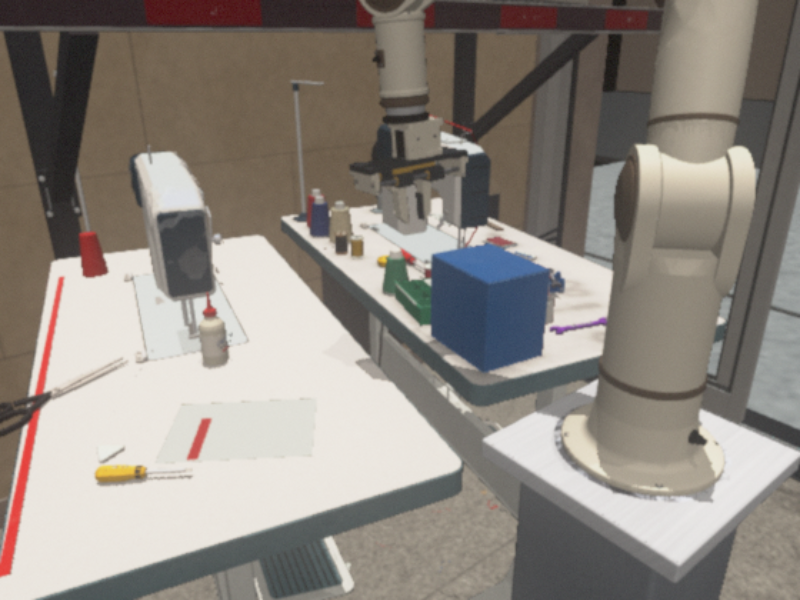

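```bash
python3 -c "
from cell import *
print(sign_off())"
```

```text
the job is handed in; nothing more can be done
None
```

All four spanners are in the blue rack, largest across the wide end and smallest across the narrow end. I handed the job in at about 49 s of the 128 s; no verdict came back.

**Last top picture:** all four spanners lie across both rails, with shanks in the facing notches and heads outside. Drawn against the expected seated outlines, each is off by about 4 mm or less, with the yaw matching. That is within the 12 mm and 0.2 rad limits. At release, three of the four stopped at the expected notch-floor height with a clear contact force. Spanner 1 reached that height with no force change to mark contact.

**Bottle and spool:** both show at the same pixels as at the start, upright, in the pictures. The purple spanner was left alone. The arm ended clear of everything.

**What failed or disagreed:**
- **First grasp:** the gripper closed on nothing on the first try at spanner 1. The fingertips were about 26 mm higher than the reported tool position implied, with a few mm of sideways offset as well. I measured this from the scene camera and from touching the table, and corrected for it in every later grasp and placement.
- **Tool tilt:** it drifted to about 4–5° by the end, and the moves could not correct it.
- **Seating check:** the final seating height and tilt were judged only from the top camera and the contact heights. The blue box hides the rack from the scene camera.

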